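Pack the service kit tray to its picture layout and renew its swabs

TASK

Refill the service kit: take the two used, blue-capped swabs out of the green vials and drop them in the yellow beaker, and lay every screwdriver, the marker and the battery pack that are on the bench flat on its own picture in the grey tray, squarely covering it, matched by handle colour and pointing the way it is drawn (pictures of missing things stay empty). Only when all that is done, push a fresh orange-capped swab down into each vial until its cap sits on the mouth. Leave the side cutters and the dropper bottle alone.

Things in the scene. Friction and masses are not known exactly. Their poses are not given: they have to be found in the camera images.
- blue (a point): centre, on its long axis, of a loose precision screwdriver with a blue hexagonal handle, 156 long, 13 wide, 11 high, lying flat (this point is 6 mm above what it lies on). Its y axis runs along it from blade to handle: the handle reaches from y = -14 to y = +66 mm (grip it there, 12 wide, about y = +20), the thin 3.6 mm blade shaft lies from y = -22 to -74 mm. May be absent
- blue_tip (a point): point on the axis of the blue screwdriver's blade, 70 mm from its centre point, near the blade's tip; belongs at (0, -70) mm in the axes of the picture
- outline_blue (a point): centre of the drawn life-size picture of the blue screwdriver on its paper card, lying in the kit tray; on the card's upper face, 5 mm above the bench. Card 43 x 168 mm; axes as those of the screwdriver when it lies exactly on its picture (y from blade to handle, z up)
- red (a point): centre, on its long axis, of a loose precision screwdriver with a red hexagonal handle, 156 long, 13 wide, 11 high, lying flat (this point is 6 mm above what it lies on). Its y axis runs along it from blade to handle: the handle reaches from y = -14 to y = +66 mm (grip it there, 12 wide, about y = +20), the thin 3.6 mm blade shaft lies from y = -22 to -74 mm. May be absent
- red_tip (a point): point on the axis of the red screwdriver's blade, 70 mm from its centre point, near the blade's tip; belongs at (0, -70) mm in the axes of the picture
- outline_red (a point): centre of the drawn life-size picture of the red screwdriver on its paper card, lying in the kit tray; on the card's upper face, 5 mm above the bench. Card 43 x 168 mm; axes as those of the screwdriver when it lies exactly on its picture (y from blade to handle, z up)
- yellow (a point): centre, on its long axis, of a loose precision screwdriver with a yellow hexagonal handle, 156 long, 13 wide, 11 high, lying flat (this point is 6 mm above what it lies on). Its y axis runs along it from blade to handle: the handle reaches from y = -14 to y = +66 mm (grip it there, 12 wide, about y = +20), the thin 3.6 mm blade shaft lies from y = -22 to -74 mm. May be absent
- yellow_tip (a point): point on the axis of the yellow screwdriver's blade, 70 mm from its centre point, near the blade's tip; belongs at (0, -70) mm in the axes of the picture
- outline_yellow (a point): centre of the drawn life-size picture of the yellow screwdriver on its paper card, lying in the kit tray; on the card's upper face, 5 mm above the bench. Card 43 x 168 mm; axes as those of the screwdriver when it lies exactly on its picture (y from blade to handle, z up)
- marker (a point): centre, on its long axis, of a loose eight-sided marker pen, grey with a black cap, 128 long, 13 wide, 13 high, lying flat (this point is 6 mm above what it lies on). Its y axis runs along it from cap end to barrel end: cap from y = -64 to -24 mm, grey barrel from -24 to +64 mm; grip it about the middle. May be absent
- marker_tip (a point): point on the axis of the marker's black cap, 60 mm from its centre point, near the cap's end; belongs at (0, -60) mm in the axes of the picture
- outline_marker (a point): centre of the drawn life-size picture of the marker on its paper card, lying in the kit tray; on the card's upper face, 5 mm above the bench. Card 43 x 168 mm; axes as those of the marker when it lies exactly on its picture (y from cap to barrel, z up)
- kit_tray: fixed grey kit tray, 184 x 290 mm (x, y), floor 4 mm thick, rim 7 mm high; origin at the centre of its underside on the bench. Four card strips with pictures of the tools lie side by side on its left (+y), 46 mm from centre line to centre line, in an order that varies; the battery's picture and, behind it, the two vials are in its right-hand (-y) column
- battery_outline (a point): centre of the drawn rectangle (white with a black border) for the battery pack in the tray, on its upper face, 5 mm above the bench; x along the rectangle's length, z up
- battery (a point): centre (half-way up) of a loose white battery pack, 118 x 62 x 18 mm (x, y, z), 0.18 kg; grip it across its 62 mm width (its y). May be absent
- vial_left (a point): centre of the mouth of the left (+y) one of two green glass vials fixed upright in the tray, side by side, 46 mm apart along the tray's y; mouth 66 mm above the bench, rim 27 mm outside, funnel from 17 mm down to a 13 mm bore, 57 mm deep; z up along the bore. A swab is fully in when its cap rests on the rim, cap centre 13 mm above this point
- vial_right (a point): centre of the mouth of the right (-y) one of two green glass vials fixed upright in the tray, side by side, 46 mm apart along the tray's y; mouth 66 mm above the bench, rim 27 mm outside, funnel from 17 mm down to a 13 mm bore, 57 mm deep; z up along the bore. A swab is fully in when its cap rests on the rim, cap centre 13 mm above this point
- fresh_1 (a point): centre of the orange cap of one fresh loose swab: cap 20 mm in diameter, 26 high (grip it by this), with a 7 mm stick and a 9 mm swab end below it that reaches 63 mm below this point; z up along the swab. At the start it stands upright, cap resting on top, in one of two 13 mm holes, 46 mm apart, of a fixed black block 44 x 92 x 56 mm
- fresh_2 (a point): centre of the orange cap of the other fresh loose swab: cap 20 mm in diameter, 26 high (grip it by this), with a 7 mm stick and a 9 mm swab end below it that reaches 63 mm below this point; z up along the swab. At the start it stands upright, cap resting on top, in one of two 13 mm holes, 46 mm apart, of a fixed black block 44 x 92 x 56 mm
- used_1 (a point): centre of the blue cap of one used loose swab, same shape and size as the fresh ones; at the start it stands fully in a vial, cap resting on the rim
- used_2 (a point): centre of the blue cap of the other used loose swab, same shape and size as the fresh ones; at the start it stands fully in a vial, cap resting on the rim
- waste_beaker: fixed open yellow beaker, 74 mm wide and 58 high, wall 3 mm, for the used swabs; origin at the centre of its underside on the bench
- cutters (a point): centre of the red-handled side cutters lying left of the work; a bystander
- dropper_bottle (a point): centre of the small brown dropper bottle, 31 mm thick, 81 high, standing behind the tray; a bystander

How it is judged:
By the outcome, as a careful person would: the job done as asked, in the order asked, and still so for the second after the job is handed in, with the robot touching nothing.
Of tool_blue, tool_red, tool_yellow, tool_marker, power_bank only 3 to 5 are there at a start; the rules pass over those that are not, and their reading is None.
At some moment in a run one of tool_blue, tool_red, tool_yellow may be knocked a few centimetres aside while the robot is not near it.
It also fails if it takes over 210 s, if anything falls off the work surface, if the arm or the gripper's body presses on something with over 40 N, if the wrist force passes 120 N, or if a joint passes its speed limit or range.

ROBOT

A 6-joint arm with a two-finger parallel gripper is mounted at the origin on a cart in front of the work surface, level with it; the furniture and walls round the work are solid. World frame = base frame: x ahead of the robot, y to its left, z up, the work surface at z = 0. Lengths are in m, angles in rad, forces in N, time in s.
With the tool pointing down it reaches from about 0.375 to 0.975 m from the base axis. Payload 3.8 kg.
Tool frame: the origin (TCP) lies at the very end of the fingers, on their centre line; the grasp point (between the pads) lies 19 mm behind it (bot.grip_point_offset is the distance from the TCP to the grasp point, in m); z points along the fingers, x is the direction in which the jaws open and shut, and the axes are right-handed (so a half turn about z gives the same grasp; the last joint's range is limited). The gripper opens to 85 mm and grips with 20 to 120 N. Pads are 22 mm wide; open, the fingers measure 114 mm over their backs; the gripper's body (76 mm by 85 mm) begins 54 mm behind the grasp point. The pads swing forward as they close: fully open they stand 13 mm farther back than shut.
Start: joints at [-1.221, 0.264, 1.604, -0, 1.274, -0.037], TCP at [0.255, -0.625, 0.231] pointing down, gripper open.
Joint ranges: [-2.63, 2.63], [-0.94, 2.18], [0.31, 2.57], [-1.31, 4.45], [0, 2.66], [-2.55, 2.55]. Speed limits (rad/s): [2.57, 2.57, 3.14, 3.14, 3.14, 3.14].

INTERFACE

Orientations are given as a rotation vector (axis times angle).
In Python, from workcell import bot, read_camera gives the robot as it stands.
- The arm moves only by the tool arm_command, never from a script. Its argument "rows" is a list of rows, each an object with "delta_rot": the turn, a rotation vector about the tool's x, y, z in rad, a list of three; "xyz": the shift along the tool's x, y, z in m, a list of three; "gripper": the finger opening in m, from 0 to 0.0854. A call has 1 to 12 rows; each row shifts and turns the commanded pose from where the row before left it, along the tool's axes as they then stand; what a row does not reach is not made up. A row lasts 1/10 s, in which the tool goes at most 50 mm and 8.59 degrees, less where a joint would pass 70% of its speed; a pose out of reach is approached as far as the arm can. A call is refused whole if a number of a shift passes 0.05 or a number of a turn 0.15, either way. A call with a gripper value outside its range is refused whole. The fingers move at their own pace and stop on an object; "force" is the grip in N (left out, the last holds). Time passes only in rows, so rows that do not move let the fingers close. It gives the time, the measured TCP pose, the force and the opening at its end, in the units of the state.
- bot.read_state(): the state, without advancing time (a new reading comes with each control period).
- read_camera(name): name is "scene" or "side" or "wrist"; returns a dict with "pixels" (480x640x3 uint8, red, green, blue), "range_z" (480x640 float32, m along the optical axis (not along the pixel's ray), 0 where there is no reading), "intrinsics" (3x3 intrinsics, pixels), "camera_from_world" (4x4, takes a point from world to camera coordinates). Camera axes: x right, y up, looking along -z (the intrinsics and any distortion apply to the point x, -y, -z); pixel columns grow to the right and rows downward; lengths in m; the calibration is good to about 2 mm. A picture is of the moment at which its call begins.
- bot.finish_job(): hands the job in, once; it reports no verdict.
The state is a dict: "time": time; "q": joint angles; "joint_vel": joint speeds; "joint_torque": joint torques, N m; "tool_pos": TCP position; "tcp_rot": TCP orientation; "wrist_force": force on the tool from outside, world axes, zero at the start; "torque": the same for the moment, N m; "width": opening from 0.0 (shut) to 1.0 (fully open).
Only numpy, scipy, OpenCV 4.12 (cv2) and the standard library are available. Lean on these libraries where they do the work, as an engineer would, in place of code of your own. Each camera call takes 0.05 s, during which the arm holds its last target.

## Working session

There is one attempt and no reset: what is moved stays moved. The work goes in short steps, Python scripts to look and compute and a tool call to move; the robot and the scene stay as the last step left them, time stands still between calls to the robot, and variables do not carry over. Pictures are saved under pics/ and viewed, and the job is handed in when it is done.

Besides the shell and the picture viewer there is one more tool, called in YAML: its name, and indented under it one key for each argument. arm_command: Moves the arm, as the interface text tells. Its arguments: {"type":"object","properties":{"rows":{"type":"array","items":{"type":"object","properties":{"delta_rot":{"type":"array","items":{"type":"number"}},"xyz":{"type":"array","items":{"type":"number"}},"gripper":{"type":"number"}}}},"force":{"type":"number"}},"required":["rows"]}

```bash
ls; mkdir -p pics
cat > h.py <<'E'
import numpy as np, cv2
from workcell import bot, read_camera
def snap(n,f):
    c=read_camera(n); cv2.imwrite('pics/'+f,c['pixels'][:,:,::-1]); np.savez('pics/'+f+'.npz',**c); return c
E
python3 - <<'E'
from h import *
print(bot.read_state())
for n in ['scene','side','wrist']:
    c=snap(n,n+'0.png'); print(n,c['intrinsics'].tolist(),np.round(c['camera_from_world'],4).tolist(),(c['range_z']>0).mean())
print([k for k in dir(bot) if k[0]!='_'])
E
```

```text
pics
{'time': 0.0, 'q': array([-1.22086750e+00,  2.64765082e-01,  1.60537256e+00, -1.35929428e-05,
        1.27367922e+00, -3.69081860e-02]), 'joint_vel': array([-0.00019891, -0.00080302, -0.00114179, -0.00048468, -0.00085831,
       -0.00079186]), 'joint_torque': array([ 9.71329755e-04, -5.15108585e+01, -3.67315257e+01,  6.70788864e-06,
        1.31217009e-02,  2.18337868e-05]), 'tool_pos': array([ 0.25439202, -0.62444669,  0.22995475]), 'tcp_rot': array([-2.60593727,  1.75229398,  0.00283619]), 'wrist_force': array([0.30663286, 0.24099486, 0.08216359]), 'torque': array([-0.00284916,  0.06300621, -0.0135198 ]), 'width': 0.9982687255823205}
scene [[485.64582508572744, 0.0, 320.00041130429514], [0.0, 485.64582508572744, 245.81116718336963], [0.0, 0.0, 1.0]] [[-0.7298, -0.6836, -0.0125, 0.3951], [0.3627, -0.4025, 0.8405, -0.2722], [-0.5795, 0.6088, 0.5417, -1.1082], [0.0, 0.0, 0.0, 1.0]] 0.9942643229166667
side [[440.22807218156396, 0.0, 314.7922607188979], [0.0, 440.22807218156396, 238.37837174325003], [0.0, 0.0, 1.0]] [[0.9982, 0.0592, 0.0014, -0.548], [-0.0408, 0.6711, 0.7403, -0.0511], [0.0429, -0.739, 0.6723, -1.1713], [0.0, 0.0, 0.0, 1.0]] 0.996162109375
wrist [[341.76906858549313, 0.0, 319.77264053251395], [0.0, 341.76906858549313, 240.8920360301906], [0.0, 0.0, 1.0]] [[0.3763, -0.9265, -0.0023, -0.674], [0.8943, 0.3639, -0.2604, 0.0343], [0.2421, 0.096, 0.9655, -0.3788], [0.0, 0.0, 0.0, 1.0]] 0.9938053385416666
['MotionError', 'finish_job', 'grip_point_offset', 'read_state']
```

View pics/scene0.png

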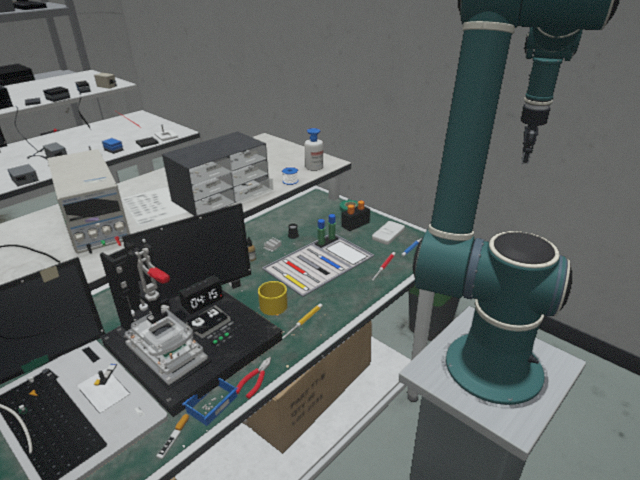

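View pics/side0.png

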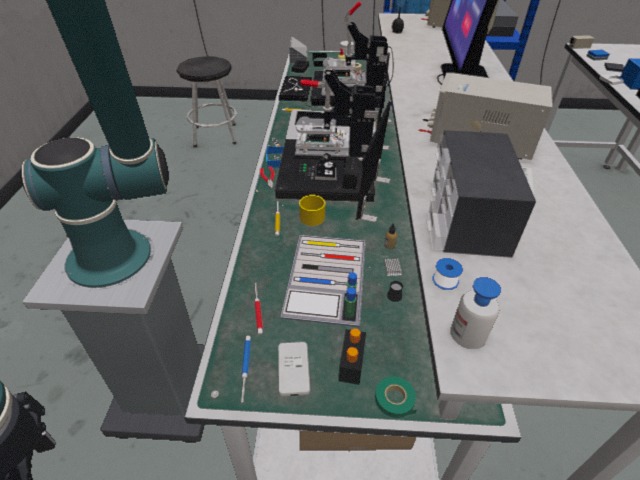

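View pics/wrist0.png

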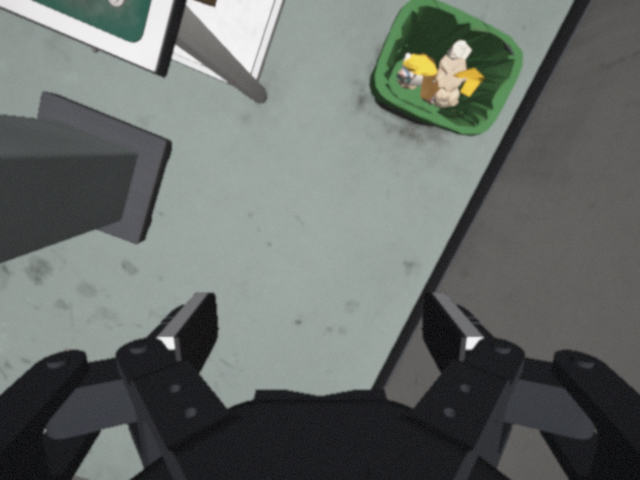

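Run:
```python
import cv2
a=cv2.imread('pics/side0.png')
cv2.imwrite('pics/c1.png',cv2.resize(a[190:410,200:440],None,fx=3,fy=2.7,interpolation=cv2.INTER_CUBIC)[:600])
b=cv2.imread('pics/scene0.png')
cv2.imwrite('pics/c2.png',cv2.resize(b[180:380,200:440],None,fx=3,fy=3,interpolation=cv2.INTER_CUBIC)[:600])
```

```text
(no output)
```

View pics/c1.png

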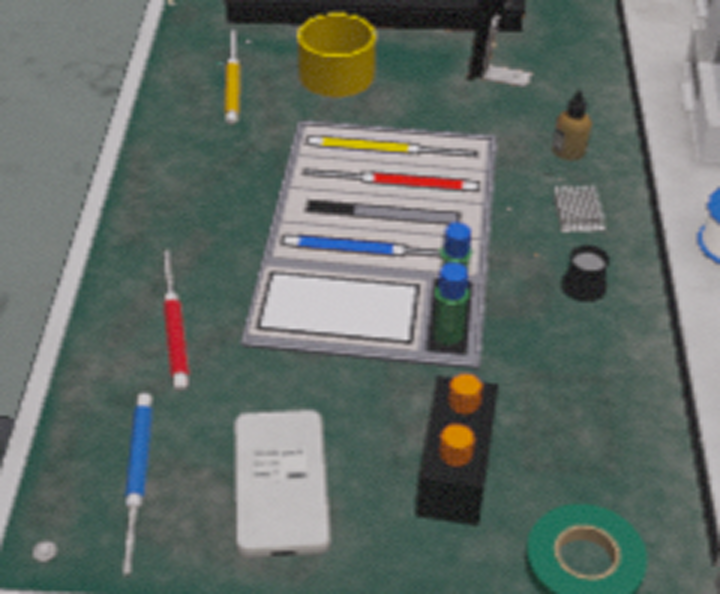

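View pics/c2.png

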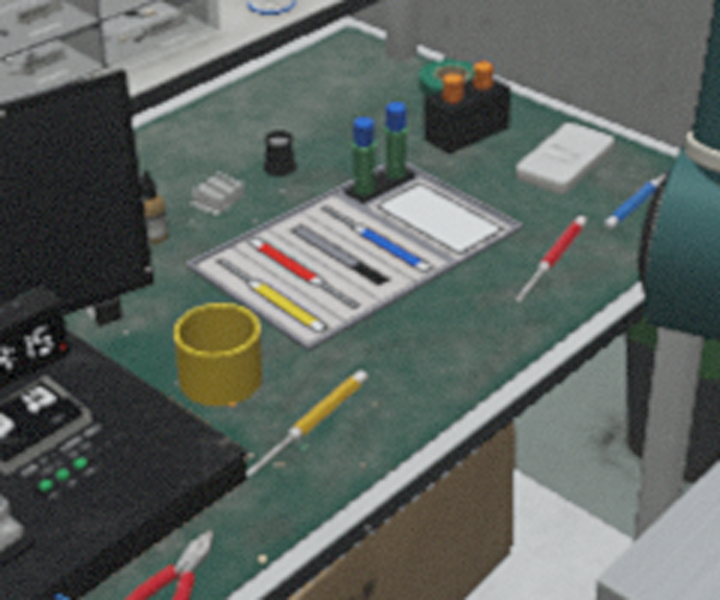

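```bash
cat >> h.py <<'E'
def ray(c,u,v,z):
    """pixels -> world points on plane z"""
    K=np.asarray(c['intrinsics']); T=np.asarray(c['camera_from_world'])
    u=np.atleast_1d(u).astype(float); v=np.atleast_1d(v).astype(float)
    d=np.stack([(u-K[0,2])/K[0,0],-(v-K[1,2])/K[1,1],-np.ones_like(u)],1)
    o=-T[:3,:3].T@T[:3,3]; w=d@T[:3,:3]
    return o+w*((z-o[2])/w[:,2])[:,None]
def depthpts(c,u,v):
    K=np.asarray(c['intrinsics']); T=np.asarray(c['camera_from_world'])
    r=c['range_z'][v,u].astype(float)
    d=np.stack([(u-K[0,2])/K[0,0],-(v-K[1,2])/K[1,1],-np.ones(len(r))],1)*r[:,None]
    return (d-T[:3,3])@T[:3,:3]
def proj(c,p):
    K=np.asarray(c['intrinsics']); T=np.asarray(c['camera_from_world'])
    q=np.atleast_2d(p)@T[:3,:3].T+T[:3,3]
    return np.stack([K[0,0]*q[:,0]/-q[:,2]+K[0,2],K[1,1]*q[:,1]/q[:,2]+K[1,2]],1)
def hsv(c): return cv2.cvtColor(c['pixels'],cv2.COLOR_RGB2HSV)
RNG=dict(blue=[(100,120,60),(120,255,255)],red=[(0,150,90),(5,255,255)],red2=[(174,150,90),(180,255,255)],
 yellow=[(19,120,90),(30,255,255)],orange=[(7,180,120),(18,255,255)])
def blobs(c,col,amin=25):
    h=hsv(c); m=cv2.inRange(h,*RNG[col])
    if col=='red': m|=cv2.inRange(h,*RNG['red2'])
    n,l,s,ce=cv2.connectedComponentsWithStats(m)
    return [(np.where(l==i)[1],np.where(l==i)[0]) for i in range(1,n) if s[i,4]>=amin]
def load(f): return dict(np.load('pics/'+f+'.npz'))
E
python3 - <<'E'
from h import *
for f in ['side0.png','scene0.png']:
    c=load(f)
    for col in ['blue','red','yellow','orange']:
        for u,v in blobs(c,col,20):
            p=ray(c,u,v,0.008); P=depthpts(c,u,v)
            if not(0.2<p[:,0].mean()<1 and abs(p[:,1].mean())<0.8): continue
            xy=p[:,:2]; m=xy.mean(0); U,S,V=np.linalg.svd(xy-m,full_matrices=False)
            t=(xy-m)@V[0]
            print(f,col,len(u),'px',int(u.mean()),int(v.mean()),'m',m.round(4),'dir',V[0].round(3),'len',np.ptp(t).round(3),'mid',(m+V[0]*(t.max()+t.min())/2).round(4),'zmed',np.median(P[:,2]).round(4),'dep',np.median(P,0).round(3))
E
```

```text
side0.png blue 218 px 273 155 m [0.3739 0.5217] dir [ 0.077 -0.997] len 0.136 mid [0.3743 0.516 ] zmed 0.0195 dep [0.378 0.528 0.019]
side0.png blue 386 px 448 267 m [0.8948 0.0111] dir [-0.212 -0.977] len 0.067 mid [0.895  0.0117] zmed 0.1853 dep [ 0.83  -0.163  0.185]
side0.png blue 88 px 352 278 m [ 0.6456 -0.0433] dir [-0.032 -0.999] len 0.044 mid [ 0.6456 -0.0434] zmed 0.0892 dep [ 0.64  -0.117  0.089]
side0.png blue 38 px 443 285 m [ 0.8708 -0.0521] dir [ 0.933 -0.361] len 0.061 mid [ 0.8707 -0.052 ] zmed 0.1481 dep [ 0.82  -0.184  0.148]
side0.png blue 562 px 485 289 m [ 0.9716 -0.0615] dir [-0.439 -0.899] len 0.097 mid [ 0.9695 -0.0657] zmed 0.281 dep [ 0.847 -0.306  0.281]
side0.png blue 116 px 315 280 m [ 0.5535 -0.0555] dir [ 0.998 -0.065] len 0.077 mid [ 0.5526 -0.0554] zmed 0.0058 dep [ 0.554 -0.054  0.006]
side0.png blue 114 px 350 293 m [ 0.6419 -0.0929] dir [-0.097 -0.995] len 0.043 mid [ 0.6419 -0.0929] zmed 0.0884 dep [ 0.638 -0.162  0.088]
side0.png blue 201 px 245 356 m [ 0.4182 -0.2821] dir [ 0.09  -0.996] len 0.076 mid [ 0.4182 -0.2817] zmed 0.0101 dep [ 0.419 -
[... 3153 characters left out ...]
01 0.033]
scene0.png yellow 110 px 308 314 m [0.4267 0.1647] dir [-0.115  0.993] len 0.08 mid [0.4267 0.1648] zmed 0.0083 dep [0.426 0.165 0.008]
scene0.png yellow 21 px 97 382 m [0.6145 0.6403] dir [-0.849  0.529] len 0.013 mid [0.6147 0.6402] zmed 0.0367 dep [0.584 0.647 0.037]
scene0.png yellow 46 px 181 421 m [0.39   0.5718] dir [-0.377  0.926] len 0.033 mid [0.3906 0.5704] zmed 0.0127 dep [0.386 0.573 0.013]
scene0.png orange 22 px 361 203 m [ 0.7113 -0.3986] dir [-0.676  0.737] len 0.046 mid [ 0.7092 -0.3964] zmed 0.076 dep [ 0.632 -0.298  0.076]
scene0.png orange 22 px 350 208 m [ 0.7153 -0.346 ] dir [-0.656  0.755] len 0.06 mid [ 0.7127 -0.343 ] zmed 0.0736 dep [ 0.64  -0.254  0.074]
```

```bash
cat >> h.py <<'E'
from scipy.spatial.transform import Rotation as Ro
def wrap(a): return (a+np.pi)%(2*np.pi)-np.pi
def plan(x,y,z,yaw=None):
    """needed tool-axis moves; yaw = direction of tool x (mod pi)"""
    s=bot.read_state(); R=Ro.from_rotvec(s['tcp_rot']).as_matrix(); p=s['tool_pos']
    print('at',p.round(4),'yaw',round(float(np.arctan2(R[1,0],R[0,0])),4),'tilt z',R[:,2].round(4),'t',round(s['time'],2),'F',s['wrist_force'].round(1),'w',round(s['width']*85.4,1),'q6',round(s['q'][5],2), 'q1',round(s['q'][0],2))
    d=np.array([x,y,z])-p
    r0=R.T@d
    print('  shift now-axes mm',(r0*1000).round(1))
    if yaw is not None:
        cur=np.arctan2(R[1,0],R[0,0]); dy=wrap(yaw-cur)
        if dy>np.pi/2: dy-=np.pi
        if dy<-np.pi/2: dy+=np.pi
        # tool z down: world yaw +a = tool z rot -a ; also remove tilt
        zt=R.T@np.array([0,0,-1.]); tilt=np.cross([0,0,1.],zt)
        print('  turn tool z',round(float(-dy),4),'tilt fix',tilt.round(4))
        a=cur+dy; Rn=np.array([[np.cos(a),np.sin(a),0],[np.sin(a),-np.cos(a),0],[0,0,-1.]])
        print('  shift after-turn axes mm',(Rn.T@d*1000).round(1))
E
python3 - <<'E'
from h import *
c=load('wrist0.png'); s=bot.read_state(); R=Ro.from_rotvec(s['tcp_rot']).as_matrix()
T=c['camera_from_world']; o=-T[:3,:3].T@T[:3,3]
print('cam in tool',(R.T@(o-s['tool_pos'])).round(4)); print('look in tool',(R.T@(-T[2,:3])).round(4),'up',(R.T@T[1,:3]).round(3),'right',(R.T@T[0,:3]).round(3))
print(bot.grip_point_offset)
# vials from depth, caps both cams
plan(0.5,0.0,0.3,-1.571-.073)
E
```

```text
cam in tool [ 0.0002 -0.0649 -0.1429]
look in tool [-7.000e-04  2.605e-01  9.655e-01] up [ 0.001 -0.965  0.26 ] right [1.    0.001 0.   ]
0.0187
at [ 0.2544 -0.6246  0.2302] yaw -1.184 tilt z [-6.0e-04  1.7e-03 -1.0e+00] t 0.15 F [ 0.8  0.2 -0.1] w 85.6 q6 -0.04 q1 -1.22
  shift now-axes mm [-485.9 -463.1  -68.9]
  turn tool z 0.46 tilt fix [-0.0001  0.0018  0.    ]
  shift after-turn axes mm [-640.9 -199.2  -69.8]
```

arm_command:
  rows:
    - {"xyz":[0,0,-0.015],"delta_rot":[0,0,-0.139],"gripper":0.0854}
    - {"xyz":[0,0,-0.015],"delta_rot":[0,0,-0.139],"gripper":0.0854}
    - {"xyz":[0,0,-0.015],"delta_rot":[0,0,-0.139],"gripper":0.0854}
    - {"xyz":[0,0,-0.015],"delta_rot":[0,0,-0.139],"gripper":0.0854}
    - {"xyz":[0,0,-0.01],"delta_rot":[0,0,-0.139],"gripper":0.0854}
    - {"xyz":[0,0,0],"delta_rot":[0,0,-0.139],"gripper":0.0854}
    - {"xyz":[0,0,0],"delta_rot":[0,0,-0.139],"gripper":0.0854}
    - {"xyz":[0,0,0],"delta_rot":[0,0,-0.139],"gripper":0.0854}

```text
time: 0.95
tool_pos: [0.2545, -0.6249, 0.3009]
tcp_rot: [-3.139, 0.104, 0.0]
wrist_force: [0.2, -0.2, 0.1]
width: 1.003
```

Run:
```python
from h import *
plan(0.57,0.0,0.3,-.073)
```

```text
at [ 0.2545 -0.6249  0.3009] yaw -0.0663 tilt z [-2.e-04  6.e-04 -1.e+00] t 0.95 F [ 0.2 -0.2  0.1] w 85.6 q6 -1.15 q1 -1.22
  shift now-axes mm [ 273.4 -644.5    1.3]
  turn tool z 0.0067 tilt fix [-0.0006  0.0002  0.    ]
  shift after-turn axes mm [ 269.  -646.3    0.9]
```

arm_command:
  rows:
    - {"xyz":[0.018,-0.043,0],"delta_rot":[0,0,0.007]}
    - {"xyz":[0.018,-0.043,0]}
    - {"xyz":[0.018,-0.043,0]}
    - {"xyz":[0.018,-0.043,0]}
    - {"xyz":[0.018,-0.043,0]}
    - {"xyz":[0.018,-0.043,0]}
    - {"xyz":[0.018,-0.043,0]}
    - {"xyz":[0.018,-0.043,0]}
    - {"xyz":[0.018,-0.043,0]}
    - {"xyz":[0.018,-0.043,0]}
    - {"xyz":[0.018,-0.043,0]}
    - {"xyz":[0.018,-0.043,0]}

```text
invalid input
```

arm_command:
  rows:
    - {"xyz":[0.018,-0.043,0]}
    - {"xyz":[0.018,-0.043,0]}
    - {"xyz":[0.018,-0.043,0]}
    - {"xyz":[0,0,0]}
    - {"xyz":[0,0,0]}

```text
invalid input
```

Run:
```python
from h import *
snap('wrist','w1.png'); snap('side','s1.png')
plan(0.57,0.0,0.3,-.073)
```

```text
at [ 0.2545 -0.6249  0.3008] yaw -0.0717 tilt z [-3.e-04  8.e-04 -1.e+00] t 1.05 F [0.2 0.4 0.1] w 85.6 q6 -1.15 q1 -1.22
  shift now-axes mm [ 269.9 -645.9    1.2]
  turn tool z 0.0013 tilt fix [-0.0008  0.0004  0.    ]
  shift after-turn axes mm [ 269.1 -646.3    0.8]
```

View pics/w1.png

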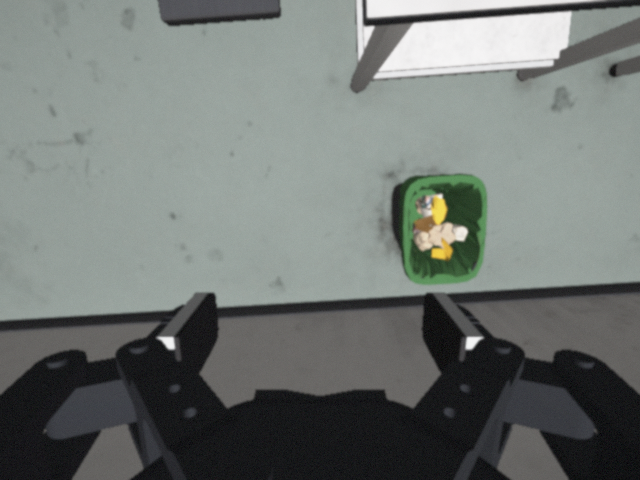

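arm_command:
  rows:
    - {"xyz":[0.018,-0.043,0],"delta_rot":[0,0,0],"gripper":0.0854}
    - {"xyz":[0.018,-0.043,0],"delta_rot":[0,0,0],"gripper":0.0854}
    - {"xyz":[0.018,-0.043,0],"delta_rot":[0,0,0],"gripper":0.0854}
    - {"xyz":[0.018,-0.043,0],"delta_rot":[0,0,0],"gripper":0.0854}
    - {"xyz":[0.018,-0.043,0],"delta_rot":[0,0,0],"gripper":0.0854}
    - {"xyz":[0.018,-0.043,0],"delta_rot":[0,0,0],"gripper":0.0854}
    - {"xyz":[0.018,-0.043,0],"delta_rot":[0,0,0],"gripper":0.0854}
    - {"xyz":[0.018,-0.043,0],"delta_rot":[0,0,0],"gripper":0.0854}
    - {"xyz":[0.018,-0.043,0],"delta_rot":[0,0,0],"gripper":0.0854}
    - {"xyz":[0.018,-0.043,0],"delta_rot":[0,0,0],"gripper":0.0854}
    - {"xyz":[0.018,-0.043,0],"delta_rot":[0,0,0],"gripper":0.0854}
    - {"xyz":[0.018,-0.043,0],"delta_rot":[0,0,0],"gripper":0.0854}

```text
time: 2.25
tool_pos: [0.5076, -0.1242, 0.3013]
tcp_rot: [3.139, -0.119, 0.001]
wrist_force: [0.3, -0.6, -0.0]
width: 1.003
```

arm_command:
  rows:
    - {"xyz":[0.018,-0.043,0],"delta_rot":[0,0,0],"gripper":0.0854}
    - {"xyz":[0.018,-0.043,0],"delta_rot":[0,0,0],"gripper":0.0854}
    - {"xyz":[0.018,-0.043,0],"delta_rot":[0,0,0],"gripper":0.0854}
    - {"xyz":[0,0,0],"delta_rot":[0,0,0],"gripper":0.0854}
    - {"xyz":[0,0,0],"delta_rot":[0,0,0],"gripper":0.0854}

```text
time: 2.75
tool_pos: [0.5703, -0.0003, 0.3007]
tcp_rot: [3.139, -0.113, -0.002]
wrist_force: [0.0, -0.7, -0.4]
width: 0.997
```

Run:
```python
from h import *
snap('wrist','w2.png')
plan(0.57,0.0,0.3,-.073)
```

```text
at [ 0.57   -0.0013  0.3009] yaw -0.073 tilt z [-1.1e-03 -6.0e-04 -1.0e+00] t 2.8 F [-0.4 -0.5 -0.6] w 85.5 q6 0.03 q1 -0.05
  shift now-axes mm [-0.1 -1.3  0.9]
  turn tool z 0.0 tilt fix [ 0.0007  0.001  -0.    ]
  shift after-turn axes mm [-0.1 -1.3  0.9]
```

View pics/w2.png

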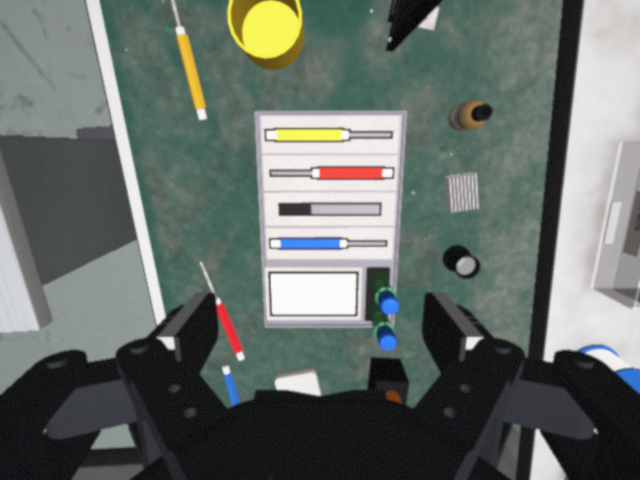

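```bash
cat >> h.py <<'E'
def seg(c,u,v,z):
    xy=ray(c,u,v,z)[:,:2]; m=xy.mean(0); V=np.linalg.svd(xy-m,full_matrices=False)[2][0]
    t=(xy-m)@V; n=np.array([-V[1],V[0]]); w=(xy-m)@n
    a=np.percentile(t,[1,99]).mean(); 
    return m+V*a+n*0, V, np.ptp(t), np.percentile(w,97)-np.percentile(w,3)
E
python3 - <<'E'
from h import *
c=load('w2.png')
for col,z in [('blue',.005),('red',.005),('yellow',.005),('blue',.010),('red',.010),('yellow',.010)]:
    for u,v in blobs(c,col,60):
        m,V,L,W=seg(c,u,v,z); P=depthpts(c,u,v)
        print(col,z,len(u),int(u.mean()),int(v.mean()),m.round(4),'ang',round(float(np.arctan2(V[1],V[0])),4),'L',L.round(4),W.round(4),'zmed',np.median(P[:,2]).round(4))
# beaker rim by depth
h=hsv(c); m=cv2.inRange(h,(19,90,60),(32,255,255)); m[:, :215]=0; m[80:]=0; m[:,315:]=0
v,u=np.where(m>0); P=depthpts(c,u,v); k=P[:,2]>.054; print('rim z',P[k,2].min(),P[k,2].max(),k.sum())
Q=P[k]; A=np.c_[2*Q[:,:2],np.ones(k.sum())]; s=np.linalg.lstsq(A,(Q[:,:2]**2).sum(1),rcond=None)[0]; print('beaker',s[:2],np.sqrt(s[2]+s[:2]@s[:2]),Q[:,:2].min(0),Q[:,:2].max(0))
# cap tops
for u,v in blobs(c,'blue',60):
    P=depthpts(c,u,v)
    if np.median(P[:,2])>.05:
        k=P[:,2]>np.percentile(P[:,2],95)-.004; Q=P[k]; print('cap top z',Q[:,2].mean().round(4),'ctr',Q[:,:2].mean(0).round(4),np.ptp(Q[:,:2],axis=0).round(4),k.sum())
E
```

```text
blue 0.005 589 309 243 [ 0.5513 -0.0559] ang 3.0736 L 0.0785 0.0126 zmed 0.0058
blue 0.005 387 388 303 [ 0.6538 -0.1494] ang -1.1991 L 0.0364 0.0241 zmed 0.0914
blue 0.005 378 386 338 [ 0.65  -0.205] ang -1.2916 L 0.0405 0.0229 zmed 0.0911
blue 0.005 109 593 348 [ 0.9549 -0.2434] ang 3.1313 L 0.0528 0.0119 zmed 0.1487
blue 0.005 380 630 378 [ 1.0135 -0.301 ] ang -0.8735 L 0.0582 0.0232 zmed 0.186
blue 0.005 302 231 389 [ 0.4157 -0.276 ] ang -1.4892 L 0.0578 0.0135 zmed 0.0106
red 0.005 637 349 172 [0.6103 0.0327] ang -0.0661 L 0.0772 0.0124 zmed 0.0059
red 0.005 433 228 327 [ 0.4258 -0.173 ] ang -1.3402 L 0.0787 0.0119 zmed 0.0108
yellow 0.005 4351 267 30 [0.5205 0.2003] ang -0.3806 L 0.0911 0.0629 zmed 0.0054
yellow 0.005 875 190 70 [0.4292 0.1622] ang -1.4619 L 0.0801 0.013 zmed 0.0106
yellow 0.005 762 308 134 [0.5617 0.0824] ang -0.0726 L 0.0776 0.0129 zmed 0.006
blue 0.01 589 309 243 [ 0.5515 -0.0545] ang 3.0736 L 0.0776 0.0125 zmed 0.0058
blue 0.01 387 388 303 [ 0.6529 -0.147 ] ang -1.1991 L 0.036 0.0238 zmed 0.0914
blue 0.01 378 386 338 [ 0.6492 -0.2019] ang -1.2916 L 0.0401 0.
[... 326 characters left out ...]
.0059
red 0.01 433 228 327 [ 0.4275 -0.1703] ang -1.3402 L 0.0778 0.0118 zmed 0.0108
yellow 0.01 4351 267 30 [0.5211 0.1987] ang -0.3806 L 0.0901 0.0622 zmed 0.0054
yellow 0.01 875 190 70 [0.4309 0.1611] ang -1.4619 L 0.0792 0.0128 zmed 0.0106
yellow 0.01 762 308 134 [0.5619 0.0822] ang -0.0726 L 0.0767 0.0128 zmed 0.006
rim z 0.05400351505011787 0.4437788007473158 578
beaker [0.53154925 0.1478499 ] 0.047275769519006076 [0.49138633 0.06484115] [0.57437203 0.21270578]
cap top z 0.0936 ctr [ 0.6388 -0.1096] [0.0739 0.1857] 234
cap top z 0.092 ctr [ 0.6359 -0.1557] [0.0198 0.0199] 222
cap top z 0.3626 ctr [0.6406 0.0069] [0.0036 0.0027] 10
cap top z 0.3764 ctr [0.6413 0.0073] [0.0699 0.0599] 46
```

Run:
```python
from h import *
c=load('w2.png')
h=hsv(c); m=cv2.inRange(h,(19,90,60),(32,255,255)); m[:, :215]=0; m[80:]=0; m[:,315:]=0
v,u=np.where(m>0); P=depthpts(c,u,v); k=(P[:,2]>.055)&(P[:,2]<.061)
Q=P[k]; A=np.c_[2*Q[:,:2],np.ones(k.sum())]; s=np.linalg.lstsq(A,(Q[:,:2]**2).sum(1),rcond=None)[0]; print('beaker',s[:2],np.sqrt(s[2]+s[:2]@s[:2]),Q[:,:2].min(0),Q[:,:2].max(0),k.sum())
for u,v in blobs(c,'blue',60):
    P=depthpts(c,u,v)
    if .08<np.median(P[:,2])<.1:
        k=abs(P[:,2]-.092)<.002; Q=P[k]; print('cap',np.median(Q,0).round(4),(Q.max(0)+Q.min(0))[:2]/2,np.ptp(Q,axis=0))
plan(.6385,-.1095,.16,-.07)
```

```text
beaker [0.52797074 0.19474144] 0.03505209437452693 [0.49138633 0.15831951] [0.56447266 0.21270578] 529
cap [ 0.639  -0.1106  0.0922] [ 0.63914424 -0.11052298] [0.01821316 0.01894855 0.00387167]
cap [ 0.6359 -0.1559  0.0922] [ 0.63595834 -0.15666073] [0.01861505 0.01903482 0.00372458]
at [ 0.57   -0.0013  0.3009] yaw -0.073 tilt z [-1.1e-03 -6.0e-04 -1.0e+00] t 2.8 F [-0.4 -0.5 -0.6] w 85.5 q6 0.03 q1 -0.05
  shift now-axes mm [ 76.4 102.8 140.9]
  turn tool z -0.003 tilt fix [ 0.0007  0.001  -0.    ]
  shift after-turn axes mm [ 75.9 103.1 140.9]
```

arm_command:
  rows:
    - {"xyz":[0.0193,0.0262,0.033],"delta_rot":[0,0,0],"gripper":0.05}
    - {"xyz":[0.0193,0.0262,0.033],"delta_rot":[0,0,0],"gripper":0.05}
    - {"xyz":[0.0193,0.0262,0.033],"delta_rot":[0,0,0],"gripper":0.05}
    - {"xyz":[0.0193,0.0262,0.033],"delta_rot":[0,0,0],"gripper":0.05}
    - {"xyz":[0,0,0.03],"delta_rot":[0,0,0],"gripper":0.05}
    - {"xyz":[0,0,0.03],"delta_rot":[0,0,0],"gripper":0.05}
    - {"xyz":[0,0,0],"delta_rot":[0,0,0],"gripper":0.05}
    - {"xyz":[0,0,0],"delta_rot":[0,0,0],"gripper":0.05}

```text
time: 3.6
tool_pos: [0.6388, -0.1126, 0.1091]
tcp_rot: [-3.139, 0.117, 0.002]
wrist_force: [-0.4, -0.1, 0.3]
width: 0.589
```

Run:
```python
from h import *
snap('wrist','w3.png')
plan(0.639,-0.1105,0.07,-.073)
```

```text
at [ 0.6402 -0.1125  0.1108] yaw -0.0739 tilt z [ 1.7e-03 -5.0e-04 -1.0e+00] t 3.65 F [ 0.1 -0.5  0.5] w 49.9 q6 -0.14 q1 -0.21
  shift now-axes mm [-1.4 -1.9 40.8]
  turn tool z -0.0009 tilt fix [ 0.0004 -0.0017  0.    ]
  shift after-turn axes mm [-1.3 -1.9 40.8]
```

View pics/w3.png

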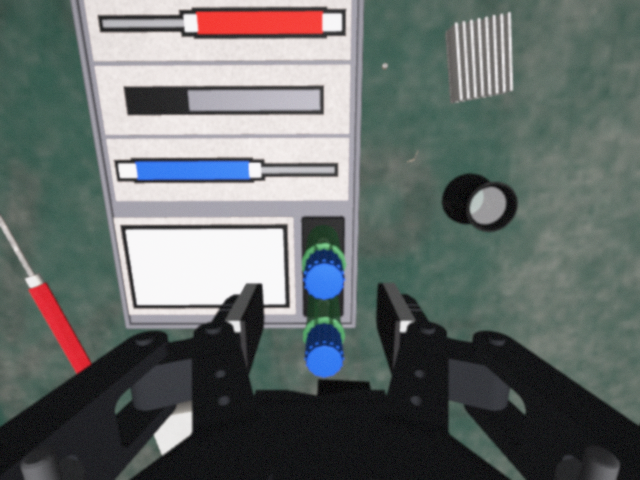

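arm_command:
  rows:
    - {"xyz":[-0.001,-0.002,0.02],"delta_rot":[0,0,0],"gripper":0.05}
    - {"xyz":[0,0,0.02],"delta_rot":[0,0,0],"gripper":0.05}
    - {"xyz":[0,0,0],"delta_rot":[0,0,0],"gripper":0.05}
    - {"xyz":[0,0,0],"delta_rot":[0,0,0],"gripper":0.01}
    - {"xyz":[0,0,0],"delta_rot":[0,0,0],"gripper":0.01}
    - {"xyz":[0,0,0],"delta_rot":[0,0,0],"gripper":0.01}
    - {"xyz":[0,0,0],"delta_rot":[0,0,0],"gripper":0.01}
    - {"xyz":[0,0,0],"delta_rot":[0,0,0],"gripper":0.01}
  force: 30

```text
time: 4.45
tool_pos: [0.6406, -0.1096, 0.0719]
tcp_rot: [3.139, -0.113, 0.006]
wrist_force: [-0.3, 1.0, 7.1]
width: 0.22
```

Run:
```python
from h import *
plan(0.639,-0.1105,0.07,-.073)
```

```text
at [ 0.6406 -0.1096  0.0719] yaw -0.072 tilt z [ 3.7e-03 -8.0e-04 -1.0e+00] t 4.45 F [-0.3  1.   7.1] w 18.8 q6 -0.14 q1 -0.21
  shift now-axes mm [-1.6  1.   1.9]
  turn tool z 0.001 tilt fix [ 0.0005 -0.0038  0.    ]
  shift after-turn axes mm [-1.5  1.   1.9]
```

arm_command:
  rows:
    - {"xyz":[0,0,-0.01],"delta_rot":[0,0,0],"gripper":0.01}
    - {"xyz":[0,0,-0.03],"delta_rot":[0,0,0],"gripper":0.01}
    - {"xyz":[0,0,-0.035],"delta_rot":[0,0,0],"gripper":0.01}
    - {"xyz":[0,0,-0.03],"delta_rot":[0,0,0],"gripper":0.01}
    - {"xyz":[-0.0168,-0.037,0],"delta_rot":[0,0,0],"gripper":0.01}
    - {"xyz":[-0.0168,-0.037,0],"delta_rot":[0,0,0],"gripper":0.01}
    - {"xyz":[-0.0168,-0.037,0],"delta_rot":[0,0,0],"gripper":0.01}
    - {"xyz":[-0.0168,-0.037,0],"delta_rot":[0,0,0],"gripper":0.01}
    - {"xyz":[-0.0168,-0.037,0],"delta_rot":[0,0,0],"gripper":0.01}
    - {"xyz":[-0.0168,-0.037,0],"delta_rot":[0,0,0],"gripper":0.01}
    - {"xyz":[-0.0168,-0.037,0],"delta_rot":[0,0,0],"gripper":0.01}

```text
time: 5.55
tool_pos: [0.5396, 0.159, 0.1752]
tcp_rot: [-3.139, 0.113, -0.002]
wrist_force: [0.0, 0.8, 0.3]
width: 0.219
```

arm_command:
  rows:
    - {"xyz":[-0.0168,-0.037,0],"delta_rot":[0,0,0],"gripper":0.01}
    - {"xyz":[0,0,0],"delta_rot":[0,0,0],"gripper":0.01}
    - {"xyz":[0,0,0],"delta_rot":[0,0,0],"gripper":0.01}

```text
time: 5.85
tool_pos: [0.526, 0.1964, 0.1749]
tcp_rot: [3.139, -0.109, 0.001]
wrist_force: [0.1, 0.6, -0.6]
width: 0.218
```

Run:
```python
from h import *
snap('wrist','w4.png')
plan(0.528,0.195,0.072,-.073)
```

```text
at [0.5263 0.1955 0.1748] yaw -0.071 tilt z [ 8.e-04 -4.e-04 -1.e+00] t 5.9 F [-0.1 -0.4 -0. ] w 18.7 q6 0.38 q1 0.31
  shift now-axes mm [  1.6   0.4 102.8]
  turn tool z 0.002 tilt fix [ 0.0004 -0.0008  0.    ]
  shift after-turn axes mm [  1.7   0.4 102.8]
```

View pics/w4.png

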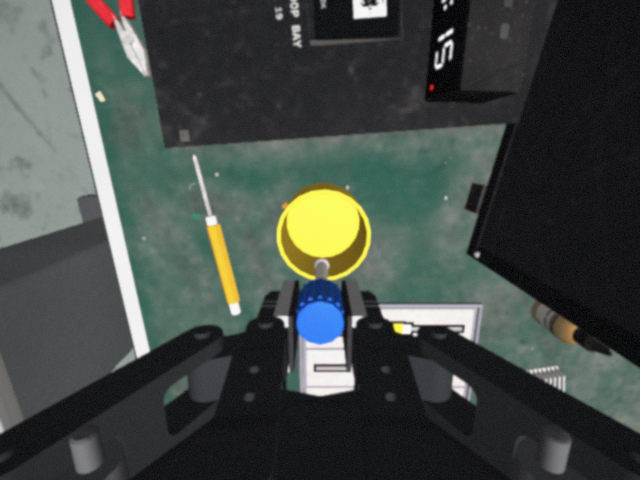

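arm_command:
  rows:
    - {"xyz":[0.0015,0,0.035],"delta_rot":[0,0,0],"gripper":0.01}
    - {"xyz":[0,0,0.035],"delta_rot":[0,0,0],"gripper":0.01}
    - {"xyz":[0,0,0.028],"delta_rot":[0,0,0],"gripper":0.01}
    - {"xyz":[0,0,0],"delta_rot":[0,0,0],"gripper":0.01}
    - {"xyz":[0,0,0],"delta_rot":[0,0,0],"gripper":0.035}
    - {"xyz":[0,0,0],"delta_rot":[0,0,0],"gripper":0.035}
    - {"xyz":[0,0,0],"delta_rot":[0,0,0],"gripper":0.035}
    - {"xyz":[0,0,0],"delta_rot":[0,0,0],"gripper":0.035}
    - {"xyz":[0,0,-0.04],"delta_rot":[0,0,0],"gripper":0.035}
    - {"xyz":[0,0,-0.04],"delta_rot":[0,0,0],"gripper":0.035}
    - {"xyz":[0,0,-0.03],"delta_rot":[0,0,0],"gripper":0.05}
    - {"xyz":[0,0,0],"delta_rot":[0,0,0],"gripper":0.05}

```text
time: 7.1
tool_pos: [0.5317, 0.197, 0.1934]
tcp_rot: [-3.135, 0.112, -0.018]
wrist_force: [0.2, 0.3, 0.4]
width: 0.584
```

Run:
```python
from h import *
c=snap('wrist','w5.png')
plan(0.636,-0.1565,0.13,-.07)
```

```text
at [0.5301 0.1965 0.1905] yaw -0.0718 tilt z [ 0.0075  0.0024 -1.    ] t 7.15 F [-0.1  0.5 -1.2] w 49.8 q6 0.38 q1 0.31
  shift now-axes mm [130.5 344.6  60.5]
  turn tool z -0.0018 tilt fix [-0.0029 -0.0073  0.    ]
  shift after-turn axes mm [130.3 344.7  60.5]
```

View pics/w5.png

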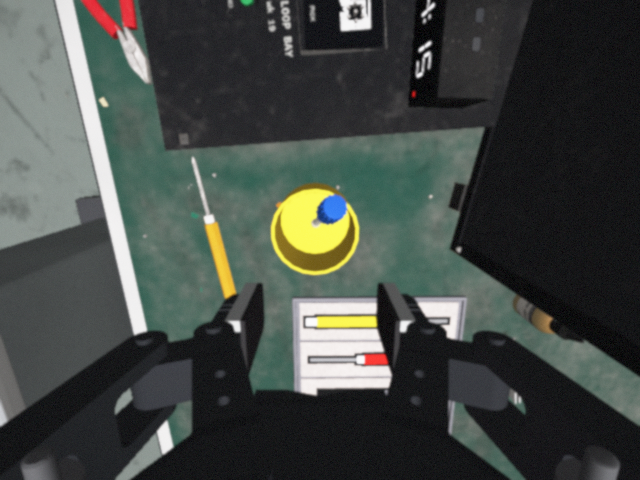

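arm_command:
  rows:
    - {"xyz":[0.0145,0.0383,0],"delta_rot":[0,0,0],"gripper":0.05}
    - {"xyz":[0.0145,0.0383,0],"delta_rot":[0,0,0],"gripper":0.05}
    - {"xyz":[0.0145,0.0383,0],"delta_rot":[0,0,0],"gripper":0.05}
    - {"xyz":[0.0145,0.0383,0],"delta_rot":[0,0,0],"gripper":0.05}
    - {"xyz":[0.0145,0.0383,0],"delta_rot":[0,0,0],"gripper":0.05}
    - {"xyz":[0.0145,0.0383,0],"delta_rot":[0,0,0],"gripper":0.05}
    - {"xyz":[0.0145,0.0383,0],"delta_rot":[0,0,0],"gripper":0.05}
    - {"xyz":[0.0145,0.0383,0],"delta_rot":[0,0,0],"gripper":0.05}
    - {"xyz":[0.0145,0.0383,0.03],"delta_rot":[0,0,0],"gripper":0.05}
    - {"xyz":[0,0,0.03],"delta_rot":[0,0,0],"gripper":0.05}
    - {"xyz":[0,0,0],"delta_rot":[0,0,0],"gripper":0.05}
    - {"xyz":[0,0,0],"delta_rot":[0,0,0],"gripper":0.05}

```text
time: 8.35
tool_pos: [0.6312, -0.1564, 0.1249]
tcp_rot: [-3.138, 0.113, 0.007]
wrist_force: [-0.4, 0.6, 0.2]
width: 0.584
```

Run:
```python
from h import *
plan(0.636,-0.1565,0.073,-.07)
```

```text
at [ 0.6312 -0.1564  0.1249] yaw -0.072 tilt z [-0.0042  0.0014 -1.    ] t 8.35 F [-0.4  0.6  0.2] w 49.9 q6 -0.21 q1 -0.28
  shift now-axes mm [ 5.  -0.2 51.8]
  turn tool z -0.002 tilt fix [-0.0011  0.0043  0.    ]
  shift after-turn axes mm [ 4.8 -0.2 51.9]
```

arm_command:
  rows:
    - {"xyz":[0.002,0,0.025],"delta_rot":[0,0,0],"gripper":0.05}
    - {"xyz":[0,0,0.025],"delta_rot":[0,0,0],"gripper":0.05}
    - {"xyz":[0,0,0],"delta_rot":[0,0,0],"gripper":0.05}
    - {"xyz":[0,0,0],"delta_rot":[0,0,0],"gripper":0.05}

```text
time: 8.75
tool_pos: [0.6353, -0.1564, 0.078]
tcp_rot: [3.14, -0.111, 0.001]
wrist_force: [0.6, -0.6, -0.1]
width: 0.587
```

Run:
```python
from h import *
plan(0.636,-0.1565,0.073,-.07)
```

```text
at [ 0.6353 -0.1564  0.078 ] yaw -0.0706 tilt z [ 7.e-04 -2.e-04 -1.e+00] t 8.75 F [ 0.6 -0.6 -0.1] w 50.2 q6 -0.21 q1 -0.28
  shift now-axes mm [0.7 0.1 5. ]
  turn tool z -0.0006 tilt fix [ 0.0001 -0.0007  0.    ]
  shift after-turn axes mm [0.7 0.1 5. ]
```

arm_command:
  rows:
    - {"xyz":[0,0,0.003],"delta_rot":[0,0,0],"gripper":0.01}
    - {"xyz":[0,0,0],"delta_rot":[0,0,0],"gripper":0.01}
    - {"xyz":[0,0,0],"delta_rot":[0,0,0],"gripper":0.01}
    - {"xyz":[0,0,0],"delta_rot":[0,0,0],"gripper":0.01}
    - {"xyz":[0,0,0],"delta_rot":[0,0,0],"gripper":0.01}
    - {"xyz":[0,0,-0.01],"delta_rot":[0,0,0],"gripper":0.01}
    - {"xyz":[0,0,-0.03],"delta_rot":[0,0,0],"gripper":0.01}
    - {"xyz":[0,0,-0.035],"delta_rot":[0,0,0],"gripper":0.01}
    - {"xyz":[0,0,-0.025],"delta_rot":[0,0,0],"gripper":0.01}
    - {"xyz":[0,0,0],"delta_rot":[0,0,0],"gripper":0.01}

```text
time: 9.75
tool_pos: [0.6379, -0.1583, 0.1796]
tcp_rot: [3.137, -0.113, 0.014]
wrist_force: [0.8, 0.0, 1.0]
width: 0.218
```

Run:
```python
from h import *
plan(0.526,0.195,0.175,-.07)
```

```text
at [ 0.6379 -0.1583  0.1796] yaw -0.072 tilt z [ 0.0087 -0.0028 -1.    ] t 9.75 F [0.8 0.  1. ] w 18.6 q6 -0.21 q1 -0.28
  shift now-axes mm [-137.1 -344.3    2.7]
  turn tool z -0.002 tilt fix [ 0.0021 -0.0089  0.    ]
  shift after-turn axes mm [-136.3 -344.6    4.6]
```

arm_command:
  rows:
    - {"xyz":[-0.0154,-0.0374,0],"delta_rot":[0,0,0],"gripper":0.01}
    - {"xyz":[-0.0154,-0.0374,0],"delta_rot":[0,0,0],"gripper":0.01}
    - {"xyz":[-0.0154,-0.0374,0],"delta_rot":[0,0,0],"gripper":0.01}
    - {"xyz":[-0.0154,-0.0374,0],"delta_rot":[0,0,0],"gripper":0.01}
    - {"xyz":[-0.0154,-0.0374,0],"delta_rot":[0,0,0],"gripper":0.01}
    - {"xyz":[-0.0154,-0.0374,0],"delta_rot":[0,0,0],"gripper":0.01}
    - {"xyz":[-0.0154,-0.0374,0],"delta_rot":[0,0,0],"gripper":0.01}
    - {"xyz":[-0.0154,-0.0374,0],"delta_rot":[0,0,0],"gripper":0.01}
    - {"xyz":[-0.0154,-0.0374,0],"delta_rot":[0,0,0],"gripper":0.01}
    - {"xyz":[0,0,0],"delta_rot":[0,0,0],"gripper":0.01}
    - {"xyz":[0,0,0],"delta_rot":[0,0,0],"gripper":0.01}

```text
time: 10.85
tool_pos: [0.5198, 0.1888, 0.1727]
tcp_rot: [3.138, -0.109, -0.002]
wrist_force: [0.6, -0.2, 0.4]
width: 0.218
```

Run:
```python
from h import *
c=snap('wrist','w6.png')
plan(0.521,0.189,0.08,-.07)
```

```text
at [0.5203 0.1881 0.1729] yaw -0.0711 tilt z [-0.0013 -0.0011 -1.    ] t 10.9 F [ 1.5 -0.2 -0.5] w 18.6 q6 0.37 q1 0.3
  shift now-axes mm [ 0.8 -1.1 92.9]
  turn tool z -0.0011 tilt fix [ 0.0012  0.0012 -0.    ]
  shift after-turn axes mm [ 0.7 -1.  92.9]
```

View pics/w6.png

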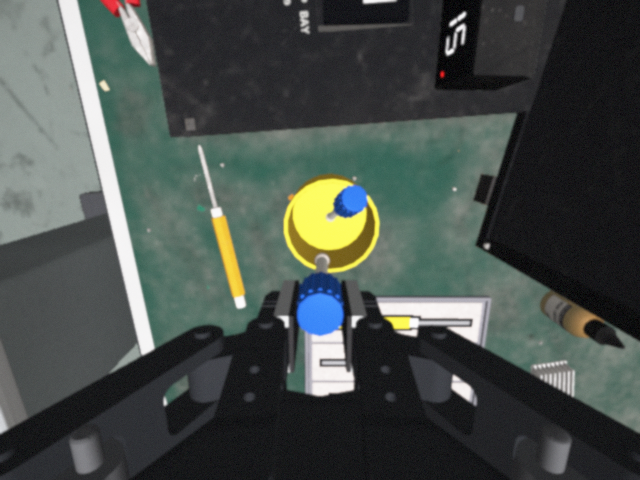

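arm_command:
  rows:
    - {"xyz":[0,0,0.035],"delta_rot":[0,0,0],"gripper":0.01}
    - {"xyz":[0,0,0.03],"delta_rot":[0,0,0],"gripper":0.01}
    - {"xyz":[0,0,0.025],"delta_rot":[0,0,0],"gripper":0.01}
    - {"xyz":[0,0,0],"delta_rot":[0,0,0],"gripper":0.01}
    - {"xyz":[0,0,0],"delta_rot":[0,0,0],"gripper":0.035}
    - {"xyz":[0,0,0],"delta_rot":[0,0,0],"gripper":0.035}
    - {"xyz":[0,0,0],"delta_rot":[0,0,0],"gripper":0.035}
    - {"xyz":[0,0,0],"delta_rot":[0,0,0],"gripper":0.035}
    - {"xyz":[0,0,-0.04],"delta_rot":[0,0,0],"gripper":0.035}
    - {"xyz":[0,0,-0.04],"delta_rot":[0,0,0],"gripper":0.035}
    - {"xyz":[0,0,-0.03],"delta_rot":[0,0,0],"gripper":0.05}
    - {"xyz":[0,0,0],"delta_rot":[0,0,0],"gripper":0.05}

```text
time: 12.1
tool_pos: [0.5248, 0.1899, 0.2008]
tcp_rot: [-3.136, 0.112, -0.018]
wrist_force: [-0.1, 0.5, 0.8]
width: 0.582
```

```bash
cat >> h.py <<'E'
def find(c,col,z,box,amin=60):
    """handle colour segment inside world box (x0,x1,y0,y1)"""
    for u,v in blobs(c,col,amin):
        m,V,L,W=seg(c,u,v,z)
        if box[0]<m[0]<box[1] and box[2]<m[1]<box[3]:
            P=depthpts(c,u,v)
            print(col,len(u),'px',int(u.mean()),int(v.mean()),'mid',m.round(4),'ang',round(float(np.arctan2(V[1],V[0])),4),'L',L.round(4),'W',W.round(4),'zmed',np.median(P[:,2]).round(4))
E
python3 - <<'E'
from h import *
c=snap('wrist','w7.png')
find(c,'yellow',.0085,(.3,.65,-.1,.3))
find(load('w6.png'),'yellow',.0085,(.3,.65,-.1,.3))
plan(.43,.165,.15,.11)
E
```

```text
yellow 4332 px 320 227 mid [0.5261 0.1792] ang -0.3063 L 0.0869 W 0.0796 zmed 0.0152
yellow 989 px 227 250 mid [0.4303 0.1611] ang -1.465 L 0.0796 W 0.0127 zmed 0.0108
yellow 642 px 350 311 mid [0.5512 0.0846] ang -0.0782 L 0.0582 W 0.013 zmed 0.0059
yellow 6023 px 328 225 mid [0.5273 0.1834] ang 2.341 L 0.0894 W 0.0743 zmed 0.0057
yellow 1141 px 228 255 mid [0.4303 0.1611] ang -1.4635 L 0.0791 W 0.0127 zmed 0.0108
yellow 264 px 398 321 mid [0.5879 0.0833] ang -0.3321 L 0.0269 W 0.0139 zmed 0.006
at [0.5232 0.1894 0.1979] yaw -0.0718 tilt z [ 0.0074  0.0023 -1.    ] t 12.15 F [-0.6 -0.8  0.2] w 50.1 q6 0.37 q1 0.3
  shift now-axes mm [-91.6  31.1  47.1]
  turn tool z -0.1818 tilt fix [-0.0028 -0.0072  0.    ]
  shift after-turn axes mm [-95.3  14.   47.9]
```

View pics/w7.png

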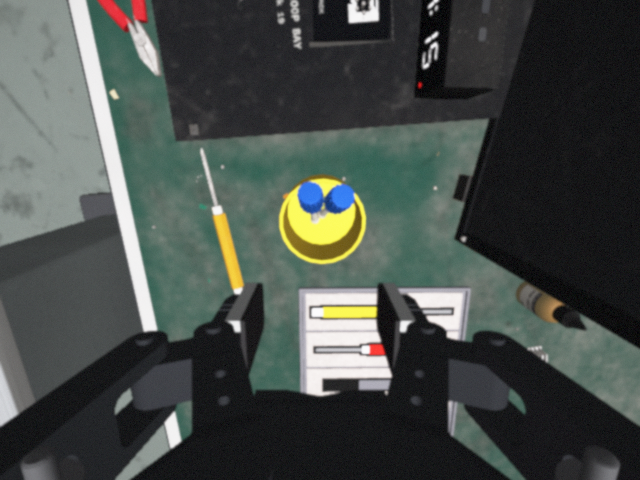

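Run:
```python
from h import *
for f in ['w2.png','w7.png','w6.png','w4.png']:
    c=load(f); T=c['camera_from_world']
    Rtc=np.array([[1,0,0],[0,-.9655,-.2605],[0,.26,-.9655]]) # tool from cam cols? rows: 
    # tool axes: right=+x ; up=(0,-.965,.26); back(-look)=(0,-.26,-.9655)
    A=np.array([[1,0,0],[0,-.9655,.2605],[0,-.2605,-.9655]]).T
    v,u=np.mgrid[0:480,0:640]; v=v.ravel();u=u.ravel()
    K=c['intrinsics']; r=c['range_z'].ravel().astype(float); k=(r>0.05)&(r<.2); v,u,r=v[k],u[k],r[k]
    d=np.stack([(u-K[0,2])/K[0,0],-(v-K[1,2])/K[1,1],-np.ones(len(r))],1)*r[:,None]
    p=d@A.T+[0,-.0649,-.1429]
    k=(abs(p[:,1])<.016)&(abs(p[:,0])<.07)&(p[:,2]>-.04)&(p[:,2]<.05)
    q=p[k]; 
    for s in (-1,1):
        g=q[q[:,0]*s>0]; print(f,s,len(g),'z max pct',np.percentile(g[:,2],[50,90,99,100]).round(4),'x at tip',np.median(g[g[:,2]>np.percentile(g[:,2],90),0]).round(4))
```

```text
w2.png -1 2074 z max pct [-0.0294 -0.0186 -0.0142 -0.0129] x at tip -0.0429
w2.png 1 2068 z max pct [-0.0294 -0.0185 -0.0142 -0.0125] x at tip 0.0426
w7.png -1 1982 z max pct [-0.0256 -0.0109 -0.005  -0.0029] x at tip -0.0252
w7.png 1 1978 z max pct [-0.0255 -0.0109 -0.0049 -0.0027] x at tip 0.0249
w6.png -1 2922 z max pct [-0.0167 -0.0061  0.0345  0.0468] x at tip -0.004
w6.png 1 2982 z max pct [-0.0167 -0.0043  0.0404  0.0474] x at tip 0.0032
w4.png -1 3006 z max pct [-0.0201 -0.0068  0.035   0.0464] x at tip -0.0039
w4.png 1 3057 z max pct [-0.0201 -0.0054  0.0394  0.0469] x at tip 0.003
```

arm_command:
  rows:
    - {"xyz":[0,0,0],"delta_rot":[0,0,-0.09],"gripper":0.05}
    - {"xyz":[0,0,0],"delta_rot":[0,0,-0.088],"gripper":0.05}
    - {"xyz":[-0.03,0.003,0.03],"delta_rot":[0,0,0],"gripper":0.05}
    - {"xyz":[-0.03,0.003,0.03],"delta_rot":[0,0,0],"gripper":0.05}
    - {"xyz":[-0.03,0.003,0.03],"delta_rot":[0,0,0],"gripper":0.05}
    - {"xyz":[0,0,0],"delta_rot":[0,0,0],"gripper":0.05}
    - {"xyz":[0,0,0],"delta_rot":[0,0,0],"gripper":0.05}

```text
time: 12.85
tool_pos: [0.4297, 0.1693, 0.1015]
tcp_rot: [3.136, 0.167, -0.007]
wrist_force: [0.5, -0.3, 0.3]
width: 0.586
```

Run:
```python
from h import *
c=snap('wrist','w8.png')
find(c,'yellow',.0085,(.3,.46,-.1,.3))
plan(.4297,.1671,.003,.107)
```

```text
yellow 1944 px 320 251 mid [0.4296 0.1607] ang -1.459 L 0.0802 W 0.0126 zmed 0.0109
at [0.4323 0.1701 0.1035] yaw 0.1063 tilt z [-1.e-04 -1.e-04 -1.e+00] t 12.9 F [0.4 0.1 0.3] w 49.7 q6 0.21 q1 0.32
  shift now-axes mm [ -2.9   2.7 100.5]
  turn tool z -0.0007 tilt fix [ 0.0001  0.0001 -0.    ]
  shift after-turn axes mm [ -2.9   2.7 100.5]
```

View pics/w8.png

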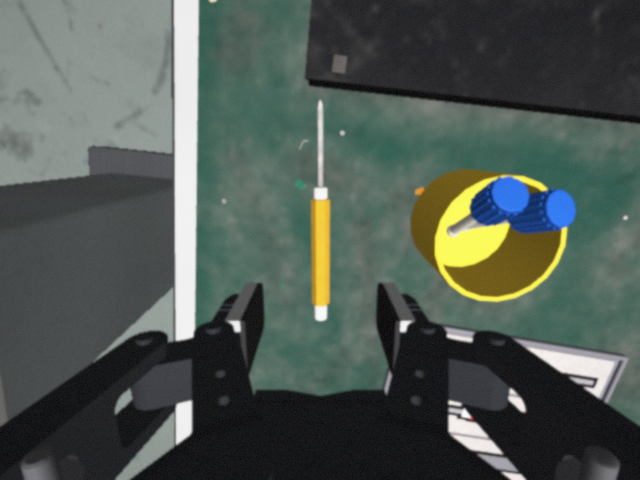

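arm_command:
  rows:
    - {"xyz":[-0.002,0.0025,0.03],"delta_rot":[0,0,0],"gripper":0.04}
    - {"xyz":[0,0,0.03],"delta_rot":[0,0,0],"gripper":0.04}
    - {"xyz":[0,0,0.025],"delta_rot":[0,0,0],"gripper":0.04}
    - {"xyz":[0,0,0.01],"delta_rot":[0,0,0],"gripper":0.04}
    - {"xyz":[0,0,0],"delta_rot":[0,0,0],"gripper":0.04}
    - {"xyz":[0,0,0],"delta_rot":[0,0,0],"gripper":0.04}

```text
time: 13.5
tool_pos: [0.4325, 0.1679, 0.01]
tcp_rot: [-3.137, -0.166, -0.004]
wrist_force: [0.1, -0.9, 0.3]
width: 0.463
```

Run:
```python
from h import *
plan(.4297,.1671,.003,.107)
```

```text
at [0.4325 0.1679 0.01  ] yaw 0.106 tilt z [ 2.3e-03  7.0e-04 -1.0e+00] t 13.5 F [ 0.1 -0.9  0.3] w 39.5 q6 0.21 q1 0.32
  shift now-axes mm [-2.9  0.5  7. ]
  turn tool z -0.001 tilt fix [-0.0005 -0.0024  0.    ]
  shift after-turn axes mm [-2.9  0.5  7. ]
```

arm_command:
  rows:
    - {"xyz":[-0.002,0,0.006],"delta_rot":[0,0,0],"gripper":0.04}
    - {"xyz":[0,0,0],"delta_rot":[0,0,0],"gripper":0.0}
    - {"xyz":[0,0,0],"delta_rot":[0,0,0],"gripper":0.0}
    - {"xyz":[0,0,0],"delta_rot":[0,0,0],"gripper":0.0}
    - {"xyz":[0,0,0],"delta_rot":[0,0,0],"gripper":0.0}
    - {"xyz":[0,0,0],"delta_rot":[0,0,0],"gripper":0.0}
  force: 40

```text
time: 14.1
tool_pos: [0.429, 0.1673, 0.0033]
tcp_rot: [-3.137, -0.166, -0.001]
wrist_force: [-2.0, -0.3, 6.3]
width: 0.122
```

Run:
```python
from h import *
ex=np.array([np.cos(.07),-np.sin(.07)]); ey=np.array([np.sin(.07),np.cos(.07)])
print('grip at', ex*.5604+ey*.1215)
plan(.4297,.1671,.003,.107)
```

```text
grip at [0.56752564 0.08200647]
at [0.429  0.1673 0.0033] yaw 0.106 tilt z [ 7.e-04  3.e-04 -1.e+00] t 14.1 F [-2.  -0.3  6.3] w 10.4 q6 0.21 q1 0.32
  shift now-axes mm [0.7 0.2 0.3]
  turn tool z -0.001 tilt fix [-0.0002 -0.0007  0.    ]
  shift after-turn axes mm [0.7 0.2 0.3]
```

arm_command:
  rows:
    - {"xyz":[0,0,-0.01],"delta_rot":[0,0,0],"gripper":0.0}
    - {"xyz":[0,0,-0.03],"delta_rot":[0,0,0],"gripper":0.0}
    - {"xyz":[0,0,-0.035],"delta_rot":[0,0,0],"gripper":0.0}
    - {"xyz":[0,0,-0.035],"delta_rot":[0,0,0],"gripper":0.0}
    - {"xyz":[0,0,-0.03],"delta_rot":[0,0,0],"gripper":0.0}
    - {"xyz":[0,0,0],"delta_rot":[0,0,0],"gripper":0.0}

```text
time: 14.7
tool_pos: [0.4323, 0.1684, 0.1483]
tcp_rot: [-3.134, -0.166, -0.016]
wrist_force: [1.2, 0.0, 0.2]
width: 0.122
```

arm_command:
  rows:
    - {"xyz":[0,0,0],"delta_rot":[0,0,0.1456],"gripper":0.0}
    - {"xyz":[0,0,0],"delta_rot":[0,0,0.1456],"gripper":0.0}
    - {"xyz":[0,0,0],"delta_rot":[0,0,0.1456],"gripper":0.0}
    - {"xyz":[0,0,0],"delta_rot":[0,0,0.1456],"gripper":0.0}
    - {"xyz":[0,0,0],"delta_rot":[0,0,0.1456],"gripper":0.0}
    - {"xyz":[0,0,0],"delta_rot":[0,0,0.1456],"gripper":0.0}
    - {"xyz":[0,0,0],"delta_rot":[0,0,0.1456],"gripper":0.0}
    - {"xyz":[0,0,0],"delta_rot":[0,0,0.1456],"gripper":0.0}
    - {"xyz":[0,0,0],"delta_rot":[0,0,0.1456],"gripper":0.0}
    - {"xyz":[0,0,0],"delta_rot":[0,0,0.1456],"gripper":0.0}
    - {"xyz":[0,0,0],"delta_rot":[0,0,0.1456],"gripper":0.0}
    - {"xyz":[0,0,0],"delta_rot":[0,0,0.1456],"gripper":0.0}

```text
time: 15.9
tool_pos: [0.4277, 0.1668, 0.1417]
tcp_rot: [2.134, -2.304, -0.001]
wrist_force: [0.1, -0.2, -0.1]
width: 0.117
```

Run:
```python
from h import *
plan(.5675,.082,.05,-1.641)
c=snap('wrist','w9.png')
```

```text
at [0.4277 0.1668 0.1417] yaw -1.6472 tilt z [-1.7e-03 -6.0e-04 -1.0e+00] t 15.9 F [ 0.1 -0.2 -0.1] w 10.0 q6 1.96 q1 0.32
  shift now-axes mm [  73.9 -146.    91.5]
  turn tool z -0.0062 tilt fix [ 0.0016 -0.0007  0.    ]
  shift after-turn axes mm [  74.8 -145.4   91.7]
```

View pics/w9.png

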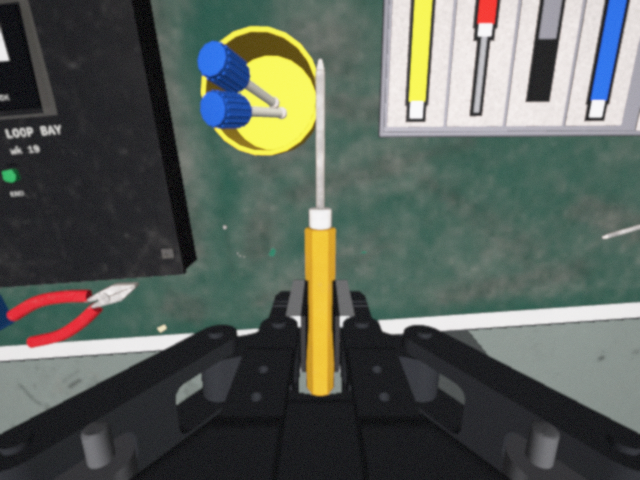

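arm_command:
  rows:
    - {"xyz":[0.0186,-0.0364,0],"delta_rot":[0,0,-0.006],"gripper":0.0}
    - {"xyz":[0.0186,-0.0364,0],"delta_rot":[0,0,0],"gripper":0.0}
    - {"xyz":[0.0186,-0.0364,0],"delta_rot":[0,0,0],"gripper":0.0}
    - {"xyz":[0.0186,-0.0364,0],"delta_rot":[0,0,0],"gripper":0.0}
    - {"xyz":[0,0,0.04],"delta_rot":[0,0,0],"gripper":0.0}
    - {"xyz":[0,0,0.04],"delta_rot":[0,0,0],"gripper":0.0}
    - {"xyz":[0,0,0.02],"delta_rot":[0,0,0],"gripper":0.0}
    - {"xyz":[0,0,0],"delta_rot":[0,0,0],"gripper":0.0}
    - {"xyz":[0,0,0],"delta_rot":[0,0,0],"gripper":0.0}

```text
time: 16.85
tool_pos: [0.5684, 0.0832, 0.0422]
tcp_rot: [2.149, -2.289, -0.001]
wrist_force: [0.6, 0.0, -0.1]
width: 0.115
```

Run:
```python
from h import *
c=snap('wrist','w10.png')
plan(.5675,.082,.009,-1.641)
```

```text
at [0.5697 0.0835 0.0436] yaw -1.634 tilt z [ 1.3e-03  1.0e-04 -1.0e+00] t 16.9 F [ 0.2 -0.7 -0.1] w 10.2 q6 1.74 q1 0.1
  shift now-axes mm [ 1.6  2.1 34.6]
  turn tool z 0.007 tilt fix [-0.0013  0.0002  0.    ]
  shift after-turn axes mm [ 1.6  2.1 34.6]
```

View pics/w10.png

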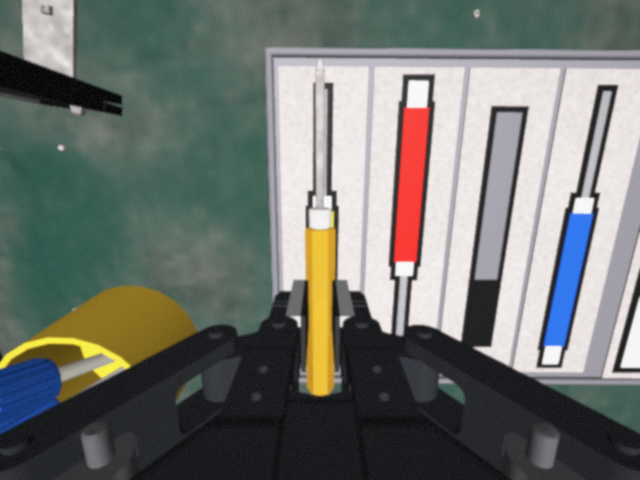

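arm_command:
  rows:
    - {"xyz":[0.001,0.0015,0.015],"delta_rot":[0,0,0.005],"gripper":0.0}
    - {"xyz":[0,0,0.01],"delta_rot":[0,0,0],"gripper":0.0}
    - {"xyz":[0,0,0],"delta_rot":[0,0,0],"gripper":0.0}
    - {"xyz":[0,0,0],"delta_rot":[0,0,0],"gripper":0.0}

```text
time: 17.3
tool_pos: [0.567, 0.0824, 0.0174]
tcp_rot: [2.143, -2.296, -0.001]
wrist_force: [1.0, -0.0, 0.2]
width: 0.118
```

Run:
```python
from h import *
plan(.5675,.082,.009,-1.641)
c=snap('wrist','w11.png')
plan(.5675,.082,.009,-1.641)
```

```text
at [0.567  0.0824 0.0174] yaw -1.64 tilt z [-8.e-04 -1.e-04 -1.e+00] t 17.3 F [ 1.  -0.   0.2] w 10.0 q6 1.74 q1 0.1
  shift now-axes mm [ 0.4 -0.6  8.4]
  turn tool z 0.001 tilt fix [ 0.0008 -0.0001  0.    ]
  shift after-turn axes mm [ 0.4 -0.6  8.4]
at [0.5674 0.0824 0.0178] yaw -1.6401 tilt z [ 1.e-04  0.e+00 -1.e+00] t 17.35 F [ 0.2 -0.6 -0.1] w 10.1 q6 1.74 q1 0.1
  shift now-axes mm [ 0.4 -0.1  8.8]
  turn tool z 0.0009 tilt fix [-0.0001  0.      0.    ]
  shift after-turn axes mm [ 0.4 -0.1  8.8]
```

View pics/w11.png

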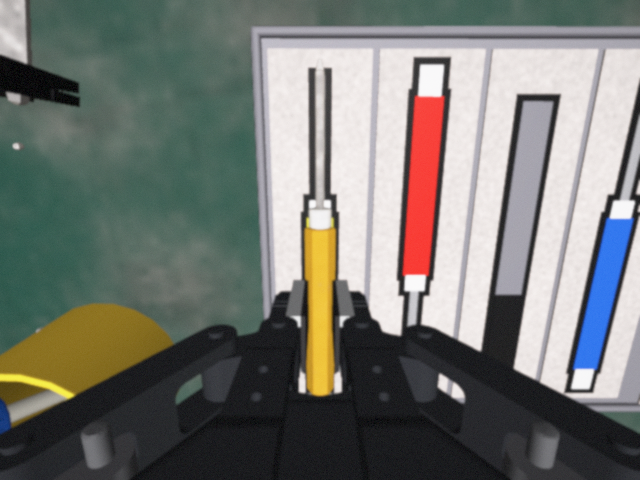

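arm_command:
  rows:
    - {"xyz":[0,0,0.005],"delta_rot":[0,0,0],"gripper":0.0}
    - {"xyz":[0,0,0.004],"delta_rot":[0,0,0],"gripper":0.0}
    - {"xyz":[0,0,0],"delta_rot":[0,0,0],"gripper":0.0}
    - {"xyz":[0,0,0],"delta_rot":[0,0,0],"gripper":0.0}
    - {"xyz":[0,0,0],"delta_rot":[0,0,0],"gripper":0.03}
    - {"xyz":[0,0,0],"delta_rot":[0,0,0],"gripper":0.03}
    - {"xyz":[0,0,0],"delta_rot":[0,0,0],"gripper":0.03}
    - {"xyz":[0,0,-0.03],"delta_rot":[0,0,0],"gripper":0.04}
    - {"xyz":[0,0,-0.04],"delta_rot":[0,0,0],"gripper":0.05}
    - {"xyz":[0,0,-0.04],"delta_rot":[0,0,0],"gripper":0.05}
    - {"xyz":[0,0,0],"delta_rot":[0,0,0],"gripper":0.05}
    - {"xyz":[0,0,0],"delta_rot":[0,0,0],"gripper":0.05}

```text
time: 18.55
tool_pos: [0.5686, 0.0825, 0.1205]
tcp_rot: [-2.141, 2.295, -0.003]
wrist_force: [-0.4, 1.1, -0.5]
width: 0.586
```

Run:
```python
from h import *
c=snap('wrist','w12.png')
find(c,'yellow',.014,(.5,.65,-.0,.12))
print(proj(c,[.5617,.0824,.005]))
plan(.5675,.082,.009,-1.641)
```

```text
yellow 1875 px 320 245 mid [0.5608 0.0823] ang 3.0764 L 0.0814 W 0.0133 zmed 0.0158
[[319.97348502 244.07287827]]
at [0.5672 0.0824 0.1187] yaw -1.6402 tilt z [ 1.e-04  0.e+00 -1.e+00] t 18.6 F [-0.5 -0.5 -0.1] w 49.8 q6 1.74 q1 0.1
  shift now-axes mm [  0.4  -0.4 109.7]
  turn tool z 0.0008 tilt fix [-0.0001  0.      0.    ]
  shift after-turn axes mm [  0.4  -0.4 109.7]
```

View pics/w12.png

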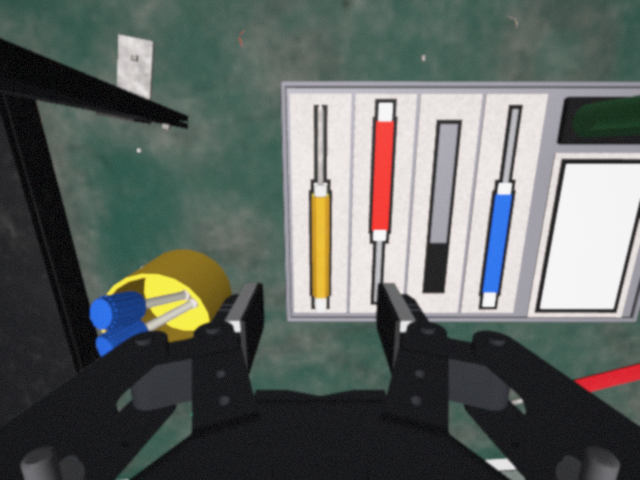

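arm_command:
  rows:
    - {"xyz":[0,0,-0.03],"delta_rot":[0,0,-0.144],"gripper":0.05}
    - {"xyz":[0,0,0],"delta_rot":[0,0,-0.144],"gripper":0.05}
    - {"xyz":[0,0,0],"delta_rot":[0,0,-0.144],"gripper":0.05}
    - {"xyz":[0,0,0],"delta_rot":[0,0,-0.144],"gripper":0.05}
    - {"xyz":[0,0,0],"delta_rot":[0,0,-0.144],"gripper":0.05}
    - {"xyz":[0,0,0],"delta_rot":[0,0,-0.144],"gripper":0.05}
    - {"xyz":[0,0,0],"delta_rot":[0,0,-0.144],"gripper":0.05}
    - {"xyz":[0,0,0],"delta_rot":[0,0,-0.144],"gripper":0.05}
    - {"xyz":[0,0,0],"delta_rot":[0,0,-0.144],"gripper":0.05}
    - {"xyz":[0,0,0],"delta_rot":[0,0,-0.144],"gripper":0.05}
    - {"xyz":[0,0,0],"delta_rot":[0,0,-0.144],"gripper":0.05}
    - {"xyz":[0,0,0],"delta_rot":[0,0,-0.144],"gripper":0.05}

```text
time: 19.8
tool_pos: [0.5656, 0.0822, 0.146]
tcp_rot: [3.138, 0.147, -0.007]
wrist_force: [0.2, -0.3, -0.6]
width: 0.588
```

Run:
```python
from h import *
plan(.426,-.1645,.149,.231)
```

```text
at [0.5656 0.0822 0.146 ] yaw 0.0937 tilt z [-4.7e-03 -5.0e-04 -1.0e+00] t 19.8 F [ 0.2 -0.3 -0.6] w 50.2 q6 0.01 q1 0.1
  shift now-axes mm [-162.1  232.5   -2.2]
  turn tool z -0.1373 tilt fix [ 0.      0.0047 -0.    ]
  shift after-turn axes mm [-192.4  208.2   -3. ]
```

arm_command:
  rows:
    - {"xyz":[0,0,0],"delta_rot":[0,0,-0.137],"gripper":0.05}
    - {"xyz":[-0.032,0.0347,0],"delta_rot":[0,0,0],"gripper":0.05}
    - {"xyz":[-0.032,0.0347,0],"delta_rot":[0,0,0],"gripper":0.05}
    - {"xyz":[-0.032,0.0347,0],"delta_rot":[0,0,0],"gripper":0.05}
    - {"xyz":[-0.032,0.0347,0],"delta_rot":[0,0,0],"gripper":0.05}
    - {"xyz":[-0.032,0.0347,0],"delta_rot":[0,0,0],"gripper":0.05}
    - {"xyz":[-0.032,0.0347,0],"delta_rot":[0,0,0],"gripper":0.05}
    - {"xyz":[0,0,0],"delta_rot":[0,0,0],"gripper":0.05}
    - {"xyz":[0,0,0],"delta_rot":[0,0,0],"gripper":0.05}

```text
time: 20.7
tool_pos: [0.425, -0.1637, 0.147]
tcp_rot: [-3.12, -0.347, 0.004]
wrist_force: [0.6, 0.2, 0.0]
width: 0.587
```

Run:
```python
from h import *
c=snap('wrist','w13.png')
find(c,'red',.0085,(.3,.7,-.3,.3))
plan(.426,-.1645,.0035,.231)
```

```text
red 1472 px 608 22 mid [0.5957 0.0322] ang -0.0939 L 0.0551 W 0.0127 zmed 0.006
red 1299 px 321 236 mid [ 0.4265 -0.1712] ang -1.341 L 0.0782 W 0.0116 zmed 0.011
at [ 0.4257 -0.1629  0.1473] yaw 0.2233 tilt z [-0.0023  0.0017 -1.    ] t 20.75 F [ 0.3  0.2 -0.2] w 50.2 q6 -0.64 q1 -0.42
  shift now-axes mm [  0.2   1.9 143.8]
  turn tool z -0.0077 tilt fix [-0.0021  0.0018  0.    ]
  shift after-turn axes mm [-1.000e-01  1.600e+00  1.438e+02]
```

View pics/w13.png

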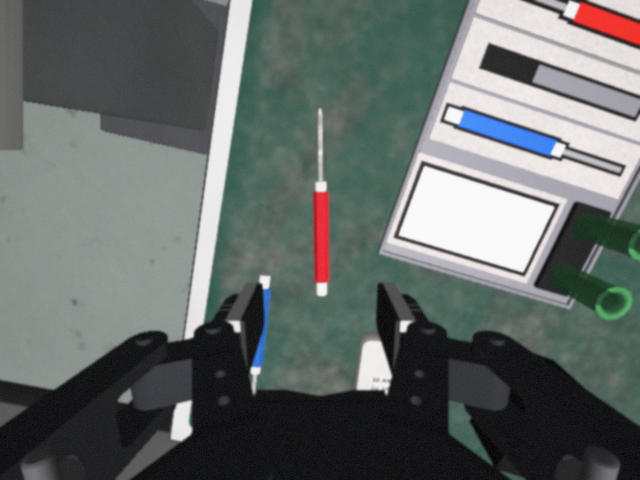

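arm_command:
  rows:
    - {"xyz":[-0.001,0.0025,0.04],"delta_rot":[0,0,-0.005],"gripper":0.04}
    - {"xyz":[0,0,0.04],"delta_rot":[0,0,0],"gripper":0.04}
    - {"xyz":[0,0,0.04],"delta_rot":[0,0,0],"gripper":0.04}
    - {"xyz":[0,0,0.015],"delta_rot":[0,0,0],"gripper":0.035}
    - {"xyz":[0,0,0],"delta_rot":[0,0,0],"gripper":0.035}
    - {"xyz":[0,0,0],"delta_rot":[0,0,0],"gripper":0.035}
    - {"xyz":[0,0,0],"delta_rot":[0,0,0],"gripper":0.035}

```text
time: 21.45
tool_pos: [0.4279, -0.1659, 0.0149]
tcp_rot: [3.119, 0.362, 0.003]
wrist_force: [-0.3, 0.6, 0.1]
width: 0.41
```

Run:
```python
from h import *
plan(.4251,-.1654,.0035,.231)
```

```text
at [ 0.4279 -0.1659  0.0149] yaw 0.2311 tilt z [ 2.3e-03 -9.0e-04 -1.0e+00] t 21.45 F [-0.3  0.6  0.1] w 35.0 q6 -0.66 q1 -0.42
  shift now-axes mm [-2.6 -1.2 11.4]
  turn tool z 0.0001 tilt fix [ 0.0014 -0.002   0.    ]
  shift after-turn axes mm [-2.6 -1.1 11.4]
```

arm_command:
  rows:
    - {"xyz":[-0.001,-0.001,0.009],"delta_rot":[0,0,0],"gripper":0.035}
    - {"xyz":[0,0,0],"delta_rot":[0,0,0],"gripper":0.035}
    - {"xyz":[0,0,0],"delta_rot":[0,0,0],"gripper":0.035}
    - {"xyz":[0,0,0],"delta_rot":[0,0,0],"gripper":0.035}

```text
time: 21.85
tool_pos: [0.4252, -0.1654, 0.005]
tcp_rot: [3.121, 0.36, 0.001]
wrist_force: [-0.0, -0.4, 0.6]
width: 0.412
```

Run:
```python
from h import *
plan(.4251,-.1654,.0035,.231)
```

```text
at [ 0.4252 -0.1654  0.005 ] yaw 0.2296 tilt z [ 5.e-04 -2.e-04 -1.e+00] t 21.85 F [-0.  -0.4  0.6] w 35.2 q6 -0.66 q1 -0.43
  shift now-axes mm [-0.1 -0.   1.5]
  turn tool z -0.0014 tilt fix [ 0.0003 -0.0005  0.    ]
  shift after-turn axes mm [-0.1 -0.   1.5]
```

Grip, lift, then turn +1.27 in yaw (tool z −1.27).

arm_command:
  rows:
    - {"xyz":[0,0,0.0015],"delta_rot":[0,0,0],"gripper":0.0}
    - {"xyz":[0,0,0],"delta_rot":[0,0,0],"gripper":0.0}
    - {"xyz":[0,0,0],"delta_rot":[0,0,0],"gripper":0.0}
    - {"xyz":[0,0,0],"delta_rot":[0,0,0],"gripper":0.0}
    - {"xyz":[0,0,0],"delta_rot":[0,0,0],"gripper":0.0}
    - {"xyz":[0,0,-0.01],"delta_rot":[0,0,0],"gripper":0.0}
    - {"xyz":[0,0,-0.03],"delta_rot":[0,0,0],"gripper":0.0}
    - {"xyz":[0,0,-0.035],"delta_rot":[0,0,0],"gripper":0.0}
    - {"xyz":[0,0,-0.025],"delta_rot":[0,0,0],"gripper":0.0}
    - {"xyz":[0,0,-0.01],"delta_rot":[0,0,0],"gripper":0.0}
    - {"xyz":[0,0,0],"delta_rot":[0,0,0],"gripper":0.0}

```text
time: 22.95
tool_pos: [0.4263, -0.1658, 0.115]
tcp_rot: [3.119, 0.36, 0.005]
wrist_force: [0.6, 0.8, -0.4]
width: 0.118
```

arm_command:
  rows:
    - {"xyz":[0,0,0],"delta_rot":[0,0,-0.141],"gripper":0.0}
    - {"xyz":[0,0,0],"delta_rot":[0,0,-0.141],"gripper":0.0}
    - {"xyz":[0,0,0],"delta_rot":[0,0,-0.141],"gripper":0.0}
    - {"xyz":[0,0,0],"delta_rot":[0,0,-0.141],"gripper":0.0}
    - {"xyz":[0,0,0],"delta_rot":[0,0,-0.141],"gripper":0.0}
    - {"xyz":[0,0,0],"delta_rot":[0,0,-0.141],"gripper":0.0}
    - {"xyz":[0,0,0],"delta_rot":[0,0,-0.141],"gripper":0.0}
    - {"xyz":[0,0,0],"delta_rot":[0,0,-0.141],"gripper":0.0}
    - {"xyz":[0,0,0],"delta_rot":[0,0,-0.141],"gripper":0.0}
    - {"xyz":[0,0,0],"delta_rot":[0,0,0],"gripper":0.0}
    - {"xyz":[0,0,0],"delta_rot":[0,0,0],"gripper":0.0}

```text
time: 24.05
tool_pos: [0.424, -0.1648, 0.1118]
tcp_rot: [-2.302, -2.134, 0.002]
wrist_force: [0.3, 0.5, -0.3]
width: 0.122
```

Run:
```python
from h import *
ex=np.array([np.cos(.07),-np.sin(.07)]); ey=np.array([np.sin(.07),np.cos(.07)])
g=ex*.6004+ey*.0754; print('grip at', g)
c=snap('wrist','w14.png')
plan(g[0],g[1],.115,1.501)
```

```text
grip at [0.60420331 0.03322166]
at [ 0.4242 -0.1649  0.1121] yaw 1.4959 tilt z [-1.9e-03  9.0e-04 -1.0e+00] t 24.1 F [0.5 0.9 0.7] w 10.0 q6 -1.92 q1 -0.43
  shift now-axes mm [211.1 164.6  -3. ]
  turn tool z -0.0051 tilt fix [-0.002  -0.0007  0.    ]
  shift after-turn axes mm [210.2 165.7  -2.9]
```

View pics/w14.png

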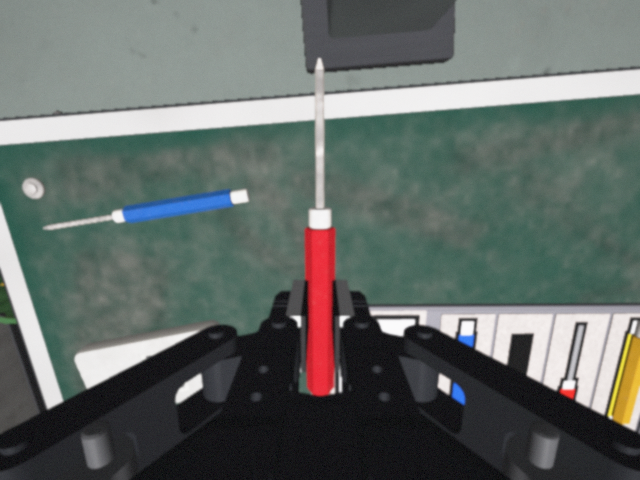

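arm_command:
  rows:
    - {"xyz":[0.0351,0.0275,0],"delta_rot":[0,0,-0.004],"gripper":0.0}
    - {"xyz":[0.0351,0.0275,0],"delta_rot":[0,0,0],"gripper":0.0}
    - {"xyz":[0.0351,0.0275,0],"delta_rot":[0,0,0],"gripper":0.0}
    - {"xyz":[0.0351,0.0275,0],"delta_rot":[0,0,0],"gripper":0.0}
    - {"xyz":[0.0351,0.0275,0],"delta_rot":[0,0,0],"gripper":0.0}
    - {"xyz":[0.0351,0.0275,0],"delta_rot":[0,0,0],"gripper":0.0}
    - {"xyz":[0,0,0.04],"delta_rot":[0,0,0],"gripper":0.0}
    - {"xyz":[0,0,0.03],"delta_rot":[0,0,0],"gripper":0.0}
    - {"xyz":[0,0,0],"delta_rot":[0,0,0],"gripper":0.0}
    - {"xyz":[0,0,0],"delta_rot":[0,0,0],"gripper":0.0}
    - {"xyz":[0,0,0],"delta_rot":[0,0,0],"gripper":0.0}

```text
time: 25.2
tool_pos: [0.6054, 0.0332, 0.045]
tcp_rot: [2.296, 2.142, 0.003]
wrist_force: [0.5, 0.2, 0.9]
width: 0.123
```

Run:
```python
from h import *
c=snap('wrist','w15.png')
plan(.6042,.0332,.009,1.501)
```

```text
at [0.6058 0.0332 0.0454] yaw 1.5017 tilt z [ 3.7e-03  1.0e-04 -1.0e+00] t 25.25 F [ 0.  -1.  -0.5] w 10.1 q6 -1.49 q1 0.01
  shift now-axes mm [-0.2 -1.7 36.4]
  turn tool z 0.0007 tilt fix [ 0.0037 -0.0004  0.    ]
  shift after-turn axes mm [-0.1 -1.6 36.4]
```

View pics/w15.png

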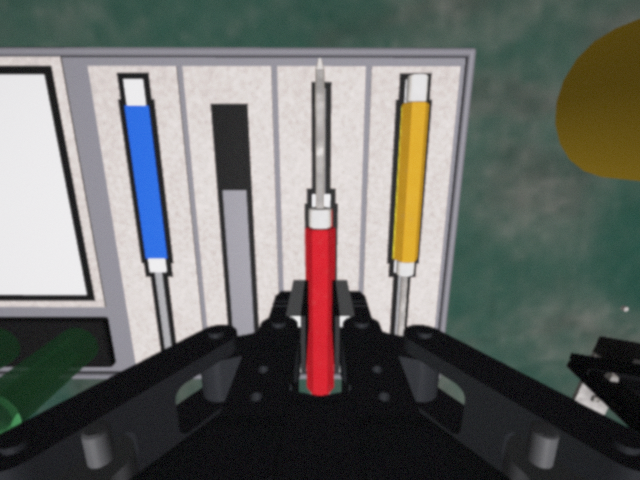

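arm_command:
  rows:
    - {"xyz":[0,-0.0005,0.015],"delta_rot":[0,0,0],"gripper":0.0}
    - {"xyz":[0,0,0.01],"delta_rot":[0,0,0],"gripper":0.0}
    - {"xyz":[0,0,0],"delta_rot":[0,0,0],"gripper":0.0}
    - {"xyz":[0,0,0],"delta_rot":[0,0,0],"gripper":0.0}
    - {"xyz":[0,0,0],"delta_rot":[0,0,0],"gripper":0.0}
    - {"xyz":[0,0,0],"delta_rot":[0,0,0],"gripper":0.0}

```text
time: 25.85
tool_pos: [0.604, 0.0335, 0.0186]
tcp_rot: [2.295, 2.144, 0.001]
wrist_force: [0.5, 0.6, -0.0]
width: 0.123
```

Run:
```python
from h import *
plan(.6042,.0332,.009,1.501)
```

```text
at [0.604  0.0335 0.0186] yaw 1.5028 tilt z [ 7.e-04  0.e+00 -1.e+00] t 25.85 F [ 0.5  0.6 -0. ] w 10.5 q6 -1.49 q1 0.01
  shift now-axes mm [-0.3  0.2  9.6]
  turn tool z 0.0018 tilt fix [ 0.0007 -0.0001  0.    ]
  shift after-turn axes mm [-0.3  0.2  9.6]
```

arm_command:
  rows:
    - {"xyz":[0,0,0.006],"delta_rot":[0,0,0.001],"gripper":0.0}
    - {"xyz":[0,0,0.004],"delta_rot":[0,0,0],"gripper":0.0}
    - {"xyz":[0,0,0],"delta_rot":[0,0,0],"gripper":0.0}
    - {"xyz":[0,0,0],"delta_rot":[0,0,0],"gripper":0.0}
    - {"xyz":[0,0,0],"delta_rot":[0,0,0],"gripper":0.025}
    - {"xyz":[0,0,0],"delta_rot":[0,0,0],"gripper":0.025}
    - {"xyz":[0,0,0],"delta_rot":[0,0,0],"gripper":0.025}
    - {"xyz":[0,0,-0.03],"delta_rot":[0,0,0],"gripper":0.03}
    - {"xyz":[0,0,-0.04],"delta_rot":[0,0,0],"gripper":0.05}
    - {"xyz":[0,0,-0.04],"delta_rot":[0,0,0],"gripper":0.05}
    - {"xyz":[0,0,0],"delta_rot":[0,0,0],"gripper":0.05}
    - {"xyz":[0,0,0],"delta_rot":[0,0,0],"gripper":0.05}

```text
time: 27.05
tool_pos: [0.6047, 0.0335, 0.1198]
tcp_rot: [2.295, 2.142, 0.004]
wrist_force: [-0.3, -0.2, -1.1]
width: 0.584
```

Run:
```python
from h import *
c=snap('wrist','w16.png')
find(c,'red',.0145,(.5,.7,-.1,.12)); find(c,'yellow',.0145,(.5,.65,-.0,.12))
find(load('w15.png'),'blue',.005,(.5,.7,-.1,.12))
snap('side','s2.png')
plan(.42,-.28,.12,.08)
```

```text
red 1761 px 319 242 mid [0.6086 0.0326] ang -0.0637 L 0.0792 W 0.0125 zmed 0.0159
yellow 2173 px 383 172 mid [0.5604 0.0813] ang -0.0726 L 0.0788 W 0.013 zmed 0.0158
blue 3961 px 145 180 mid [ 0.5516 -0.0558] ang -0.0721 L 0.0815 W 0.0129 zmed 0.006
at [0.6024 0.0335 0.1169] yaw 1.5018 tilt z [-0.0024 -0.     -1.    ] t 27.15 F [ 0.2  0.2 -0.2] w 50.3 q6 -1.49 q1 0.01
  shift now-axes mm [-325.4 -160.4   -2.7]
  turn tool z 1.4218 tilt fix [-0.0023  0.0002  0.    ]
  shift after-turn axes mm [-206.9  297.9   -3.1]
```

View pics/w16.png

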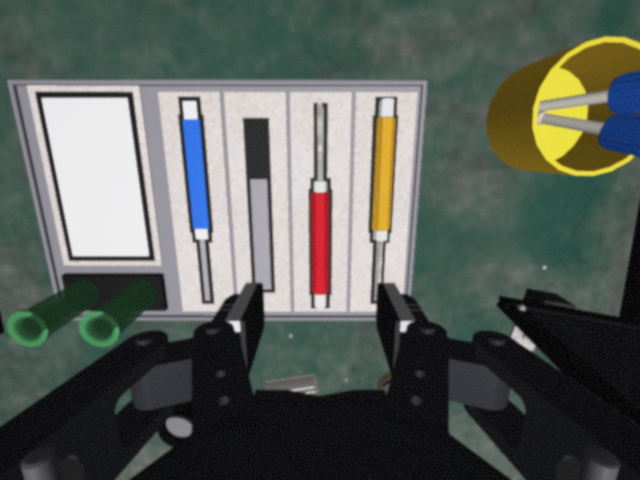

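View pics/s2.png

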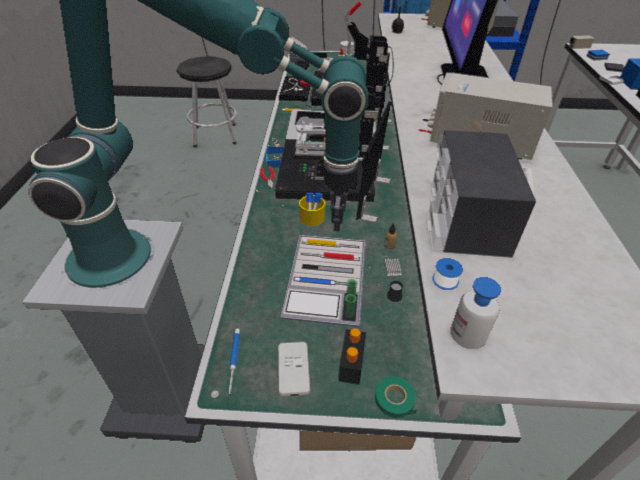

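Run:
```python
from h import *
for f in ['side0.png','s2.png','w14.png']: find(load(f),'blue',.0085,(.3,.5,-.4,-.15))
```

```text
blue 201 px 245 356 mid [ 0.4183 -0.2819] ang -1.4805 L 0.0763 W 0.0126 zmed 0.0101
blue 199 px 234 348 mid [ 0.3909 -0.2637] ang -1.4801 L 0.0787 W 0.0131 zmed 0.0102
blue 1990 px 176 206 mid [ 0.3896 -0.2671] ang -1.4858 L 0.0806 W 0.0125 zmed 0.0109
```

arm_command:
  rows:
    - {"xyz":[0,0,-0.01],"delta_rot":[0,0,0.1417],"gripper":0.05}
    - {"xyz":[0,0,-0.01],"delta_rot":[0,0,0.1417],"gripper":0.05}
    - {"xyz":[0,0,-0.01],"delta_rot":[0,0,0.1417],"gripper":0.05}
    - {"xyz":[0,0,0],"delta_rot":[0,0,0.1417],"gripper":0.05}
    - {"xyz":[0,0,0],"delta_rot":[0,0,0.1417],"gripper":0.05}
    - {"xyz":[0,0,0],"delta_rot":[0,0,0.1417],"gripper":0.05}
    - {"xyz":[0,0,0],"delta_rot":[0,0,0.1417],"gripper":0.05}
    - {"xyz":[0,0,0],"delta_rot":[0,0,0.1417],"gripper":0.05}
    - {"xyz":[0,0,0],"delta_rot":[0,0,0.1417],"gripper":0.05}
    - {"xyz":[0,0,0],"delta_rot":[0,0,0.1417],"gripper":0.05}
    - {"xyz":[0,0,0],"delta_rot":[0,0,0],"gripper":0.05}

```text
time: 28.25
tool_pos: [0.602, 0.0335, 0.1457]
tcp_rot: [-3.139, -0.133, 0.007]
wrist_force: [-0.5, 0.1, -0.6]
width: 0.587
```

Run:
```python
from h import *
plan(.390,-.273,.145,.085)
```

```text
at [0.602  0.0335 0.1457] yaw 0.0844 tilt z [-4.3e-03 -1.0e-04 -1.0e+00] t 28.25 F [-0.5  0.1 -0.6] w 50.2 q6 -0.07 q1 0.01
  shift now-axes mm [-237.1  287.6    1.6]
  turn tool z -0.0006 tilt fix [-0.0003  0.0043  0.    ]
  shift after-turn axes mm [-237.3  287.4    0.7]
```

arm_command:
  rows:
    - {"xyz":[-0.0297,0.036,0],"delta_rot":[0,0,0],"gripper":0.05}
    - {"xyz":[-0.0297,0.036,0],"delta_rot":[0,0,0],"gripper":0.05}
    - {"xyz":[-0.0297,0.036,0],"delta_rot":[0,0,0],"gripper":0.05}
    - {"xyz":[-0.0297,0.036,0],"delta_rot":[0,0,0],"gripper":0.05}
    - {"xyz":[-0.0297,0.036,0],"delta_rot":[0,0,0],"gripper":0.05}
    - {"xyz":[-0.0297,0.036,0],"delta_rot":[0,0,0],"gripper":0.05}
    - {"xyz":[-0.0297,0.036,0],"delta_rot":[0,0,0],"gripper":0.05}
    - {"xyz":[-0.0297,0.036,0],"delta_rot":[0,0,0],"gripper":0.05}
    - {"xyz":[0,0,0],"delta_rot":[0,0,0],"gripper":0.05}
    - {"xyz":[0,0,0],"delta_rot":[0,0,0],"gripper":0.05}
    - {"xyz":[0,0,0],"delta_rot":[0,0,0],"gripper":0.05}

```text
time: 29.35
tool_pos: [0.3912, -0.2727, 0.1475]
tcp_rot: [-3.137, -0.136, 0.001]
wrist_force: [0.4, 0.3, -0.3]
width: 0.586
```

Run:
```python
from h import *
c=snap('wrist','w17.png')
find(c,'blue',.0085,(.3,.7,-.5,.3))
plan(.390,-.273,.0035,.085)
```

```text
blue 1486 px 320 219 mid [ 0.3899 -0.2665] ang -1.4878 L 0.0789 W 0.0125 zmed 0.0108
at [ 0.3915 -0.2724  0.1476] yaw 0.0873 tilt z [-7.0e-04  1.1e-03 -1.0e+00] t 29.4 F [ 0.  -0.4 -0.7] w 49.9 q6 -0.75 q1 -0.66
  shift now-axes mm [ -1.5   0.6 144.1]
  turn tool z 0.0023 tilt fix [-0.0012  0.0007  0.    ]
  shift after-turn axes mm [ -1.6   0.4 144.1]
```

View pics/w17.png

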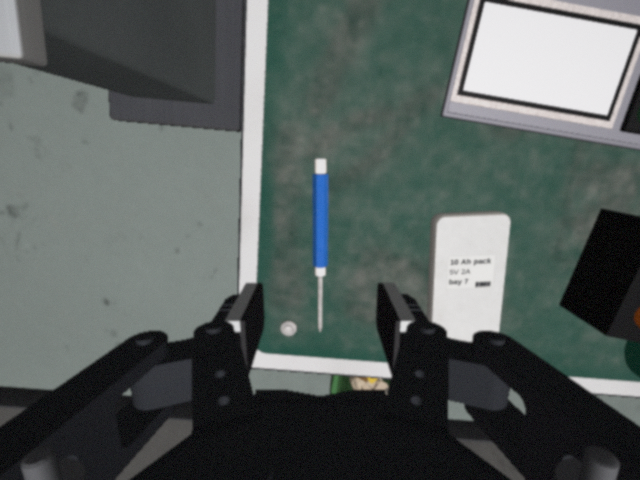

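arm_command:
  rows:
    - {"xyz":[-0.001,0,0.04],"delta_rot":[0,0,0.002],"gripper":0.035}
    - {"xyz":[0,0,0.04],"delta_rot":[0,0,0],"gripper":0.035}
    - {"xyz":[0,0,0.04],"delta_rot":[0,0,0],"gripper":0.035}
    - {"xyz":[0,0,0.015],"delta_rot":[0,0,0],"gripper":0.035}
    - {"xyz":[0,0,0],"delta_rot":[0,0,0],"gripper":0.035}
    - {"xyz":[0,0,0],"delta_rot":[0,0,0],"gripper":0.035}
    - {"xyz":[0,0,0],"delta_rot":[0,0,0],"gripper":0.035}
    - {"xyz":[0,0,0],"delta_rot":[0,0,0],"gripper":0.035}
    - {"xyz":[0,0,0],"delta_rot":[0,0,0],"gripper":0.035}

```text
time: 30.3
tool_pos: [0.3912, -0.2743, 0.0145]
tcp_rot: [3.137, 0.13, 0.003]
wrist_force: [-0.6, 0.1, -1.3]
width: 0.408
```

Run:
```python
from h import *
plan(.3904,-.2725,.0035,.085)
```

```text
at [ 0.3912 -0.2743  0.0145] yaw 0.083 tilt z [ 0.0021 -0.0016 -1.    ] t 30.3 F [-0.6  0.1 -1.3] w 34.9 q6 -0.75 q1 -0.66
  shift now-axes mm [-0.7 -1.9 11. ]
  turn tool z -0.002 tilt fix [ 0.0018 -0.002   0.    ]
  shift after-turn axes mm [-0.7 -1.8 11. ]
```

arm_command:
  rows:
    - {"xyz":[0,-0.001,0.005],"delta_rot":[0,0,0],"gripper":0.035}
    - {"xyz":[0,0,0.005],"delta_rot":[0,0,0],"gripper":0.035}
    - {"xyz":[0,0,0],"delta_rot":[0,0,0],"gripper":0.035}
    - {"xyz":[0,0,0],"delta_rot":[0,0,0],"gripper":0.035}
    - {"xyz":[0,0,0],"delta_rot":[0,0,0],"gripper":0.035}

```text
time: 30.8
tool_pos: [0.3901, -0.2726, 0.0031]
tcp_rot: [-3.139, -0.13, 0.0]
wrist_force: [0.6, 0.2, 0.1]
width: 0.413
```

Run:
```python
from h import *
plan(.3904,-.2725,.0035,.085)
```

```text
at [ 0.3901 -0.2726  0.0031] yaw 0.0827 tilt z [-2.e-04  2.e-04 -1.e+00] t 30.8 F [0.6 0.2 0.1] w 35.3 q6 -0.75 q1 -0.66
  shift now-axes mm [ 0.4 -0.1 -0.4]
  turn tool z -0.0023 tilt fix [-0.0002  0.0002  0.    ]
  shift after-turn axes mm [ 0.4 -0.1 -0.4]
```

arm_command:
  rows:
    - {"xyz":[0,0,0],"delta_rot":[0,0,0],"gripper":0.0}
    - {"xyz":[0,0,0],"delta_rot":[0,0,0],"gripper":0.0}
    - {"xyz":[0,0,0],"delta_rot":[0,0,0],"gripper":0.0}
    - {"xyz":[0,0,0],"delta_rot":[0,0,0],"gripper":0.0}
    - {"xyz":[0,0,0],"delta_rot":[0,0,0],"gripper":0.0}
    - {"xyz":[0,0,-0.01],"delta_rot":[0,0,0],"gripper":0.0}
    - {"xyz":[0,0,-0.03],"delta_rot":[0,0,0],"gripper":0.0}
    - {"xyz":[0,0,-0.035],"delta_rot":[0,0,0],"gripper":0.0}
    - {"xyz":[0,0,-0.035],"delta_rot":[0,0,0],"gripper":0.0}
    - {"xyz":[0,0,-0.01],"delta_rot":[0,0,0],"gripper":0.0}
    - {"xyz":[0,0,0],"delta_rot":[0,0,0],"gripper":0.0}

```text
time: 31.9
tool_pos: [0.3915, -0.2737, 0.1257]
tcp_rot: [3.136, 0.13, 0.006]
wrist_force: [0.3, -0.6, 0.2]
width: 0.119
```

arm_command:
  rows:
    - {"xyz":[0,0,0],"delta_rot":[0,0,-0.1416],"gripper":0.0}
    - {"xyz":[0,0,0],"delta_rot":[0,0,-0.1416],"gripper":0.0}
    - {"xyz":[0,0,0],"delta_rot":[0,0,-0.1416],"gripper":0.0}
    - {"xyz":[0,0,0],"delta_rot":[0,0,-0.1416],"gripper":0.0}
    - {"xyz":[0,0,0],"delta_rot":[0,0,-0.1416],"gripper":0.0}
    - {"xyz":[0,0,0],"delta_rot":[0,0,-0.1416],"gripper":0.0}
    - {"xyz":[0,0,0],"delta_rot":[0,0,-0.1416],"gripper":0.0}
    - {"xyz":[0,0,0],"delta_rot":[0,0,-0.1416],"gripper":0.0}
    - {"xyz":[0,0,0],"delta_rot":[0,0,-0.1416],"gripper":0.0}
    - {"xyz":[0,0,0],"delta_rot":[0,0,-0.1416],"gripper":0.0}
    - {"xyz":[0,0,0],"delta_rot":[0,0,0],"gripper":0.0}
    - {"xyz":[0,0,0],"delta_rot":[0,0,0],"gripper":0.0}

```text
time: 33.1
tool_pos: [0.3892, -0.2719, 0.1217]
tcp_rot: [-2.301, -2.134, 0.001]
wrist_force: [1.0, -0.1, -0.4]
width: 0.124
```

Run:
```python
from h import *
ex=np.array([np.cos(.07),-np.sin(.07)]); ey=np.array([np.sin(.07),np.cos(.07)])
g=ex*.5604+ey*-.0173; print('grip at', g)
c=snap('wrist','w18.png')
plan(g[0],g[1],.115,1.501)
```

```text
grip at [ 0.55781757 -0.0564536 ]
at [ 0.3894 -0.2721  0.122 ] yaw 1.4959 tilt z [-0.0017  0.0014 -1.    ] t 33.15 F [ 0.1  0.3 -0.4] w 10.6 q6 -2.16 q1 -0.66
  shift now-axes mm [227.6 151.8   7.1]
  turn tool z -0.0051 tilt fix [-0.0018 -0.0012  0.    ]
  shift after-turn axes mm [226.8 152.9   7. ]
```

View pics/w18.png

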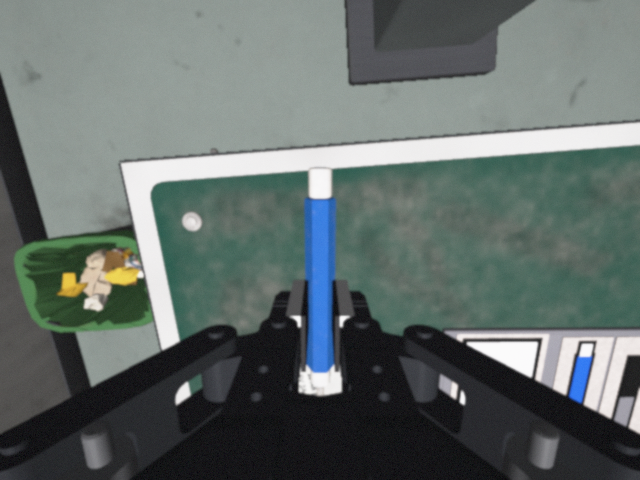

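arm_command:
  rows:
    - {"xyz":[0.0379,0.0254,0],"delta_rot":[0,0,-0.004],"gripper":0.0}
    - {"xyz":[0.0379,0.0254,0],"delta_rot":[0,0,0],"gripper":0.0}
    - {"xyz":[0.0379,0.0254,0],"delta_rot":[0,0,0],"gripper":0.0}
    - {"xyz":[0.0379,0.0254,0],"delta_rot":[0,0,0],"gripper":0.0}
    - {"xyz":[0.0379,0.0254,0],"delta_rot":[0,0,0],"gripper":0.0}
    - {"xyz":[0.0379,0.0254,0],"delta_rot":[0,0,0],"gripper":0.0}
    - {"xyz":[0,0,0.04],"delta_rot":[0,0,0],"gripper":0.0}
    - {"xyz":[0,0,0.03],"delta_rot":[0,0,0],"gripper":0.0}
    - {"xyz":[0,0,0],"delta_rot":[0,0,0],"gripper":0.0}
    - {"xyz":[0,0,0],"delta_rot":[0,0,0],"gripper":0.0}
    - {"xyz":[0,0,0],"delta_rot":[0,0,0],"gripper":0.0}
    - {"xyz":[0,0,0],"delta_rot":[0,0,0],"gripper":0.0}

```text
time: 34.35
tool_pos: [0.5595, -0.0569, 0.0554]
tcp_rot: [2.295, 2.141, 0.004]
wrist_force: [0.6, -0.0, -0.1]
width: 0.119
```

Run:
```python
from h import *
c=snap('wrist','w19.png')
plan(.5578,-.0565,.009,1.501)
```

```text
at [ 0.5593 -0.0568  0.0553] yaw 1.5018 tilt z [ 3.6e-03 -5.0e-04 -1.0e+00] t 34.4 F [1.2 0.7 0.6] w 10.1 q6 -1.65 q1 -0.15
  shift now-axes mm [ 0.2 -1.7 46.3]
  turn tool z 0.0008 tilt fix [ 0.0036  0.0003 -0.    ]
  shift after-turn axes mm [ 0.2 -1.5 46.3]
```

View pics/w19.png

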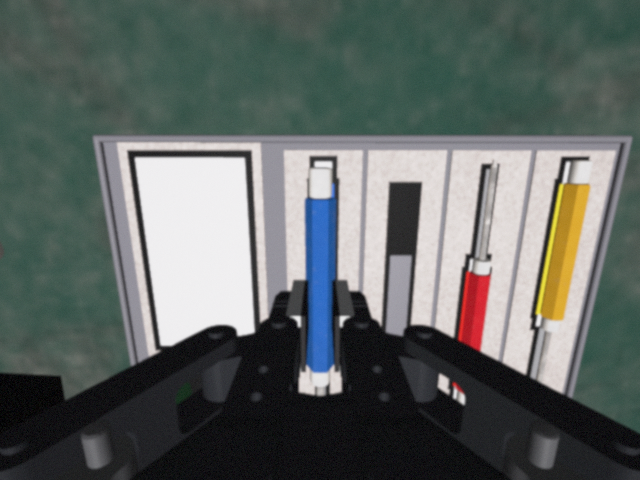

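arm_command:
  rows:
    - {"xyz":[0,0,0.02],"delta_rot":[0,0,0],"gripper":0.0}
    - {"xyz":[0,0,0.015],"delta_rot":[0,0,0],"gripper":0.0}
    - {"xyz":[0,0,0],"delta_rot":[0,0,0],"gripper":0.0}
    - {"xyz":[0,0,0],"delta_rot":[0,0,0],"gripper":0.0}
    - {"xyz":[0,0,0],"delta_rot":[0,0,0],"gripper":0.0}
    - {"xyz":[0,0,0],"delta_rot":[0,0,0],"gripper":0.0}

```text
time: 35.0
tool_pos: [0.5585, -0.0563, 0.0191]
tcp_rot: [2.295, 2.144, 0.001]
wrist_force: [-0.6, 0.6, -0.9]
width: 0.12
```

Run:
```python
from h import *
plan(.5578,-.0565,.009,1.501)
```

```text
at [ 0.5585 -0.0563  0.0191] yaw 1.5028 tilt z [ 1.4e-03 -2.0e-04 -1.0e+00] t 35.0 F [-0.6  0.6 -0.9] w 10.2 q6 -1.65 q1 -0.14
  shift now-axes mm [-0.2 -0.7 10.1]
  turn tool z 0.0018 tilt fix [ 0.0014  0.0001 -0.    ]
  shift after-turn axes mm [-0.2 -0.7 10.1]
```

arm_command:
  rows:
    - {"xyz":[0,-0.0005,0.006],"delta_rot":[0,0,0.001],"gripper":0.0}
    - {"xyz":[0,0,0.0045],"delta_rot":[0,0,0],"gripper":0.0}
    - {"xyz":[0,0,0],"delta_rot":[0,0,0],"gripper":0.0}
    - {"xyz":[0,0,0],"delta_rot":[0,0,0],"gripper":0.0}
    - {"xyz":[0,0,0],"delta_rot":[0,0,0],"gripper":0.025}
    - {"xyz":[0,0,0],"delta_rot":[0,0,0],"gripper":0.025}
    - {"xyz":[0,0,0],"delta_rot":[0,0,0],"gripper":0.025}
    - {"xyz":[0,0,-0.03],"delta_rot":[0,0,0],"gripper":0.03}
    - {"xyz":[0,0,-0.04],"delta_rot":[0,0,0],"gripper":0.05}
    - {"xyz":[0,0,-0.04],"delta_rot":[0,0,0],"gripper":0.085}
    - {"xyz":[0,0,-0.04],"delta_rot":[0,0,0],"gripper":0.085}
    - {"xyz":[0,0,0],"delta_rot":[0,0,0],"gripper":0.085}

```text
time: 36.2
tool_pos: [0.562, -0.0569, 0.1648]
tcp_rot: [2.29, 2.137, 0.012]
wrist_force: [-0.1, 0.2, 0.4]
width: 0.994
```

Run:
```python
from h import *
c=snap('wrist','w20.png'); snap('side','s3.png')
for k in ['red','yellow','blue']: find(c,k,.0145,(.5,.7,-.12,.12))
```

```text
red 1221 px 420 265 mid [0.6082 0.0304] ang -0.0742 L 0.0791 W 0.013 zmed 0.0158
yellow 1524 px 476 210 mid [0.56  0.079] ang -0.0683 L 0.0784 W 0.014 zmed 0.0156
blue 1397 px 321 208 mid [ 0.5497 -0.0557] ang -0.0711 L 0.0783 W 0.0125 zmed 0.0158
```

View pics/w20.png

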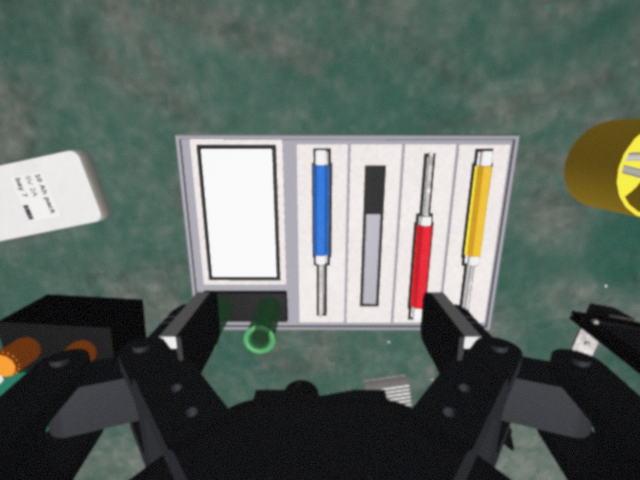

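View pics/s3.png

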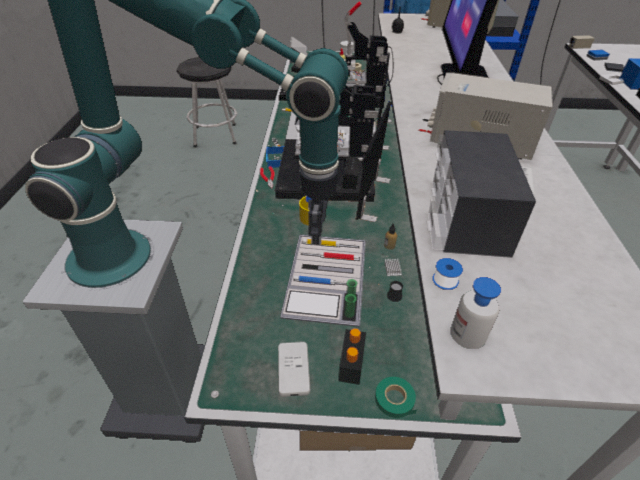

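arm_command:
  rows:
    - {"xyz":[0,0,-0.02],"delta_rot":[0,0,0.145],"gripper":0.085}
    - {"xyz":[0,0,-0.02],"delta_rot":[0,0,0.145],"gripper":0.085}
    - {"xyz":[0,0,0],"delta_rot":[0,0,0.145],"gripper":0.085}
    - {"xyz":[0,0,0],"delta_rot":[0,0,0.145],"gripper":0.085}
    - {"xyz":[0,0,0],"delta_rot":[0,0,0.145],"gripper":0.085}
    - {"xyz":[0,0,0],"delta_rot":[0,0,0.145],"gripper":0.085}
    - {"xyz":[0,0,0],"delta_rot":[0,0,0.145],"gripper":0.085}
    - {"xyz":[0,0,0],"delta_rot":[0,0,0.145],"gripper":0.085}
    - {"xyz":[0,0,0],"delta_rot":[0,0,0.145],"gripper":0.085}
    - {"xyz":[0,0,0],"delta_rot":[0,0,0.145],"gripper":0.085}
    - {"xyz":[0,0,0],"delta_rot":[0,0,0],"gripper":0.085}

```text
time: 37.4
tool_pos: [0.5558, -0.056, 0.1951]
tcp_rot: [-3.14, -0.081, 0.007]
wrist_force: [0.0, -0.2, -0.3]
width: 0.998
```

Run:
```python
from h import *
plan(.52,-.20,.2,.05)
```

```text
at [ 0.5558 -0.056   0.1951] yaw 0.0514 tilt z [-4.4e-03  7.0e-04 -1.0e+00] t 37.4 F [ 0.  -0.2 -0.3] w 85.2 q6 -0.2 q1 -0.15
  shift now-axes mm [-43.2 142.   -4.8]
  turn tool z 0.0014 tilt fix [-0.0009  0.0044  0.    ]
  shift after-turn axes mm [-42.9 142.   -4.9]
```

arm_command:
  rows:
    - {"xyz":[-0.011,0.0355,0],"delta_rot":[0,0,0],"gripper":0.085}
    - {"xyz":[-0.011,0.0355,0],"delta_rot":[0,0,0],"gripper":0.085}
    - {"xyz":[-0.011,0.0355,0],"delta_rot":[0,0,0],"gripper":0.085}
    - {"xyz":[-0.011,0.0355,0],"delta_rot":[0,0,0],"gripper":0.085}
    - {"xyz":[0,0,0],"delta_rot":[0,0,0],"gripper":0.085}
    - {"xyz":[0,0,0],"delta_rot":[0,0,0],"gripper":0.085}
    - {"xyz":[0,0,0],"delta_rot":[0,0,0],"gripper":0.085}
    - {"xyz":[0,0,0],"delta_rot":[0,0,0],"gripper":0.085}

```text
time: 38.2
tool_pos: [0.5207, -0.1991, 0.1972]
tcp_rot: [-3.14, -0.085, 0.001]
wrist_force: [0.1, 0.5, 0.2]
width: 0.997
```

Run:
```python
from h import *
c=snap('wrist','w21.png')
plan(.52,-.20,.2,.05)
```

```text
at [ 0.5208 -0.1991  0.1974] yaw 0.054 tilt z [-5.e-04  5.e-04 -1.e+00] t 38.25 F [ 1.1 -0.7 -0.4] w 85.1 q6 -0.46 q1 -0.41
  shift now-axes mm [-0.9  0.8 -2.6]
  turn tool z 0.004 tilt fix [-0.0005  0.0005  0.    ]
  shift after-turn axes mm [-0.9  0.8 -2.6]
```

View pics/w21.png

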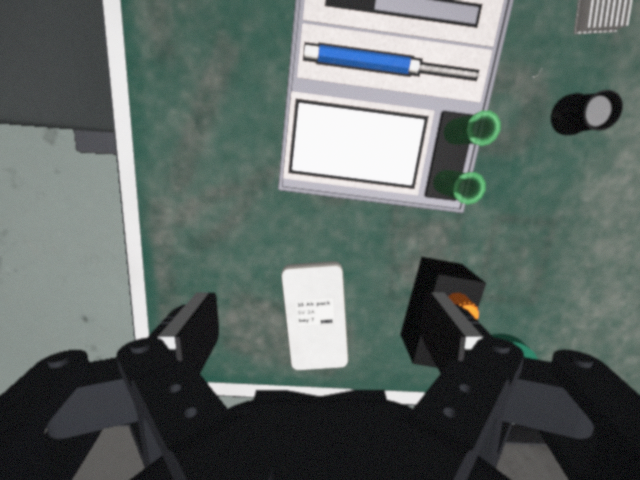

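```bash
cat >> h.py <<'E'
def rects(c,lo,z,roi):
    g=hsv(c); m=cv2.inRange(g,(0,0,lo),(180,40,255)); M=np.zeros_like(m); u0,u1,v0,v1=roi; M[v0:v1,u0:u1]=m[v0:v1,u0:u1]
    M=cv2.morphologyEx(M,cv2.MORPH_CLOSE,np.ones((9,9)))
    for k in cv2.findContours(M,cv2.RETR_EXTERNAL,cv2.CHAIN_APPROX_NONE)[0]:
        if cv2.contourArea(k)<1500: continue
        k=k[:,0]; w=ray(c,k[:,0],k[:,1],z)[:,:2]
        (cx,cy),(a,b),an=cv2.minAreaRect((w*1000).astype(np.float32))
        print('rect ctr',round(cx/1000,4),round(cy/1000,4),'sides',round(a,1),round(b,1),'ang',round(np.radians(an),4),'px',k.mean(0).round())
E
python3 - <<'E'
from h import *
c=load('w21.png'); print(hsv(c)[[140,320,180],[350,300,300]], hsv(c)[300,370])
rects(c,150,.018,(260,370,240,390))
rects(c,215,.005,(280,440,90,200))
c=load('w19.png'); rects(c,215,.005,(130,255,140,360))
c=load('w20.png'); rects(c,215,.005,(190,285,140,290));
E
```

```text
[[120   1 251]
 [ 15   3 177]
 [160   7 220]] [ 83  70 102]
rect ctr 0.521 -0.3053 sides 62.1 118.5 ang 0.1279 px [316. 317.]
rect ctr 0.5509 -0.1285 sides 79.0 132.5 ang 1.5006 px [356. 143.]
rect ctr 0.5537 -0.1334 sides 68.2 122.2 ang 1.499 px [191. 249.]
rect ctr 0.5511 -0.1286 sides 78.6 131.7 ang 1.4996 px [240. 210.]
```

```bash
cat >> h.py <<'E'
def inner(c,uv,z,thr=120):
    """white area enclosed by the dark border, seeded at uv"""
    g=cv2.cvtColor(c['pixels'],cv2.COLOR_RGB2GRAY); m=(g>thr).astype(np.uint8)
    n,l=cv2.connectedComponents(m,connectivity=4); M=(l==l[uv[1],uv[0]]).astype(np.uint8)
    k=max(cv2.findContours(M,cv2.RETR_EXTERNAL,cv2.CHAIN_APPROX_NONE)[0],key=cv2.contourArea)[:,0]
    w=ray(c,k[:,0],k[:,1],z)[:,:2]; (cx,cy),(a,b),an=cv2.minAreaRect((w*1000).astype(np.float32))
    print('inner ctr',round(cx/1000,4),round(cy/1000,4),'sides',round(a,1),round(b,1),'ang',round(np.radians(an),4))
E
python3 - <<'E'
from h import *
inner(load('w21.png'),(356,143),.005); inner(load('w20.png'),(240,210),.005); inner(load('w2.png'),(313,293),.005); inner(load('w13.png'),(480,215),.005)
E
```

```text
inner ctr 0.5508 -0.1285 sides 62.4 118.6 ang 1.4994
inner ctr 0.5508 -0.1287 sides 62.2 117.9 ang 1.5006
inner ctr 0.5797 -0.0366 sides 292.9 187.0 ang 1.5019
inner ctr 0.551 -0.1287 sides 62.1 118.3 ang 1.5
```

arm_command:
  rows:
    - {"xyz":[-0.002,0.035,0],"delta_rot":[0,0,0],"gripper":0.085}
    - {"xyz":[-0.002,0.035,0],"delta_rot":[0,0,0],"gripper":0.085}
    - {"xyz":[-0.001,0.036,0],"delta_rot":[0,0,-0.074],"gripper":0.085}
    - {"xyz":[0,0,0.04],"delta_rot":[0,0,0],"gripper":0.085}
    - {"xyz":[0,0,0.04],"delta_rot":[0,0,0],"gripper":0.085}
    - {"xyz":[0,0,0.03],"delta_rot":[0,0,0],"gripper":0.085}
    - {"xyz":[0,0,0],"delta_rot":[0,0,0],"gripper":0.085}
    - {"xyz":[0,0,0],"delta_rot":[0,0,0],"gripper":0.085}
    - {"xyz":[0,0,0],"delta_rot":[0,0,0],"gripper":0.085}

```text
time: 39.15
tool_pos: [0.5231, -0.3069, 0.0902]
tcp_rot: [3.133, 0.199, 0.005]
wrist_force: [0.8, 0.3, 1.2]
width: 0.991
```

Run:
```python
from h import *
c=snap('wrist','w22.png')
plan(.521,-.3053,-.002,.128)
rects(c,150,.018,(230,400,180,360))
```

```text
at [ 0.5232 -0.3072  0.0906] yaw 0.1266 tilt z [ 0.004  -0.0025 -1.    ] t 39.2 F [ 0.9 -0.7  0.9] w 85.0 q6 -0.7 q1 -0.57
  shift now-axes mm [-2.3 -2.4 92.5]
  turn tool z -0.0014 tilt fix [ 0.003  -0.0036  0.    ]
  shift after-turn axes mm [-2.  -2.2 92.6]
rect ctr 0.5219 -0.3124 sides 61.3 103.4 ang 0.1265 px [318. 251.]
```

View pics/w22.png

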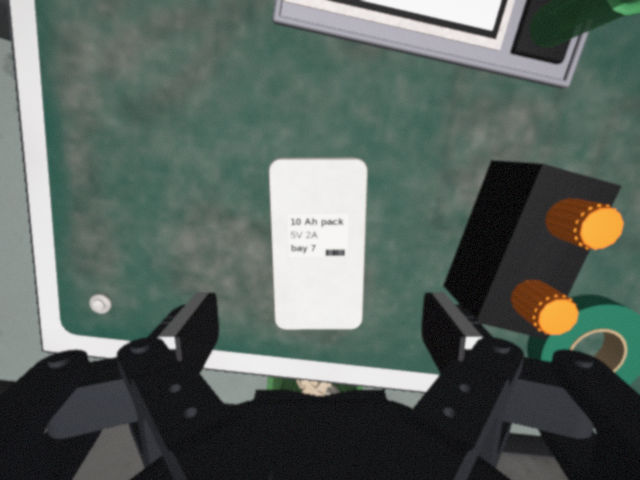

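arm_command:
  rows:
    - {"xyz":[-0.001,-0.001,0.03],"delta_rot":[0,0,0],"gripper":0.085}
    - {"xyz":[0,0,0.03],"delta_rot":[0,0,0],"gripper":0.085}
    - {"xyz":[0,0,0.02],"delta_rot":[0,0,0],"gripper":0.085}
    - {"xyz":[0,0,0],"delta_rot":[0,0,0],"gripper":0.085}
    - {"xyz":[0,0,0],"delta_rot":[0,0,0],"gripper":0.085}
    - {"xyz":[0,0,0],"delta_rot":[0,0,0],"gripper":0.085}
    - {"xyz":[0,0,0],"delta_rot":[0,0,0],"gripper":0.085}

```text
time: 39.9
tool_pos: [0.5217, -0.3065, 0.01]
tcp_rot: [3.133, 0.197, 0.005]
wrist_force: [0.8, -0.7, 0.3]
width: 0.994
```

Run:
```python
from h import *
plan(.521,-.3053,-.002,.128)
```

```text
at [ 0.5217 -0.3065  0.01  ] yaw 0.1259 tilt z [ 0.0033 -0.0021 -1.    ] t 39.9 F [ 0.8 -0.7  0.3] w 84.9 q6 -0.7 q1 -0.57
  shift now-axes mm [-0.6 -1.3 12. ]
  turn tool z -0.0021 tilt fix [ 0.0025 -0.003   0.    ]
  shift after-turn axes mm [-0.5 -1.3 12. ]
```

arm_command:
  rows:
    - {"xyz":[0,-0.001,0.011],"delta_rot":[0,0,-0.002],"gripper":0.085}
    - {"xyz":[0,0,0],"delta_rot":[0,0,0],"gripper":0.085}
    - {"xyz":[0,0,0],"delta_rot":[0,0,0],"gripper":0.05}
    - {"xyz":[0,0,0],"delta_rot":[0,0,0],"gripper":0.05}
    - {"xyz":[0,0,0],"delta_rot":[0,0,0],"gripper":0.05}
    - {"xyz":[0,0,0],"delta_rot":[0,0,0],"gripper":0.05}
    - {"xyz":[0,0,0],"delta_rot":[0,0,0],"gripper":0.05}
    - {"xyz":[0,0,0],"delta_rot":[0,0,0],"gripper":0.05}
  force: 60

```text
time: 40.7
tool_pos: [0.5203, -0.3048, -0.0029]
tcp_rot: [3.135, 0.201, 0.001]
wrist_force: [0.3, 0.8, 0.8]
width: 0.709
```

Run:
```python
from h import *
plan(.521,-.3053,-.002,.128)
```

```text
at [ 0.5203 -0.3048 -0.0029] yaw 0.1278 tilt z [ 7.e-04 -4.e-04 -1.e+00] t 40.7 F [0.3 0.8 0.8] w 60.6 q6 -0.7 q1 -0.57
  shift now-axes mm [ 0.6  0.6 -0.9]
  turn tool z -0.0002 tilt fix [ 0.0005 -0.0006  0.    ]
  shift after-turn axes mm [ 0.6  0.6 -0.9]
```

arm_command:
  rows:
    - {"xyz":[0,0,-0.01],"delta_rot":[0,0,0],"gripper":0.05}
    - {"xyz":[0,0,-0.03],"delta_rot":[0,0,0],"gripper":0.05}
    - {"xyz":[0,0,-0.035],"delta_rot":[0,0,0],"gripper":0.05}
    - {"xyz":[0,0,-0.035],"delta_rot":[0,0,0],"gripper":0.05}
    - {"xyz":[0,0,-0.015],"delta_rot":[0,0,0],"gripper":0.05}
    - {"xyz":[0,0,0],"delta_rot":[0,0,0],"gripper":0.05}

```text
time: 41.3
tool_pos: [0.5216, -0.3057, 0.1248]
tcp_rot: [3.132, 0.2, 0.007]
wrist_force: [0.6, 0.1, -1.7]
width: 0.709
```

arm_command:
  rows:
    - {"xyz":[0,0,0],"delta_rot":[0,0,-0.1372],"gripper":0.05}
    - {"xyz":[0,0,0],"delta_rot":[0,0,-0.1372],"gripper":0.05}
    - {"xyz":[0,0,0],"delta_rot":[0,0,-0.1372],"gripper":0.05}
    - {"xyz":[0,0,0],"delta_rot":[0,0,-0.1372],"gripper":0.05}
    - {"xyz":[0,0,0],"delta_rot":[0,0,-0.1372],"gripper":0.05}
    - {"xyz":[0,0,0],"delta_rot":[0,0,-0.1372],"gripper":0.05}
    - {"xyz":[0,0,0],"delta_rot":[0,0,-0.1372],"gripper":0.05}
    - {"xyz":[0,0,0],"delta_rot":[0,0,-0.1372],"gripper":0.05}
    - {"xyz":[0,0,0],"delta_rot":[0,0,-0.1372],"gripper":0.05}
    - {"xyz":[0,0,0],"delta_rot":[0,0,-0.1372],"gripper":0.05}
    - {"xyz":[0,0,0],"delta_rot":[0,0,0],"gripper":0.05}
    - {"xyz":[0,0,0],"delta_rot":[0,0,0],"gripper":0.05}

```text
time: 42.5
tool_pos: [0.5188, -0.3038, 0.1196]
tcp_rot: [-2.3, -2.135, 0.001]
wrist_force: [-0.2, -1.3, -2.1]
width: 0.71
```

Run:
```python
from h import *
c=snap('wrist','w23.png')
plan(.5509,-.1286,.12,1.500)
```

```text
at [ 0.5191 -0.304   0.1201] yaw 1.497 tilt z [-0.0023  0.0014 -1.    ] t 42.55 F [ 0.5 -0.4 -1.8] w 60.6 q6 -2.07 q1 -0.57
  shift now-axes mm [177.3  18.8   0.3]
  turn tool z -0.003 tilt fix [-0.0024 -0.0012  0.    ]
  shift after-turn axes mm [1.772e+02 1.940e+01 1.000e-01]
```

View pics/w23.png

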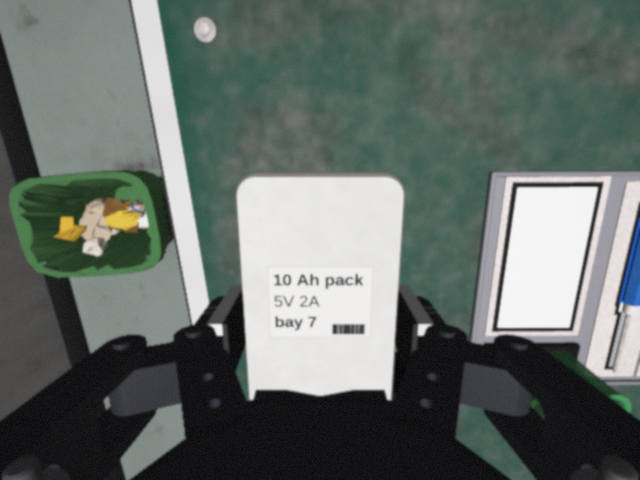

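arm_command:
  rows:
    - {"xyz":[0.0354,0.0038,0],"delta_rot":[0,0,-0.003],"gripper":0.05}
    - {"xyz":[0.0354,0.0038,0],"delta_rot":[0,0,0],"gripper":0.05}
    - {"xyz":[0.0354,0.0038,0],"delta_rot":[0,0,0],"gripper":0.05}
    - {"xyz":[0.0354,0.0038,0],"delta_rot":[0,0,0],"gripper":0.05}
    - {"xyz":[0.0354,0.0038,0],"delta_rot":[0,0,0],"gripper":0.05}
    - {"xyz":[0,0,0.03],"delta_rot":[0,0,0],"gripper":0.05}
    - {"xyz":[0,0,0.03],"delta_rot":[0,0,0],"gripper":0.05}
    - {"xyz":[0,0,0.02],"delta_rot":[0,0,0],"gripper":0.05}
    - {"xyz":[0,0,0],"delta_rot":[0,0,0],"gripper":0.05}
    - {"xyz":[0,0,0],"delta_rot":[0,0,0],"gripper":0.05}
    - {"xyz":[0,0,0],"delta_rot":[0,0,0],"gripper":0.05}
    - {"xyz":[0,0,0],"delta_rot":[0,0,0],"gripper":0.05}

```text
time: 43.75
tool_pos: [0.5525, -0.1298, 0.0435]
tcp_rot: [2.294, 2.142, 0.003]
wrist_force: [-0.0, 0.5, -1.5]
width: 0.711
```

Run:
```python
from h import *
plan(.5509,-.1286,.003,1.500)
c=snap('wrist','w24.png')
plan(.5509,-.1286,.003,1.500)
```

```text
at [ 0.5525 -0.1298  0.0435] yaw 1.5022 tilt z [ 3.1e-03 -8.0e-04 -1.0e+00] t 43.75 F [-0.   0.5 -1.5] w 60.7 q6 -1.78 q1 -0.27
  shift now-axes mm [ 1.1 -1.8 40.5]
  turn tool z 0.0022 tilt fix [ 0.0031  0.0006 -0.    ]
  shift after-turn axes mm [ 1.1 -1.7 40.5]
at [ 0.5523 -0.1298  0.0433] yaw 1.5023 tilt z [ 2.8e-03 -8.0e-04 -1.0e+00] t 43.8 F [-0.2 -0.1 -1.2] w 60.8 q6 -1.78 q1 -0.27
  shift now-axes mm [ 1.1 -1.6 40.3]
  turn tool z 0.0023 tilt fix [ 0.0028  0.0006 -0.    ]
  shift after-turn axes mm [ 1.1 -1.5 40.3]
```

View pics/w24.png

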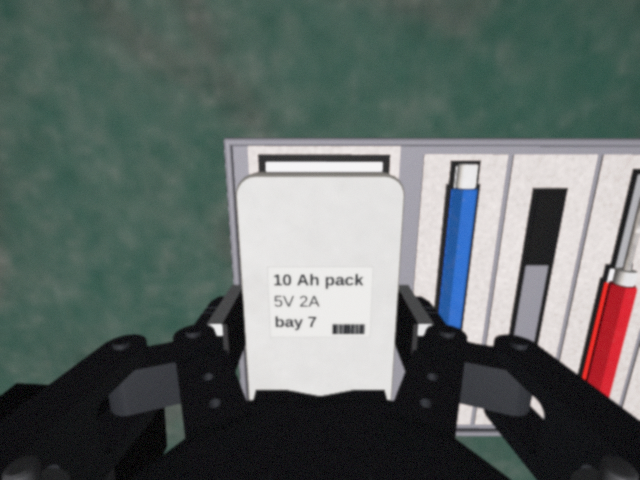

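arm_command:
  rows:
    - {"xyz":[0.001,-0.001,0.015],"delta_rot":[0,0,0.001],"gripper":0.05}
    - {"xyz":[0,0,0.015],"delta_rot":[0,0,0],"gripper":0.05}
    - {"xyz":[0,0,0],"delta_rot":[0,0,0],"gripper":0.05}
    - {"xyz":[0,0,0],"delta_rot":[0,0,0],"gripper":0.05}
    - {"xyz":[0,0,0],"delta_rot":[0,0,0],"gripper":0.05}
    - {"xyz":[0,0,0],"delta_rot":[0,0,0],"gripper":0.05}
    - {"xyz":[0,0,0],"delta_rot":[0,0,0],"gripper":0.05}

```text
time: 44.5
tool_pos: [0.5506, -0.1283, 0.0122]
tcp_rot: [2.296, 2.143, 0.001]
wrist_force: [-0.2, -0.4, -1.6]
width: 0.715
```

Run:
```python
from h import *
c=snap('wrist','w25.png')
plan(.5509,-.1286,.0025,1.500)
```

```text
at [ 0.5505 -0.1283  0.0122] yaw 1.5018 tilt z [ 9.e-04 -2.e-04 -1.e+00] t 44.55 F [ 0.9 -1.1 -1.3] w 60.4 q6 -1.77 q1 -0.27
  shift now-axes mm [-0.3  0.4  9.7]
  turn tool z 0.0018 tilt fix [ 0.0009  0.0002 -0.    ]
  shift after-turn axes mm [-0.3  0.4  9.7]
```

View pics/w25.png

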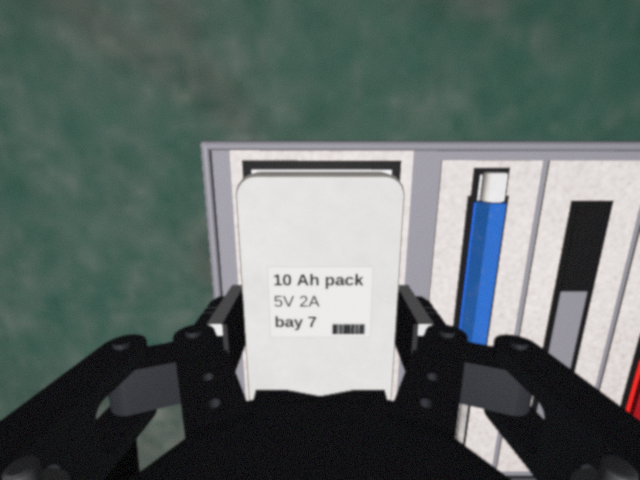

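arm_command:
  rows:
    - {"xyz":[0,0,0.005],"delta_rot":[0,0,0.001],"gripper":0.05}
    - {"xyz":[0,0,0.0045],"delta_rot":[0,0,0],"gripper":0.05}
    - {"xyz":[0,0,0],"delta_rot":[0,0,0],"gripper":0.05}
    - {"xyz":[0,0,0],"delta_rot":[0,0,0],"gripper":0.05}
    - {"xyz":[0,0,0],"delta_rot":[0,0,0],"gripper":0.068}
    - {"xyz":[0,0,0],"delta_rot":[0,0,0],"gripper":0.07}
    - {"xyz":[0,0,0],"delta_rot":[0,0,0],"gripper":0.07}
    - {"xyz":[0,0,-0.02],"delta_rot":[0,0,0],"gripper":0.07}
    - {"xyz":[0,0,-0.04],"delta_rot":[0,0,0],"gripper":0.07}
    - {"xyz":[0,0,-0.05],"delta_rot":[0,0,0],"gripper":0.07}
    - {"xyz":[0,0,-0.05],"delta_rot":[0,0,0],"gripper":0.05}
    - {"xyz":[0,0,-0.03],"delta_rot":[0,0,0],"gripper":0.05}

```text
time: 45.75
tool_pos: [0.5519, -0.1287, 0.1972]
tcp_rot: [2.294, 2.139, 0.005]
wrist_force: [0.8, 0.1, 0.2]
width: 0.584
```

Run:
```python
from h import *
plan(.57,-.03,.3,0.0)
```

```text
at [ 0.5519 -0.1287  0.1972] yaw 1.5008 tilt z [ 0.006  -0.0016 -1.    ] t 45.75 F [0.8 0.1 0.2] w 49.9 q6 -1.77 q1 -0.27
  shift now-axes mm [  99.6   11.7 -102.9]
  turn tool z 1.5008 tilt fix [ 0.006   0.0012 -0.    ]
  shift after-turn axes mm [  18.1  -98.7 -102.8]
```

arm_command:
  rows:
    - {"xyz":[0.033,-0.005,-0.03],"delta_rot":[0,0,0],"gripper":0.05}
    - {"xyz":[0.033,-0.005,-0.03],"delta_rot":[0,0,0],"gripper":0.05}
    - {"xyz":[0.033,-0.005,-0.03],"delta_rot":[0,0,0],"gripper":0.05}
    - {"xyz":[0,0,0],"delta_rot":[0,0,0],"gripper":0.05}
    - {"xyz":[0,0,0],"delta_rot":[0,0,0],"gripper":0.05}
    - {"xyz":[0,0,0],"delta_rot":[0,0,0],"gripper":0.05}
    - {"xyz":[0,0,0],"delta_rot":[0,0,0],"gripper":0.05}

```text
time: 46.45
tool_pos: [0.5411, -0.0292, 0.2802]
tcp_rot: [-2.297, -2.139, 0.004]
wrist_force: [-0.0, -0.1, 0.4]
width: 0.583
```

Run:
```python
from h import *
c=snap('wrist','w26.png')
for k in ['red','yellow','blue']: find(c,k,.0145,(.5,.7,-.12,.12))
plan(.57,-.03,.3,1.5)
cv2.imwrite('pics/w26z.png',cv2.resize(c['pixels'][60:330,140:500,::-1],None,fx=2.2,fy=2.2,interpolation=cv2.INTER_CUBIC)[:600,:800])
```

```text
red 606 px 372 255 mid [0.609  0.0317] ang -0.067 L 0.0775 W 0.0121 zmed 0.0159
yellow 736 px 411 214 mid [0.5602 0.0804] ang -0.0711 L 0.0789 W 0.0133 zmed 0.0157
blue 707 px 299 214 mid [ 0.5498 -0.0549] ang -0.0737 L 0.0764 W 0.0128 zmed 0.0156
at [ 0.5412 -0.0292  0.2804] yaw 1.4994 tilt z [-3.2e-03  2.0e-04 -1.0e+00] t 46.5 F [ 0.5 -0.   0.4] w 49.9 q6 -1.6 q1 -0.1
  shift now-axes mm [  1.3  28.7 -19.7]
  turn tool z -0.0006 tilt fix [-0.0032  0.0001  0.    ]
  shift after-turn axes mm [  1.3  28.7 -19.6]
```

View pics/w26z.png

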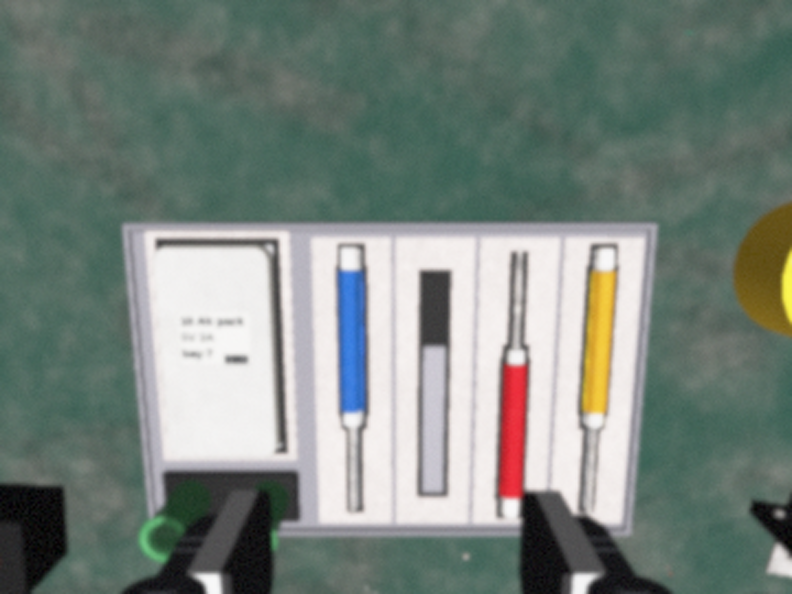

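Run:
```python
from h import *
c=load('w26.png')
g=cv2.cvtColor(c['pixels'],cv2.COLOR_RGB2GRAY); print(g[200,205:280])
for t in (175,190,205): inner(c,(222,225),.023,t)
```

```text
[182 186 193 215 229 237 238 240 240 241 242 241 243 243 242 242 241 241
 241 242 242 241 240 242 241 241 241 241 240 239 241 241 240 240 240 239
 239 240 239 240 240 240 241 238 238 238 238 237 238 239 239 239 238 239
 239 238 231 206 156 114  83  77 128 194 232 238 236 222 198 187 182 183
 185 183 182]
inner ctr 0.5733 -0.0354 sides 267.5 166.1 ang 1.4987
inner ctr 0.5486 -0.1242 sides 78.5 127.3 ang 1.4987
inner ctr 0.5479 -0.1241 sides 76.3 126.0 ang 1.4987
```

arm_command:
  rows:
    - {"xyz":[-0.033,0,0],"delta_rot":[0,0,0],"gripper":0.05}
    - {"xyz":[-0.033,0,0],"delta_rot":[0,0,0],"gripper":0.05}
    - {"xyz":[-0.033,0,0],"delta_rot":[0,0,0],"gripper":0.05}
    - {"xyz":[0,0,0],"delta_rot":[0,0,0],"gripper":0.05}
    - {"xyz":[0,0,0],"delta_rot":[0,0,0],"gripper":0.05}
    - {"xyz":[0,0,0],"delta_rot":[0,0,0],"gripper":0.05}

```text
time: 47.1
tool_pos: [0.5349, -0.1269, 0.2815]
tcp_rot: [-2.297, -2.141, 0.0]
wrist_force: [0.6, 0.4, 0.1]
width: 0.582
```

Run:
```python
from h import *
c=snap('wrist','w27.png')
plan(.57,-.03,.3,1.5)
cv2.imwrite('pics/w27z.png',cv2.resize(c['pixels'][100:300,220:420,::-1],None,fx=3,fy=3,interpolation=cv2.INTER_CUBIC))
for t in (150,190,205): inner(c,(320,225),.023,t)
```

```text
at [ 0.535  -0.1266  0.2817] yaw 1.501 tilt z [-9.e-04  7.e-04 -1.e+00] t 47.15 F [-0.7 -1.   0.1] w 50.0 q6 -1.78 q1 -0.28
  shift now-axes mm [ 98.8  28.2 -18.3]
  turn tool z 0.001 tilt fix [-0.0009 -0.0006  0.    ]
  shift after-turn axes mm [ 98.8  28.1 -18.3]
inner ctr 0.5763 -0.04 sides 277.5 177.0 ang 1.4998
inner ctr 0.5733 -0.04 sides 267.1 166.4 ang 1.4992
inner ctr 0.5479 -0.1286 sides 77.7 126.3 ang 1.4992
```

View pics/w27z.png

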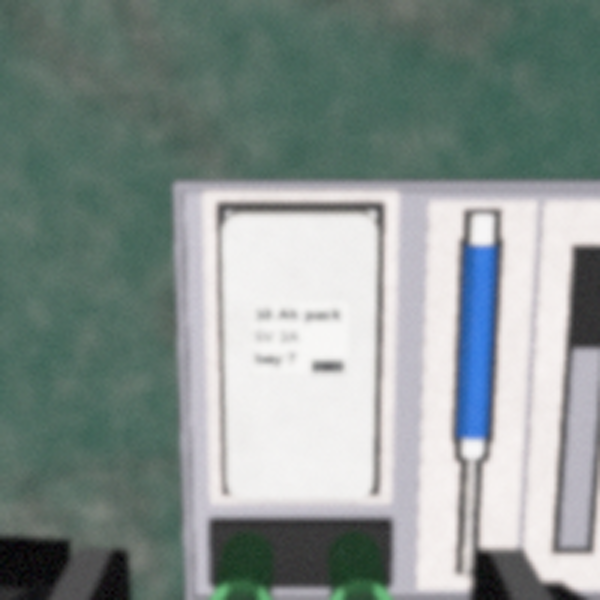

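Run:
```python
from h import *
c=load('w27.png'); ex=np.array([.99755,-.0699]); C=np.array([.5509,-.1286])
for s in (-59,59):
    p=C+ex*s/1000; print(s,'top edge expected px',proj(c,[*p,.023]), 'picture',proj(c,[*p,.005]))
g=cv2.cvtColor(c['pixels'],cv2.COLOR_RGB2GRAY); print(list(zip(range(162,180),g[162:180,320])),list(zip(range(255,275),g[255:275,320])))
```

```text
-59 top edge expected px [[319.62898113 170.2920664 ]] picture [[319.6212148 169.4009436]]
59 top edge expected px [[319.79112591 267.11493259]] picture [[319.77751879 262.47687569]]
[(162, np.uint8(177)), (163, np.uint8(200)), (164, np.uint8(222)), (165, np.uint8(231)), (166, np.uint8(215)), (167, np.uint8(161)), (168, np.uint8(104)), (169, np.uint8(93)), (170, np.uint8(144)), (171, np.uint8(202)), (172, np.uint8(230)), (173, np.uint8(239)), (174, np.uint8(240)), (175, np.uint8(241)), (176, np.uint8(241)), (177, np.uint8(240)), (178, np.uint8(240)), (179, np.uint8(240))] [(255, np.uint8(243)), (256, np.uint8(242)), (257, np.uint8(241)), (258, np.uint8(241)), (259, np.uint8(241)), (260, np.uint8(242)), (261, np.uint8(243)), (262, np.uint8(241)), (263, np.uint8(241)), (264, np.uint8(241)), (265, np.uint8(237)), (266, np.uint8(230)), (267, np.uint8(219)), (268, np.uint8(208)), (269, np.uint8(198)), (270, np.uint8(192)), (271, np.uint8(177)), (272, np.uint8(140)), (273, np.uint8(84)), (274, np.uint8(55))]
```

arm_command:
  rows:
    - {"xyz":[0,0,0.02],"delta_rot":[0,0,0.1428],"gripper":0.05}
    - {"xyz":[0,0,0.02],"delta_rot":[0,0,0.1428],"gripper":0.05}
    - {"xyz":[0,0,0.02],"delta_rot":[0,0,0.1428],"gripper":0.05}
    - {"xyz":[0,0,0],"delta_rot":[0,0,0.1428],"gripper":0.05}
    - {"xyz":[0,0,0],"delta_rot":[0,0,0.1428],"gripper":0.05}
    - {"xyz":[0,0,0],"delta_rot":[0,0,0.1428],"gripper":0.05}
    - {"xyz":[0,0,0],"delta_rot":[0,0,0.1428],"gripper":0.05}
    - {"xyz":[0,0,0],"delta_rot":[0,0,0.1428],"gripper":0.05}
    - {"xyz":[0,0,0],"delta_rot":[0,0,0.1428],"gripper":0.05}
    - {"xyz":[0,0,0],"delta_rot":[0,0,0.1428],"gripper":0.05}
    - {"xyz":[0,0,0],"delta_rot":[0,0,0.1428],"gripper":0.05}
    - {"xyz":[0,0,0],"delta_rot":[0,0,0],"gripper":0.05}

```text
time: 48.35
tool_pos: [0.5353, -0.1261, 0.2222]
tcp_rot: [-3.14, 0.108, 0.0]
wrist_force: [0.5, 1.0, -0.2]
width: 0.583
```

Run:
```python
from h import *
plan(.645,-.21,.2,-.07)
for f in ['w21.png','w22.png']:
    for u,v in blobs(load(f),'orange',60):
        P=depthpts(load(f),u,v); k=abs(P[:,2]-.082)<.003; 
        if k.sum()>20: print(f,np.median(P[k],0).round(4),np.ptp(P[k],axis=0).round(3),k.sum(),(P[k].max(0)+P[k].min(0))/2)
```

```text
at [ 0.5353 -0.1261  0.2222] yaw -0.0689 tilt z [-0.e+00  2.e-04 -1.e+00] t 48.35 F [ 0.5  1.  -0.2] w 49.8 q6 -0.21 q1 -0.28
  shift now-axes mm [115.2  76.1  22.2]
  turn tool z 0.0011 tilt fix [-0.0002  0.      0.    ]
  shift after-turn axes mm [115.3  76.   22.2]
w21.png [ 0.6475 -0.2533  0.082 ] [0.015 0.013 0.005] 121 [ 0.64608064 -0.25621901  0.08141515]
w22.png [ 0.6444 -0.2601  0.0822] [0.02  0.021 0.005] 1391 [ 0.6450511  -0.26074314  0.08178296]
w22.png [ 0.6379 -0.3055  0.0822] [0.021 0.021 0.005] 1229 [ 0.63837846 -0.30583439  0.08162286]
```

arm_command:
  rows:
    - {"xyz":[0.0295,0.0316,0],"delta_rot":[0,0,0],"gripper":0.05}
    - {"xyz":[0.0295,0.0316,0],"delta_rot":[0,0,0],"gripper":0.05}
    - {"xyz":[0.0295,0.0316,0],"delta_rot":[0,0,0],"gripper":0.05}
    - {"xyz":[0.0295,0.0316,0],"delta_rot":[0,0,0],"gripper":0.05}
    - {"xyz":[0,0,0.04],"delta_rot":[0,0,0],"gripper":0.05}
    - {"xyz":[0,0,0.04],"delta_rot":[0,0,0],"gripper":0.05}
    - {"xyz":[0,0,0.02],"delta_rot":[0,0,0],"gripper":0.05}
    - {"xyz":[0,0,0],"delta_rot":[0,0,0],"gripper":0.05}
    - {"xyz":[0,0,0],"delta_rot":[0,0,0],"gripper":0.05}
    - {"xyz":[0,0,0],"delta_rot":[0,0,0],"gripper":0.05}
    - {"xyz":[0,0,0],"delta_rot":[0,0,0],"gripper":0.05}

```text
time: 49.45
tool_pos: [0.6456, -0.2619, 0.125]
tcp_rot: [3.138, -0.108, 0.006]
wrist_force: [-0.3, 0.2, 0.8]
width: 0.586
```

Run:
```python
from h import *
c=snap('wrist','w28.png')
for u,v in blobs(c,'orange',60):
    P=depthpts(c,u,v); k=abs(P[:,2]-.082)<.003
    if k.sum()>20: print(np.median(P[k],0).round(4),np.ptp(P[k],axis=0).round(3),k.sum(),(P[k].max(0)+P[k].min(0))/2)
# vial rims: green, z~.066
h=hsv(c); m=cv2.inRange(h,(50,100,60),(80,255,255)); v,u=np.where(m>0); P=depthpts(c,u,v); k=abs(P[:,2]-.066)<.003
Q=P[k]; print(len(Q))
for lo,hi in((-.135,-.08),(-.19,-.135)):
    q=Q[(Q[:,1]>lo)&(Q[:,1]<hi)&(Q[:,0]>.6)&(Q[:,0]<.68)]
    if len(q)>20:
        A=np.c_[2*q[:,:2],np.ones(len(q))]; s=np.linalg.lstsq(A,(q[:,:2]**2).sum(1),rcond=None)[0]; print('vial',s[:2].round(4),np.sqrt(s[2]+s[:2]@s[:2]).round(4),len(q),q.min(0),q.max(0))
plan(.6445,-.2605,.062,-.07)
```

```text
[ 0.6431 -0.2606  0.0819] [0.021 0.021 0.005] 411 [ 0.64538992 -0.26032488  0.08165103]
[ 0.6388 -0.3053  0.0822] [0.02  0.021 0.005] 718 [ 0.63930078 -0.30561846  0.08143941]
1292
vial [ 0.6397 -0.1181] 0.0061 118 [ 0.63221621 -0.12505335  0.06315731] [ 0.64668292 -0.12121812  0.06812129]
vial [ 0.6372 -0.1576] 0.0102 1174 [ 0.62521617 -0.17018692  0.06301026] [ 0.64930574 -0.14475344  0.0689291 ]
at [ 0.6454 -0.2619  0.1248] yaw -0.0692 tilt z [ 0.0037 -0.0016 -1.    ] t 49.5 F [-0.6 -0.6  0.4] w 50.2 q6 -0.35 q1 -0.42
  shift now-axes mm [-1.3 -1.4 62.8]
  turn tool z 0.0008 tilt fix [ 0.0013 -0.0038  0.    ]
  shift after-turn axes mm [-1.  -1.3 62.8]
```

View pics/w28.png

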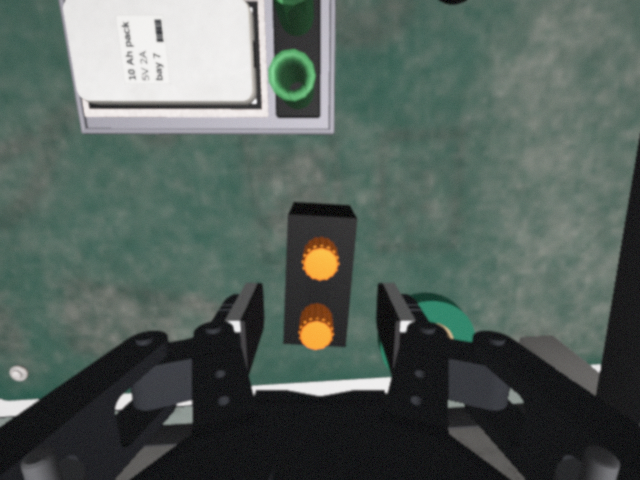

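arm_command:
  rows:
    - {"xyz":[0,-0.001,0.025],"delta_rot":[0,0,0],"gripper":0.045}
    - {"xyz":[0,0,0.02],"delta_rot":[0,0,0],"gripper":0.045}
    - {"xyz":[0,0,0.01],"delta_rot":[0,0,0],"gripper":0.045}
    - {"xyz":[0,0,0],"delta_rot":[0,0,0],"gripper":0.045}
    - {"xyz":[0,0,0],"delta_rot":[0,0,0],"gripper":0.045}
    - {"xyz":[0,0,0],"delta_rot":[0,0,0],"gripper":0.045}
    - {"xyz":[0,0,0],"delta_rot":[0,0,0],"gripper":0.045}
  force: 40

```text
time: 50.2
tool_pos: [0.6451, -0.261, 0.0688]
tcp_rot: [3.139, -0.11, 0.004]
wrist_force: [-0.3, 0.1, 0.4]
width: 0.527
```

Run:
```python
from h import *
plan(.6445,-.2605,.062,-.07)
```

```text
at [ 0.6451 -0.261   0.0688] yaw -0.0699 tilt z [ 0.0022 -0.001  -1.    ] t 50.2 F [-0.3  0.1  0.4] w 45.0 q6 -0.35 q1 -0.42
  shift now-axes mm [-0.6 -0.4  6.8]
  turn tool z 0.0001 tilt fix [ 0.0009 -0.0023  0.    ]
  shift after-turn axes mm [-0.6 -0.4  6.8]
```

arm_command:
  rows:
    - {"xyz":[0,0,0.005],"delta_rot":[0,0,0],"gripper":0.045}
    - {"xyz":[0,0,0],"delta_rot":[0,0,0],"gripper":0.045}
    - {"xyz":[0,0,0],"delta_rot":[0,0,0],"gripper":0.01}
    - {"xyz":[0,0,0],"delta_rot":[0,0,0],"gripper":0.01}
    - {"xyz":[0,0,0],"delta_rot":[0,0,0],"gripper":0.01}
    - {"xyz":[0,0,0],"delta_rot":[0,0,0],"gripper":0.01}
    - {"xyz":[0,0,0],"delta_rot":[0,0,0],"gripper":0.01}

```text
time: 50.9
tool_pos: [0.6441, -0.2605, 0.0623]
tcp_rot: [3.14, -0.11, 0.0]
wrist_force: [0.6, 0.6, 0.5]
width: 0.214
```

Run:
```python
from h import *
plan(.6445,-.2605,.062,-.07)
```

```text
at [ 0.6441 -0.2605  0.0623] yaw -0.0699 tilt z [ 1.e-04 -1.e-04 -1.e+00] t 50.9 F [0.6 0.6 0.5] w 18.2 q6 -0.35 q1 -0.42
  shift now-axes mm [ 0.4 -0.   0.3]
  turn tool z 0.0001 tilt fix [ 0.0001 -0.0001  0.    ]
  shift after-turn axes mm [ 0.4 -0.   0.3]
```

arm_command:
  rows:
    - {"xyz":[0,0,-0.01],"delta_rot":[0,0,0],"gripper":0.01}
    - {"xyz":[0,0,-0.03],"delta_rot":[0,0,0],"gripper":0.01}
    - {"xyz":[0,0,-0.035],"delta_rot":[0,0,0],"gripper":0.01}
    - {"xyz":[0,0,-0.015],"delta_rot":[0,0,0],"gripper":0.01}
    - {"xyz":[-0.0037,-0.0372,0],"delta_rot":[0,0,0],"gripper":0.01}
    - {"xyz":[-0.0037,-0.0372,0],"delta_rot":[0,0,0],"gripper":0.01}
    - {"xyz":[-0.0037,-0.0372,0],"delta_rot":[0,0,0],"gripper":0.01}
    - {"xyz":[-0.0037,-0.0372,0],"delta_rot":[0,0,0],"gripper":0.01}
    - {"xyz":[0,0,0],"delta_rot":[0,0,0],"gripper":0.01}
    - {"xyz":[0,0,0],"delta_rot":[0,0,0],"gripper":0.01}
    - {"xyz":[0,0,0],"delta_rot":[0,0,0],"gripper":0.01}
    - {"xyz":[0,0,0],"delta_rot":[0,0,0],"gripper":0.01}

```text
time: 52.1
tool_pos: [0.6397, -0.1123, 0.1522]
tcp_rot: [3.139, -0.112, -0.0]
wrist_force: [0.5, 0.3, 0.2]
width: 0.219
```

Run:
```python
from h import *
c=snap('wrist','w29.png')
plan(.6397,-.1111,.0723,-.07)
c=snap('side','s4.png')
cv2.imwrite('pics/s4z.png',cv2.resize(c['pixels'][200:380,260:440,::-1],None,fx=3.3,fy=3.3,interpolation=cv2.INTER_CUBIC))
```

```text
at [ 0.6397 -0.1123  0.1522] yaw -0.0715 tilt z [-0.e+00 -2.e-04 -1.e+00] t 52.15 F [-0.1  0.9 -0. ] w 18.4 q6 -0.14 q1 -0.21
  shift now-axes mm [-0.1 -1.2 79.9]
  turn tool z -0.0015 tilt fix [ 0.0002  0.     -0.    ]
  shift after-turn axes mm [-0.1 -1.2 79.9]
```

View pics/w29.png

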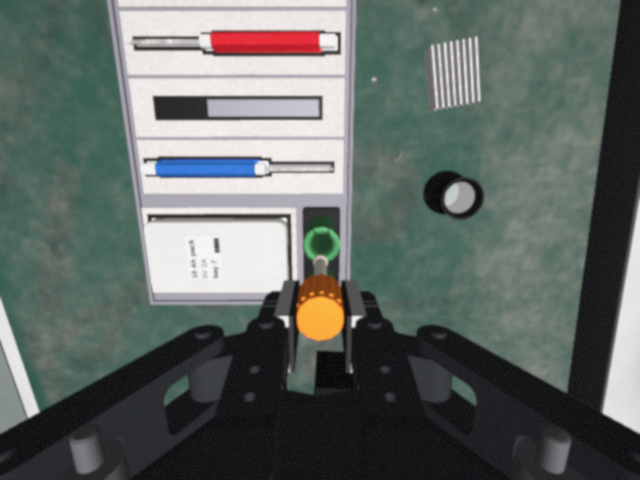

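View pics/s4z.png

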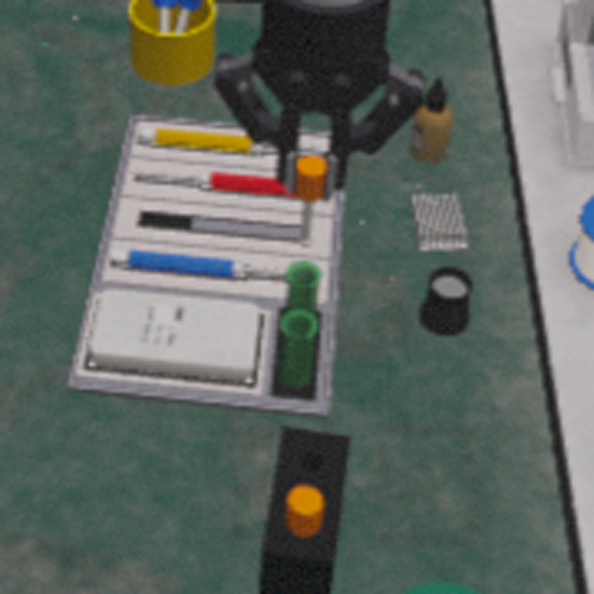

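Run:
```python
from h import *
c=load('w29.png')
h=hsv(c); m=cv2.inRange(h,(50,90,110),(80,255,255)); m[:225]=0;m[265:]=0;m[:,:300]=0;m[:,345:]=0
v,u=np.where(m>0); (cu,cv_),(a,b),an=cv2.fitEllipse(np.stack([u,v],1).astype(np.float32).reshape(-1,1,2)) if 0 else ((0.5*(u.min()+u.max()),0.5*(v.min()+v.max())),(np.ptp(u),np.ptp(v)),0)
print('ring',cu,cv_,a,b,'->',ray(c,cu,cv_,.066).round(4))
P=depthpts(c,u,v); k=abs(P[:,2]-.066)<.002; print((P[k].min(0)+P[k].max(0))/2,np.ptp(P[k],axis=0))
```

```text
ring 321.0 243.5 34 33 -> [[ 0.6399 -0.1109  0.066 ]]
[ 0.63980917 -0.1105764   0.06600381] [0.02421101 0.02391265 0.00386943]
```

arm_command:
  rows:
    - {"xyz":[0,-0.0014,0.015],"delta_rot":[0,0,0],"gripper":0.01}
    - {"xyz":[0,0,0.005],"delta_rot":[0,0,0],"gripper":0.01}
    - {"xyz":[0,0,0],"delta_rot":[0,0,0],"gripper":0.01}
    - {"xyz":[0,0,0],"delta_rot":[0,0,0],"gripper":0.01}
    - {"xyz":[0,0,0.01],"delta_rot":[0,0,0],"gripper":0.01}
    - {"xyz":[0,0,0.01],"delta_rot":[0,0,0],"gripper":0.01}
    - {"xyz":[0,0,0.01],"delta_rot":[0,0,0],"gripper":0.01}
    - {"xyz":[0,0,0],"delta_rot":[0,0,0],"gripper":0.01}
    - {"xyz":[0,0,0],"delta_rot":[0,0,0],"gripper":0.01}

```text
time: 53.1
tool_pos: [0.6395, -0.1097, 0.1015]
tcp_rot: [3.14, -0.11, -0.002]
wrist_force: [0.4, -1.0, -0.9]
width: 0.218
```

Run:
```python
from h import *
plan(.6399,-.1108,.0723,-.07)
```

```text
at [ 0.6395 -0.1097  0.1015] yaw -0.07 tilt z [-1.e-03 -1.e-04 -1.e+00] t 53.1 F [ 0.4 -1.  -0.9] w 18.6 q6 -0.14 q1 -0.21
  shift now-axes mm [ 0.5  1.  29.2]
  turn tool z 0.0 tilt fix [ 0.0001  0.001  -0.    ]
  shift after-turn axes mm [ 0.4  1.  29.2]
```

arm_command:
  rows:
    - {"xyz":[0,0.0005,0.01],"delta_rot":[0,0,0],"gripper":0.01}
    - {"xyz":[0,0,0.01],"delta_rot":[0,0,0],"gripper":0.01}
    - {"xyz":[0,0,0.006],"delta_rot":[0,0,0],"gripper":0.01}
    - {"xyz":[0,0,0],"delta_rot":[0,0,0],"gripper":0.01}
    - {"xyz":[0,0,0],"delta_rot":[0,0,0],"gripper":0.01}
    - {"xyz":[0,0,0],"delta_rot":[0,0,0],"gripper":0.01}

```text
time: 53.7
tool_pos: [0.6398, -0.11, 0.0764]
tcp_rot: [-3.139, 0.11, 0.0]
wrist_force: [0.7, -0.4, -0.2]
width: 0.214
```

Run:
```python
from h import *
plan(.6399,-.1108,.0723,-.07)
```

```text
at [ 0.6398 -0.11    0.0764] yaw -0.0701 tilt z [-2.e-04  2.e-04 -1.e+00] t 53.7 F [ 0.7 -0.4 -0.2] w 18.2 q6 -0.14 q1 -0.21
  shift now-axes mm [0.2 0.7 4.1]
  turn tool z -0.0001 tilt fix [-0.0002  0.0002  0.    ]
  shift after-turn axes mm [0.2 0.7 4.1]
```

arm_command:
  rows:
    - {"xyz":[0,0.0005,0.003],"delta_rot":[0,0,0],"gripper":0.01}
    - {"xyz":[0,0,0.0015],"delta_rot":[0,0,0],"gripper":0.01}
    - {"xyz":[0,0,0],"delta_rot":[0,0,0],"gripper":0.01}
    - {"xyz":[0,0,0],"delta_rot":[0,0,0],"gripper":0.01}

```text
time: 54.1
tool_pos: [0.6398, -0.1106, 0.0722]
tcp_rot: [-3.14, 0.11, -0.0]
wrist_force: [-0.9, 0.1, 2.9]
width: 0.217
```

Run:
```python
from h import *
plan(.6399,-.1108,.0723,-.07)
```

```text
at [ 0.6398 -0.1106  0.0722] yaw -0.07 tilt z [ 2.e-04  0.e+00 -1.e+00] t 54.1 F [-0.9  0.1  2.9] w 18.5 q6 -0.14 q1 -0.21
  shift now-axes mm [ 0.1  0.2 -0.1]
  turn tool z -0.0 tilt fix [-0.     -0.0002  0.    ]
  shift after-turn axes mm [ 0.1  0.2 -0.1]
```

arm_command:
  rows:
    - {"xyz":[0,0,0],"delta_rot":[0,0,0],"gripper":0.03}
    - {"xyz":[0,0,0],"delta_rot":[0,0,0],"gripper":0.045}
    - {"xyz":[0,0,0],"delta_rot":[0,0,0],"gripper":0.045}
    - {"xyz":[0,0,-0.02],"delta_rot":[0,0,0],"gripper":0.045}
    - {"xyz":[0,0,-0.03],"delta_rot":[0,0,0],"gripper":0.045}
    - {"xyz":[0,0,-0.03],"delta_rot":[0,0,0],"gripper":0.045}
    - {"xyz":[0,0,0],"delta_rot":[0,0,0],"gripper":0.045}
    - {"xyz":[0,0,0],"delta_rot":[0,0,0],"gripper":0.045}

```text
time: 54.9
tool_pos: [0.6404, -0.1107, 0.1527]
tcp_rot: [3.139, -0.11, 0.003]
wrist_force: [0.5, 0.3, -0.6]
width: 0.531
```

Run:
```python
from h import *
c=snap('wrist','w30.png')
for u,v in blobs(c,'orange',60):
    P=depthpts(c,u,v); print(np.percentile(P[:,2],90),np.median(P,0))
plan(.6385,-.3057,.15,-.07)
```

```text
0.09281223666723352 [ 0.63801703 -0.10643599  0.09132119]
at [ 0.6393 -0.1105  0.1512] yaw -0.07 tilt z [-7.e-04  1.e-04 -1.e+00] t 54.95 F [ 0.3  0.  -0.4] w 45.0 q6 -0.14 q1 -0.21
  shift now-axes mm [ 12.8 194.7   1.2]
  turn tool z 0.0 tilt fix [-0.0001  0.0007  0.    ]
  shift after-turn axes mm [ 12.8 194.7   1.2]
```

View pics/w30.png

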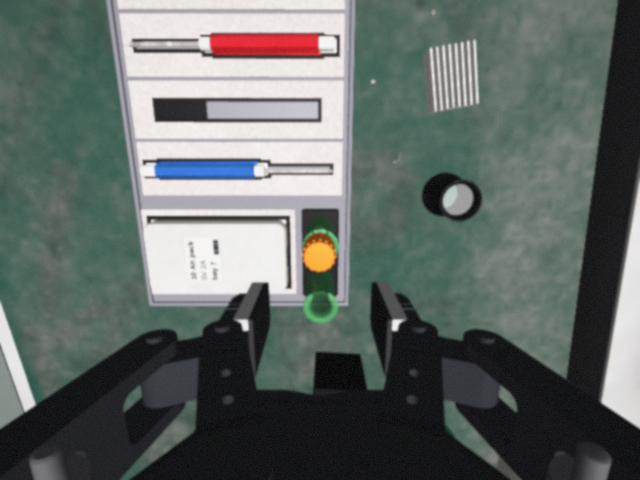

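Cap seated on the left vial, top at 92 mm. Now the second swab.

arm_command:
  rows:
    - {"xyz":[0.0026,0.039,0],"delta_rot":[0,0,0],"gripper":0.045}
    - {"xyz":[0.0026,0.039,0],"delta_rot":[0,0,0],"gripper":0.045}
    - {"xyz":[0.0026,0.039,0],"delta_rot":[0,0,0],"gripper":0.045}
    - {"xyz":[0.0026,0.039,0],"delta_rot":[0,0,0],"gripper":0.045}
    - {"xyz":[0.0026,0.039,0],"delta_rot":[0,0,0],"gripper":0.045}
    - {"xyz":[0,0,0.025],"delta_rot":[0,0,0],"gripper":0.045}
    - {"xyz":[0,0,0.025],"delta_rot":[0,0,0],"gripper":0.045}
    - {"xyz":[0,0,0],"delta_rot":[0,0,0],"gripper":0.045}
    - {"xyz":[0,0,0],"delta_rot":[0,0,0],"gripper":0.045}
    - {"xyz":[0,0,0],"delta_rot":[0,0,0],"gripper":0.045}
    - {"xyz":[0,0,0],"delta_rot":[0,0,0],"gripper":0.045}

```text
time: 56.05
tool_pos: [0.6402, -0.3062, 0.1035]
tcp_rot: [3.139, -0.109, 0.004]
wrist_force: [0.2, 0.5, -0.3]
width: 0.527
```

Run:
```python
from h import *
c=snap('wrist','w31.png')
for u,v in blobs(c,'orange',60):
    P=depthpts(c,u,v); k=abs(P[:,2]-.082)<.003
    if k.sum()>20: print(np.median(P[k],0).round(4),np.ptp(P[k],axis=0).round(3),k.sum(),(P[k].max(0)+P[k].min(0))/2)
plan(.6385,-.3057,.0623,-.07)
```

```text
[ 0.6377 -0.2979  0.0806] [0.02  0.013 0.004] 139 [ 0.6391216  -0.30171326  0.08091225]
at [ 0.6402 -0.3062  0.1035] yaw -0.0694 tilt z [ 0.0024 -0.0013 -1.    ] t 56.1 F [-0.4  0.1 -0.3] w 45.1 q6 -0.41 q1 -0.48
  shift now-axes mm [-1.8 -0.4 41.2]
  turn tool z 0.0006 tilt fix [ 0.0011 -0.0025  0.    ]
  shift after-turn axes mm [-1.7 -0.3 41.2]
```

arm_command:
  rows:
    - {"xyz":[-0.001,0,0.02],"delta_rot":[0,0,0],"gripper":0.045}
    - {"xyz":[0,0,0.015],"delta_rot":[0,0,0],"gripper":0.045}
    - {"xyz":[0,0,0.004],"delta_rot":[0,0,0],"gripper":0.045}
    - {"xyz":[0,0,0],"delta_rot":[0,0,0],"gripper":0.045}
    - {"xyz":[0,0,0],"delta_rot":[0,0,0],"gripper":0.045}
    - {"xyz":[0,0,0],"delta_rot":[0,0,0],"gripper":0.01}
    - {"xyz":[0,0,0],"delta_rot":[0,0,0],"gripper":0.01}
    - {"xyz":[0,0,0],"delta_rot":[0,0,0],"gripper":0.01}
    - {"xyz":[0,0,0],"delta_rot":[0,0,0],"gripper":0.01}
    - {"xyz":[0,0,0],"delta_rot":[0,0,0],"gripper":0.01}

```text
time: 57.1
tool_pos: [0.6389, -0.3064, 0.0639]
tcp_rot: [3.139, -0.11, 0.003]
wrist_force: [-0.4, -0.2, 5.4]
width: 0.217
```

Run:
```python
from h import *
plan(.6385,-.3057,.0623,-.07)
```

```text
at [ 0.6389 -0.3064  0.0639] yaw -0.07 tilt z [ 1.8e-03 -9.0e-04 -1.0e+00] t 57.1 F [-0.4 -0.2  5.4] w 18.6 q6 -0.41 q1 -0.48
  shift now-axes mm [-0.4 -0.7  1.6]
  turn tool z -0.0 tilt fix [ 0.0007 -0.0018  0.    ]
  shift after-turn axes mm [-0.4 -0.7  1.6]
```

arm_command:
  rows:
    - {"xyz":[0,0,-0.01],"delta_rot":[0,0,0],"gripper":0.01}
    - {"xyz":[0,0,-0.03],"delta_rot":[0,0,0],"gripper":0.01}
    - {"xyz":[0,0,-0.035],"delta_rot":[0,0,0],"gripper":0.01}
    - {"xyz":[0,0,-0.015],"delta_rot":[0,0,0],"gripper":0.01}
    - {"xyz":[-0.0032,-0.0371,0],"delta_rot":[0,0,0],"gripper":0.01}
    - {"xyz":[-0.0032,-0.0371,0],"delta_rot":[0,0,0],"gripper":0.01}
    - {"xyz":[-0.0032,-0.0371,0],"delta_rot":[0,0,0],"gripper":0.01}
    - {"xyz":[-0.0032,-0.0371,0],"delta_rot":[0,0,0],"gripper":0.01}
    - {"xyz":[0,0,0],"delta_rot":[0,0,0],"gripper":0.01}
    - {"xyz":[0,0,0],"delta_rot":[0,0,0],"gripper":0.01}
    - {"xyz":[0,0,0],"delta_rot":[0,0,0],"gripper":0.01}
    - {"xyz":[0,0,0],"delta_rot":[0,0,0],"gripper":0.01}

```text
time: 58.3
tool_pos: [0.6356, -0.1583, 0.1526]
tcp_rot: [3.139, -0.112, -0.0]
wrist_force: [0.6, -0.3, 0.1]
width: 0.214
```

Run:
```python
from h import *
c=snap('wrist','w32.png')
h=hsv(c); m=cv2.inRange(h,(50,90,110),(80,255,255)); m[:200]=0;m[280:]=0;m[:,:290]=0;m[:,355:]=0
v,u=np.where(m>0); P=depthpts(c,u,v); k=(abs(P[:,2]-.066)<.002)&(P[:,1]<-.135); print((P[k].min(0)+P[k].max(0))/2,np.ptp(P[k],axis=0))
plan(.6367,-.157,.0739,-.07)
```

```text
[ 0.63654065 -0.15681372  0.06597955] [0.02393467 0.0244666  0.00395602]
at [ 0.6356 -0.1583  0.1526] yaw -0.0715 tilt z [-2.e-04 -2.e-04 -1.e+00] t 58.35 F [-0.1 -0.3  0.7] w 18.2 q6 -0.21 q1 -0.28
  shift now-axes mm [ 1.  -1.4 78.7]
  turn tool z -0.0015 tilt fix [ 0.0002  0.0001 -0.    ]
  shift after-turn axes mm [ 1.  -1.4 78.7]
```

View pics/w32.png

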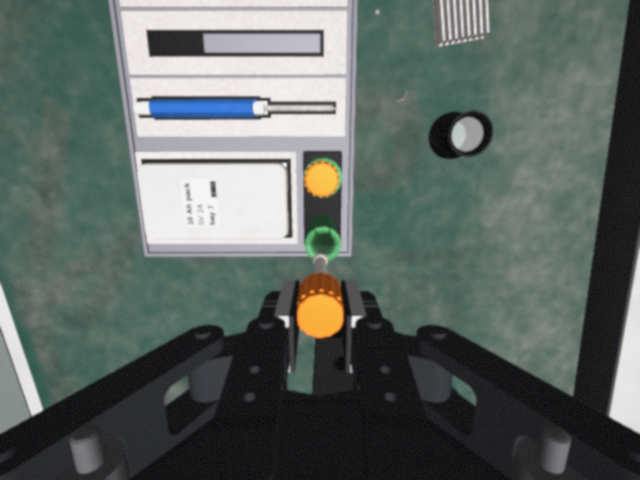

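arm_command:
  rows:
    - {"xyz":[0.0008,-0.0012,0.015],"delta_rot":[0,0,0],"gripper":0.01}
    - {"xyz":[0,0,0.005],"delta_rot":[0,0,0],"gripper":0.01}
    - {"xyz":[0,0,0],"delta_rot":[0,0,0],"gripper":0.01}
    - {"xyz":[0,0,0],"delta_rot":[0,0,0],"gripper":0.01}
    - {"xyz":[0,0,0.01],"delta_rot":[0,0,0],"gripper":0.01}
    - {"xyz":[0,0,0.01],"delta_rot":[0,0,0],"gripper":0.01}
    - {"xyz":[0,0,0.01],"delta_rot":[0,0,0],"gripper":0.01}
    - {"xyz":[0,0,0],"delta_rot":[0,0,0],"gripper":0.01}
    - {"xyz":[0,0,0],"delta_rot":[0,0,0],"gripper":0.01}

```text
time: 59.25
tool_pos: [0.6363, -0.156, 0.102]
tcp_rot: [-3.14, 0.11, 0.002]
wrist_force: [-0.1, -1.0, -1.3]
width: 0.218
```

Run:
```python
from h import *
plan(.6366,-.1569,.0739,-.07)
```

```text
at [ 0.6363 -0.156   0.102 ] yaw -0.07 tilt z [-0.001  0.    -1.   ] t 59.25 F [-0.1 -1.  -1.3] w 18.6 q6 -0.21 q1 -0.28
  shift now-axes mm [ 0.4  0.9 28.1]
  turn tool z 0.0 tilt fix [ 0.     0.001 -0.   ]
  shift after-turn axes mm [ 0.4  0.9 28.1]
```

arm_command:
  rows:
    - {"xyz":[0,0.0005,0.01],"delta_rot":[0,0,0],"gripper":0.01}
    - {"xyz":[0,0,0.01],"delta_rot":[0,0,0],"gripper":0.01}
    - {"xyz":[0,0,0.005],"delta_rot":[0,0,0],"gripper":0.01}
    - {"xyz":[0,0,0],"delta_rot":[0,0,0],"gripper":0.01}
    - {"xyz":[0,0,0],"delta_rot":[0,0,0],"gripper":0.01}
    - {"xyz":[0,0,0],"delta_rot":[0,0,0],"gripper":0.01}

```text
time: 59.85
tool_pos: [0.6365, -0.1563, 0.0779]
tcp_rot: [-3.139, 0.11, 0.0]
wrist_force: [-0.2, 1.2, 0.2]
width: 0.215
```

Run:
```python
from h import *
plan(.6366,-.1569,.0739,-.07)
```

```text
at [ 0.6365 -0.1563  0.0779] yaw -0.07 tilt z [-2.e-04  2.e-04 -1.e+00] t 59.85 F [-0.2  1.2  0.2] w 18.4 q6 -0.21 q1 -0.28
  shift now-axes mm [0.2 0.6 4. ]
  turn tool z -0.0 tilt fix [-0.0002  0.0003  0.    ]
  shift after-turn axes mm [0.2 0.6 4. ]
```

arm_command:
  rows:
    - {"xyz":[0,0.0005,0.003],"delta_rot":[0,0,0],"gripper":0.01}
    - {"xyz":[0,0,0.0015],"delta_rot":[0,0,0],"gripper":0.01}
    - {"xyz":[0,0,0],"delta_rot":[0,0,0],"gripper":0.01}
    - {"xyz":[0,0,0],"delta_rot":[0,0,0],"gripper":0.01}

```text
time: 60.25
tool_pos: [0.6366, -0.1569, 0.0738]
tcp_rot: [3.14, -0.11, 0.0]
wrist_force: [-1.8, 0.8, 4.6]
width: 0.214
```

Run:
```python
from h import *
plan(.6366,-.1569,.0739,-.07)
```

```text
at [ 0.6366 -0.1569  0.0738] yaw -0.07 tilt z [ 3.e-04 -1.e-04 -1.e+00] t 60.25 F [-1.8  0.8  4.6] w 18.3 q6 -0.21 q1 -0.28
  shift now-axes mm [-0.  -0.  -0.1]
  turn tool z 0.0 tilt fix [ 0.0001 -0.0003  0.    ]
  shift after-turn axes mm [-0.  -0.  -0.1]
```

Seated (4.6 N). Release, rise and take an overview.

arm_command:
  rows:
    - {"xyz":[0,0,0],"delta_rot":[0,0,0],"gripper":0.03}
    - {"xyz":[0,0,0],"delta_rot":[0,0,0],"gripper":0.045}
    - {"xyz":[0,0,0],"delta_rot":[0,0,0],"gripper":0.045}
    - {"xyz":[0,0,-0.02],"delta_rot":[0,0,0],"gripper":0.045}
    - {"xyz":[0,0,-0.03],"delta_rot":[0,0,0],"gripper":0.045}
    - {"xyz":[0,0,-0.04],"delta_rot":[0,0,0],"gripper":0.045}
    - {"xyz":[-0.02,-0.03,-0.03],"delta_rot":[0,0,0],"gripper":0.045}
    - {"xyz":[-0.02,-0.03,-0.03],"delta_rot":[0,0,0],"gripper":0.045}
    - {"xyz":[-0.02,-0.03,-0.03],"delta_rot":[0,0,0],"gripper":0.045}
    - {"xyz":[-0.02,-0.03,-0.02],"delta_rot":[0,0,0],"gripper":0.045}
    - {"xyz":[0,-0.02,0],"delta_rot":[0,0,0],"gripper":0.045}
    - {"xyz":[0,-0.02,0],"delta_rot":[0,0,0],"gripper":0.045}

```text
time: 61.45
tool_pos: [0.5679, 0.0095, 0.2749]
tcp_rot: [-3.14, 0.109, -0.005]
wrist_force: [-0.0, -0.8, -0.8]
width: 0.522
```

arm_command:
  rows:
    - {"xyz":[0,0,0],"delta_rot":[0,0,0],"gripper":0.045}
    - {"xyz":[0,0,0],"delta_rot":[0,0,0],"gripper":0.045}
    - {"xyz":[0,0,0],"delta_rot":[0,0,0],"gripper":0.045}
    - {"xyz":[0,0,0],"delta_rot":[0,0,0],"gripper":0.045}
    - {"xyz":[0,0,0],"delta_rot":[0,0,0],"gripper":0.045}
    - {"xyz":[0,0,0],"delta_rot":[0,0,0],"gripper":0.045}

```text
time: 62.05
tool_pos: [0.5679, 0.0077, 0.2731]
tcp_rot: [3.14, -0.111, -0.0]
wrist_force: [0.3, 0.4, -0.2]
width: 0.525
```

Run:
```python
from h import *
c=snap('wrist','w33.png'); plan(.58,0,.3,-.07)
for k in ['red','yellow','blue']: find(c,k,.0145,(.5,.7,-.12,.12))
for u,v in blobs(c,'orange',60):
    P=depthpts(c,u,v); print('cap top z',np.percentile(P[:,2],90).round(4),np.median(P,0).round(4))
s=snap('side','s5.png'); find(s,'red',.0145,(.5,.7,-.12,.12)); find(s,'yellow',.0145,(.5,.7,0,.12)); find(s,'blue',.0145,(.5,.6,-.12,.12))
cv2.imwrite('pics/s5z.png',cv2.resize(s['pixels'][180:400,200:440,::-1],None,fx=3,fy=2.7,interpolation=cv2.INTER_CUBIC))
```

```text
at [0.5679 0.0078 0.2731] yaw -0.0706 tilt z [-2.e-04 -1.e-04 -1.e+00] t 62.1 F [-0.5 -0.1  0.2] w 45.1 q6 0.04 q1 -0.03
  shift now-axes mm [ 12.6   7.  -26.9]
  turn tool z -0.0006 tilt fix [ 0.0001  0.0002 -0.    ]
  shift after-turn axes mm [ 12.6   7.  -26.9]
red 738 px 353 181 mid [0.6087 0.0338] ang -0.0725 L 0.077 W 0.0115 zmed 0.0158
yellow 891 px 309 140 mid [0.5603 0.0821] ang -0.068 L 0.0781 W 0.013 zmed 0.0157
blue 744 px 310 255 mid [ 0.5511 -0.0529] ang -0.0647 L 0.0778 W 0.0143 zmed 0.0153
red 139 px 338 255 mid [0.6091 0.0288] ang -0.0849 L 0.0777 W 0.0165 zmed 0.0142
yellow 144 px 321 242 mid [0.5615 0.079 ] ang -0.0667 L 0.0771 W 0.0185 zmed 0.0137
blue 147 px 314 279 mid [ 0.5508 -0.0591] ang -0.0809 L 0.076 W 0.0149 zmed 0.0142
```

View pics/w33.png

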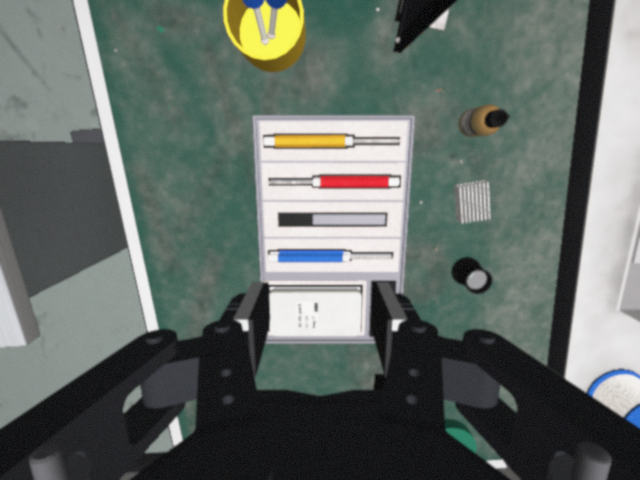

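View pics/s5z.png

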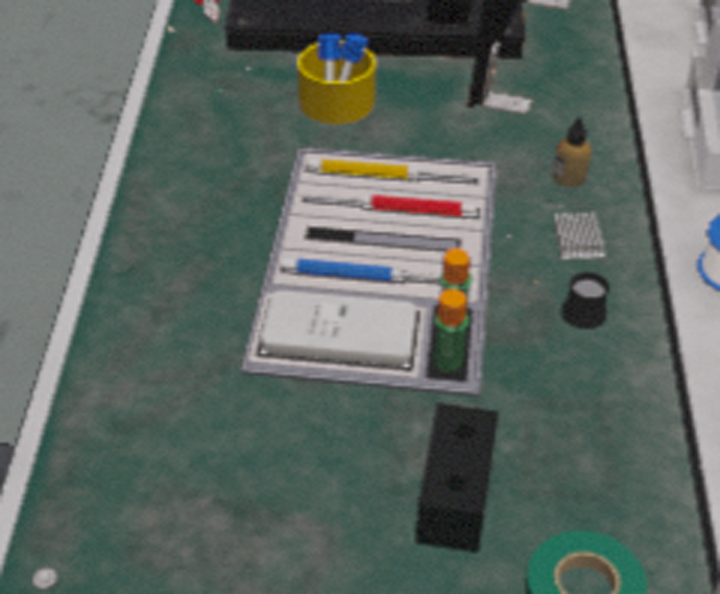

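Run:
```python
from h import *
for f in ['s5.png','w33.png']:
  for k in ['orange','yellow','blue']:
    c=load(f)
    for u,v in blobs(c,k,15):
        P=depthpts(c,u,v); q=np.median(P,0)
        if .06<q[2]<.11 and .5<q[0]<.7 and -.4<q[1]<.3: print(f,k,len(u),q.round(4),'top',np.percentile(P[:,2],95).round(4))
bot.finish_job()
```

```text
s5.png orange 46 [ 0.6403 -0.117   0.0895] top 0.0939
s5.png orange 53 [ 0.6376 -0.164   0.0873] top 0.0938
s5.png yellow 18 [ 0.6401 -0.1099  0.0921] top 0.094
s5.png yellow 26 [ 0.6377 -0.1565  0.0927] top 0.0939
s5.png blue 140 [0.5342 0.2115 0.0654] top 0.0761
the job is handed in; nothing more can be done
```

The service kit is refilled and handed in, at about 62 s of the 210 s allowed.

1. **Used swabs:** both blue-capped swabs are out of the vials and in the yellow beaker.
2. **Tools:** the yellow, red and blue screwdrivers and the battery pack lie on their own pictures, pointing the way they are drawn. The marker was not on the bench, so its picture stays empty. The blue screwdriver was knocked about 3 cm aside during the run, so I measured it again before picking it up.
3. **Fresh swabs:** only then did I push an orange-capped swab into each vial, until the cap met the rim at 3 to 5 N.

**Last checks:**
- **Overhead view from the wrist camera:** the handles are within about 1.5 mm lengthwise of their pictures (yellow and red 1.4 to 1.6 mm towards the robot). Across, they are within about 1 mm, except blue at about 3 mm.
- **Side camera:** the handles read about 3 to 4 mm to the right (-y) of their pictures, which disagrees with the wrist view. I put this down to camera calibration and did not correct it.
- **Battery:** its near edge was within a pixel of where it should be, and its sides were even with the border.
- **Swab caps:** both cap tops read about 93 to 94 mm by depth, against 92 mm expected. That is within camera accuracy.
- **Used swabs:** both were still leaning inside the beaker.
- **Bystanders:** I never went near the side cutters or the dropper bottle. The bottle was in its place in the last pictures; I did not measure the cutters.

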